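Make up and press a stack-cutting pack for the scroll saw

ROBOT

A 6-joint arm with a two-finger parallel gripper is mounted at the origin on the work surface. World frame = base frame: x ahead of the robot, y to its left, z up, the work surface at z = 0. Lengths are in m, angles in rad, forces in N, time in s.
With the tool pointing down it reaches from about 0.375 to 0.9 m from the base axis. Payload 3.1 kg.
Tool frame: the origin (TCP) lies at the very end of the fingers, on their centre line; the grasp point (between the pads) lies 19 mm behind it (robot.grip_depth is the distance from the TCP to the grasp point, in m); z points along the fingers, y is the direction in which the jaws open and shut (so a half turn about z gives the same grasp; the last joint's range is limited). The gripper opens to 87 mm and grips with 3 to 60 N. Pads are 19 mm wide; open, the fingers measure 117 mm over their backs; the gripper's body (75 mm by 190 mm) begins 51 mm behind the grasp point.
Start: joints at [0.952, 0.527, 1.433, -0, 1.181, -0.178], TCP at [0.267, 0.565, 0.223] pointing down, gripper open.
Joint ranges: [-3.08, 3.08], [-0.75, 2.2], [0.22, 2.44], [-1.43, 4.57], [0, 2.65], [-2.85, 2.85]. Speed limits (rad/s): [2.79, 2.79, 3.14, 3.14, 3.14, 3.14].

INTERFACE

Orientations are given as a unit quaternion [x, y, z, w].
In Python, from rig import robot gives the robot as it stands.
- The arm moves only by the tool drive_tool, never from a script. Its argument "series" is a list of rows, each a list of 7 numbers: the shift along the tool's x, y, z in m, then the turn, a rotation vector about the tool's x, y, z in degrees, then the opening, from 0 (shut) to 1 (fully open). A call has 1 to 5 rows; each row shifts and turns the commanded pose from where the row before left it, along the tool's axes as they then stand; what a row does not reach is not made up. A row lasts 1/8 s, in which the tool goes at most 62.5 mm and 10.7 degrees, less where a joint would pass 70% of its speed; a pose out of reach is approached as far as the arm can. A call is refused whole if a number of a shift passes 0.0625 or a number of a turn 10.7, either way. A call with a gripper value outside its range is refused whole. The fingers move at their own pace and stop on an object; "squeeze" is the grip in N (left out, the last holds). Time passes only in rows, so rows that do not move let the fingers close. It gives the time, the measured TCP pose, the force and the opening at its end, in the units of the state.
- robot.get_obs(): the state, without advancing time (a new reading comes with each control period).
- robot.camera(name): name is "scene" or "top"; returns (picture, depth): 400x640x3 uint8, blue, green, red; 400x640 float32, m along the optical axis (not along the pixel's ray), 0 where there is no reading.
- robot.camera_model(name): a dict with "fx", "fy", "cx", "cy" (pixels), "R" (3x3) and "t" (3): a world point X has camera coordinates R X + t. Camera axes: x right, y down, z forward; pixel columns grow to the right and rows downward; lengths in m; the calibration is good to about 2 mm. A picture is of the moment at which its call begins. camera_model takes no time and is no camera call.
- robot.hand_in(): hands the job in, once; it reports no verdict.
The state is a dict: "time": time; "q": joint angles; "joint_velocities": joint speeds; "joint_torque": joint torques, N m; "position": TCP position; "tool_rot": TCP orientation; "ft_force": force on the tool from outside, world axes, zero at the start; "moment": the same for the moment, N m; "grip_width": finger opening in m.
Only numpy, scipy, OpenCV 4.12 (cv2) and the standard library are available. Lean on these libraries where they do the work, as an engineer would, in place of code of your own. Each camera call takes 0.05 s, during which the arm holds its last target. There are 200 camera calls.

TASK

Make up a pack for the scroll saw on the slide-out tray of the lever press: put the offcut left in the tray into the green scrap box, then stack between the tray's dowels the dark backer at the bottom, all the brown blanks on it in any order and the fish pattern on top, each lying flat the right way up. Slide the tray fully home under the press, pull the lever right down to its stop and keep it there for a second so that the tape takes, then ease it slowly back up to rest without ever letting it fly, and pull the tray fully out again with the pack still neat. Leave the other things on the bench where they are.

Things in the scene. Friction and masses are not known exactly. Their poses are not given: they have to be found in the camera images.
- press: red bench press, fixed. Origin on the bench straight below the ram; x from the ram to the column (robot on the -x side), y along the rails to the loading end. Head: 72 mm wide in y, from 30 mm before to 140 mm behind the ram axis, 180 to 285 mm above the bench. Under it a sprung blue pad, 112 x 48 mm, its underside 98 mm above the bench when the lever is at rest.
- tray (a joint): how far the aluminium tray has been slid along the rails (-y of the press): 0 = fully out at the loading end (start), 0.200 m = fully home with its nest centred under the pad. It slides with about 1.5 N of friction and stays where it is left.
- tray_floor (a point): centre of the nest on the aluminium tray's face, 30 mm above the bench; axes parallel to the press's. Tray 165 (x) x 125 mm (y). Nest: eight upright 10 mm dowels, round tops, 58 mm tall above the face, at (x +-50, y +-35.5) and (x +-72.5, y +-14) mm: a sheet laid with its length along x has 2.5 mm of play on every side. The middle of each long side is open for fingers.
- tray_knob (a point): middle of the grip of the tray's black knob, 28 mm across, standing upright at the outer end of the tray 115 mm (y) from the nest's centre; the point is 58 mm above the bench, the knob's top at 77 mm, the tray face below it at 30 mm.
- lever (a joint): angle of the press lever: 0 = up at rest (start), grows as the grip is pulled down, 1.2 rad = down on its stop. Ram and pad go down 38.3 mm per rad; the pad's cushion gives 1 N per mm. A return spring pushes the lever up again, fast if let go: about 3 N at the grip at the top, 7 N at the bottom, up to 14 N with a pack under the pad.
- lever_grip (a point): middle of the blue round grip of the lever, a freely turning sleeve 24 mm across and 90 mm long, lying level along the press's y. It goes round the pivot at a radius of 190 mm in the press's x-z plane: at rest it is 30 degrees above level on the robot's (-x) side of the pivot, on the stop 39 degrees below level.
- press_pivot (a point): point on the lever's pivot axis (along y of the press) in the middle plane of the grip, 215 mm above the bench, 30 mm behind (+x) and 115 mm to the -y side of the ram axis.
- backer_c (a point): the waste backer, a dark grey-black hardboard sheet with two pale tape strips on top, 130 mm long (its x), 56 mm wide (its y) and 9 mm thick (its z), 55 g, lying flat on the bench at the start; grip it across the width. The point is its centre, half-way up.
- blank1_c (a point): a brown wooden blank with two pale tape strips on top; two to four of the blanks are there (None if absent), 130 mm long (its x), 56 mm wide (its y) and 9 mm thick (its z), 55 g, lying flat on the bench at the start; grip it across the width. The point is its centre, half-way up.
- blank2_c (a point): a brown wooden blank with two pale tape strips on top; two to four of the blanks are there (None if absent), 130 mm long (its x), 56 mm wide (its y) and 9 mm thick (its z), 55 g, lying flat on the bench at the start; grip it across the width. The point is its centre, half-way up.
- blank3_c (a point): a brown wooden blank with two pale tape strips on top; two to four of the blanks are there (None if absent), 130 mm long (its x), 56 mm wide (its y) and 9 mm thick (its z), 55 g, lying flat on the bench at the start; grip it across the width. The point is its centre, half-way up.
- blank4_c (a point): a brown wooden blank with two pale tape strips on top; two to four of the blanks are there (None if absent), 130 mm long (its x), 56 mm wide (its y) and 9 mm thick (its z), 55 g, lying flat on the bench at the start; grip it across the width. The point is its centre, half-way up.
- pattern_c (a point): the pattern sheet: light plywood with white paper and a blue fish outline on top, 130 mm long (its x), 56 mm wide (its y) and 9 mm thick (its z), 55 g, lying flat on the bench at the start; grip it across the width. The point is its centre, half-way up.
- offcut_c (a point): a pine offcut, 70 (x) x 36 (y) x 22 mm (z), 25 to 50 g, left in the tray's nest at the start. The point is its centre.
- scrap_box: open green scrap box standing on the bench, 110 (x) x 150 (y) x 55 mm high outside, walls 5 mm; origin under its centre on the bench.
- glue: bystander: yellow glue bottle, 52 mm across, 150 mm tall.
- tape_roll: bystander: blue tape roll lying flat, 84 mm across, 25 mm high.
- mallet: bystander: hammer lying on the bench.
- brush: bystander: brush lying on the bench.
- sanding_block: bystander: cork sanding block, 100 x 60 x 35 mm.
- mug: bystander: white mug, 76 mm across, 90 mm tall.
- screwdriver: bystander: screwdriver lying on the bench.
Mind the look-alikes: they are no part of the job. Of the things that look like the part that bears offcut_c, the smallest one is meant.

How it is judged:
On the way, in this order (a step that is already met when the one before it is completed fails the run):
1. the offcut is in the scrap box and the backer lies flat in the tray's nest (horizontal distance between backer_c and tray_floor below 0.007 m and angle between backer_c's own z axis and vertical below 0.06 rad and angle between the x axis of backer_c and the x axis of tray_floor, either way round below 0.12 rad and z of backer_c in the frame of tray_floor below 0.0075 m and value of joint tray below 0.02 m and x of offcut_c in the frame of scrap_box between -0.05 and 0.05 m and y of offcut_c in the frame of scrap_box between -0.07 and 0.07 m and height (world z) of offcut_c below 0.045 m), for 0.2 s.
2. all the blanks lie flat in the nest, on the backer (horizontal distance between each of backer_c, blank1_c, blank2_c, blank3_c, blank4_c and tray_floor below 0.007 m and angle between each of backer_c, blank1_c, blank2_c, blank3_c, blank4_c's own z axis and vertical below 0.06 rad and angle between the x axis of each of backer_c, blank1_c, blank2_c, blank3_c, blank4_c and the x axis of tray_floor, either way round below 0.12 rad and z of backer_c in the frame of tray_floor below 0.0075 m and z of each of blank1_c, blank2_c, blank3_c, blank4_c in the frame of tray_floor below 0.044 m and z of each of blank1_c, blank2_c, blank3_c, blank4_c in the frame of backer_c above 0.006 m), for 0.2 s.
3. the pattern lies flat on top of the blanks (all of step 2 and horizontal distance between pattern_c and tray_floor below 0.007 m and angle between pattern_c's own z axis and vertical below 0.06 rad and angle between the x axis of pattern_c and the x axis of tray_floor, either way round below 0.12 rad and z of pattern_c in the frame of tray_floor below 0.053 m and z of pattern_c in the frame of backer_c above 0.006 m and z of pattern_c in the frame of blank1_c above 0.006 m and z of pattern_c in the frame of blank2_c above 0.006 m and z of pattern_c in the frame of blank3_c above 0.006 m and z of pattern_c in the frame of blank4_c above 0.006 m), for 0.2 s.
4. the tray with the whole pack is fully home under the press (all of step 3 and value of joint tray above 0.193 m), for 0.2 s.
5. the lever is down on its stop, the pad pressing on the pack, for most of a second (all of step 4 and value of joint lever above 1.12 rad and contact force between pad and pattern above 6 N), for 0.7 s.
6. the lever is back up at rest (value of joint lever below 0.06 rad), for 0.2 s.
7. the tray is fully out again (value of joint tray below 0.007 m), for 0.2 s.
At the end, for the whole second after the job is handed in: The pack lies in the tray's nest, backer lowest, pattern highest, every present sheet within 7 mm of the nest's centre, flat within 0.06 rad and along the nest within 0.12 rad; tray within 7 mm of fully out, lever within 0.06 rad of rest, offcut in the scrap box, all at rest (all of step 3 and x of offcut_c in the frame of scrap_box between -0.05 and 0.05 m and y of offcut_c in the frame of scrap_box between -0.07 and 0.07 m and height (world z) of offcut_c below 0.045 m and value of joint tray below 0.007 m and value of joint lever below 0.06 rad and linear speed of each of pattern, offcut below 0.03 m/s); the robot touches nothing.
It fails at once if the lever flies back (faster than 1.5 rad/s upward) (velocity of joint lever below -1.5 rad/s).
It fails at once if a bystander is moved by more than 30 mm (distance of any of glue, tape_roll, mallet, brush, sanding_block, mug, screwdriver, scrap_box from where it was at the start of the episode above 0.03 m).
Of blank1, blank2, blank3, blank4 only 2 to 4 are there at a start; the rules pass over those that are not, and their reading is None.
At some moment in a run one of pattern, blank1, blank2, blank3, blank4 may be knocked a few centimetres aside while the robot is not near it.
It also fails if it takes over 210 s, if anything falls off the work surface, if the arm or the gripper's body presses on something with over 40 N, if the wrist force passes 120 N, or if a joint passes its speed limit or range.

## Working session

There is one attempt and no reset: what is moved stays moved. The work goes in short steps, Python scripts to look and compute and a tool call to move; the robot and the scene stay as the last step left them, time stands still between calls to the robot, and variables do not carry over. Pictures are saved under pics/ and viewed, about 12 in all and at most 16, crops included, and the job is handed in when it is done.

Besides the shell and the picture viewer there is one more tool, called after "Emit:" by a JSON object that holds its "op" and its "data", one argument or row to a line. drive_tool: Moves the arm, as the interface text tells. Its arguments: {"type":"object","properties":{"series":{"type":"array"},"squeeze":{"type":"number"}},"required":["series"]}

```bash
ls; mkdir -p pics
python3 - <<'E'
from rig import robot
import cv2,numpy as np
for n in("scene","top"):
    p,d=robot.camera(n); cv2.imwrite(f"pics/{n}0.png",p); np.save(f"pics/{n}0.npy",d)
    m=robot.camera_model(n); print(n,{k:np.round(v,4).tolist() for k,v in m.items()})
print(robot.get_obs())
E
```

```text
pics
scene {'fx': 421.339, 'fy': 421.339, 'cx': 324.9406, 'cy': 192.96, 'R': [[0.436, 0.9, 0.0002], [0.577, -0.2793, -0.7675], [-0.6907, 0.3347, -0.641]], 't': [-0.2768, -0.1052, 1.8885]}
top {'fx': 462.8391, 'fy': 462.8391, 'cx': 315.8881, 'cy': 206.2352, 'R': [[-0.0133, -0.9999, -0.0101], [-0.998, 0.0139, -0.061], [0.0611, 0.0092, -0.9981]], 't': [0.0718, 0.4629, 1.8746]}
{'time': 0.1, 'q': array([ 9.51518297e-01,  5.28378015e-01,  1.43377034e+00, -1.96783072e-05,
        1.18139554e+00, -1.78493818e-01]), 'joint_velocities': array([-0.00109881, -0.00326429, -0.00556547,  0.00030659,  0.00149732,
        0.00086568]), 'joint_torque': array([-3.16864616e-04, -4.40983057e+01, -1.77151537e+01,  6.34827325e-02,
        5.34437061e-02, -4.51176606e-05]), 'position': array([0.26624284, 0.56472882, 0.22166775]), 'tool_rot': array([ 2.18608504e-01,  9.75812159e-01, -9.02560989e-04, -3.70537874e-04]), 'ft_force': array([ 0.37799638, -0.50021155, -0.56564582]), 'moment': array([-0.01129446,  0.04931921, -0.03156344]), 'grip_width': 0.08733608852680451}
```

View pics/top0.png

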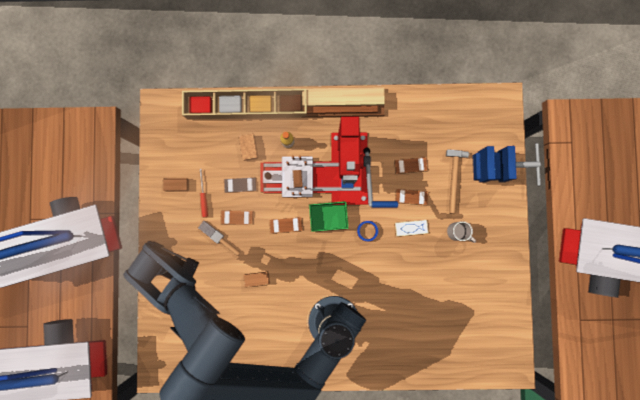

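View pics/scene0.png

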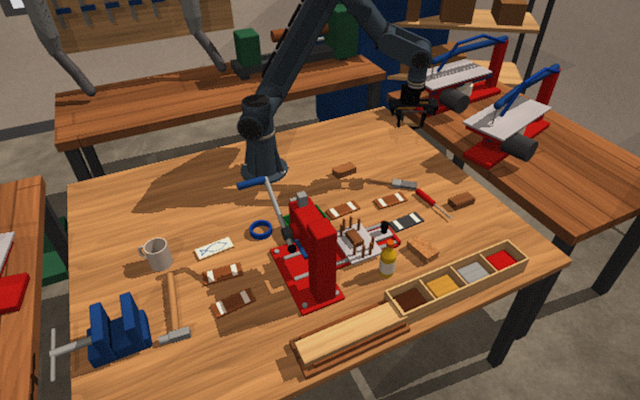

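Run:
```python
import cv2
p=cv2.imread("pics/top0.png")
cv2.imwrite("pics/c1.png",cv2.resize(p[110:295,155:315],None,fx=5*.64,fy=3.2,interpolation=cv2.INTER_CUBIC)) 
a=cv2.resize(p[120:245,218:318],None,fx=4.8,fy=4.8,interpolation=cv2.INTER_CUBIC)
b=cv2.resize(p[120:245,300:480],None,fx=4.4,fy=4.4,interpolation=cv2.INTER_CUBIC)
cv2.imwrite("pics/a.png",a);cv2.imwrite("pics/b.png",b)
```

```text
(no output)
```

View pics/a.png

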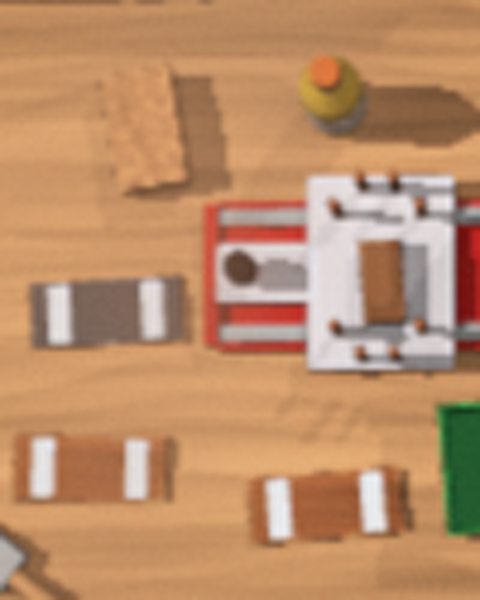

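View pics/b.png

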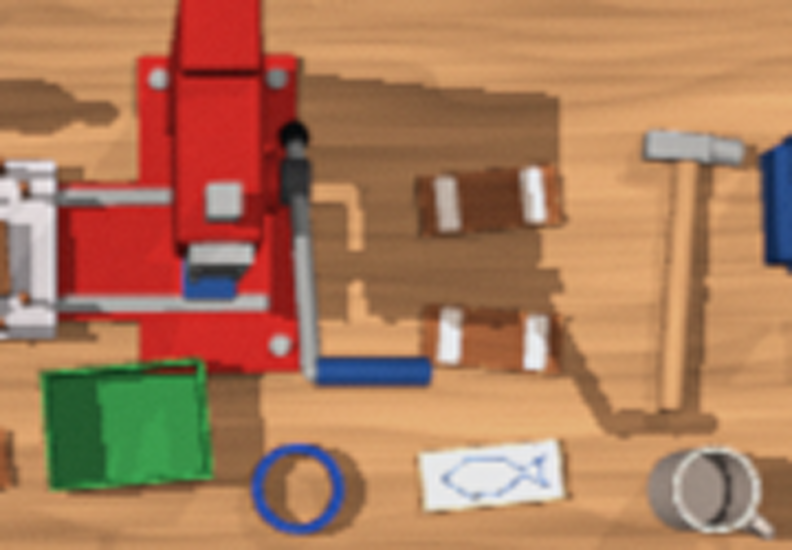

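```bash
cat > h.py <<'E'
from rig import robot
import cv2,numpy as np
from scipy.spatial.transform import Rotation as Rt
M={n:robot.camera_model(n) for n in("top","scene")}
def w(u,v,z,n="top"):
    m=M[n];R=np.array(m["R"]);t=np.array(m["t"])
    c=-R.T@t; d=R.T@np.array([(u-m["cx"])/m["fx"],(v-m["cy"])/m["fy"],1])
    return c+d*(z-c[2])/d[2]
def px(X,n="top"):
    m=M[n];c=np.array(m["R"])@X+np.array(m["t"])
    return c[0]/c[2]*m["fx"]+m["cx"],c[1]/c[2]*m["fy"]+m["cy"]
def strips(p,u,v,r=(24,12),z=.009,smax=70,vmin=100):
    """two pale strips near (u,v): centre, yaw of length axis"""
    x0,y0=int(u-r[0]),int(v-r[1]);c=p[y0:int(v+r[1])+1,x0:int(u+r[0])+1]
    h=cv2.cvtColor(cv2.resize(c,None,fx=4,fy=4,interpolation=cv2.INTER_CUBIC),cv2.COLOR_BGR2HSV)
    k=((h[...,1]<smax)&(h[...,2]>vmin)).astype(np.uint8)
    n,l,s,ce=cv2.connectedComponentsWithStats(k)
    i=np.argsort(-s[1:,4])[:2]+1
    P=[w((ce[j][0]+.5)/4-.5+x0,(ce[j][1]+.5)/4-.5+y0,z)[:2] for j in i]
    d=P[0]-P[1]
    return (P[0]+P[1])/2,np.degrees(np.arctan2(d[1],d[0]))%180,np.linalg.norm(d),s[i,4]
def toolyaw(q): # heading of tool y in world, degrees
    y=Rt.from_quat(q).as_matrix()[:,1]; return np.degrees(np.arctan2(y[1],y[0]))
def go(*targets,start=None):
    """targets: (x,y,z,yaw of tool y deg,rows): print rows for a tool pointing down"""
    o=robot.get_obs() if start is None else None
    P,q=(o["position"],o["tool_rot"]) if o else (np.array(start[:3]),None)
    y=toolyaw(q) if o else start[3]
    print("at",np.round(P,4),round(y,1),"axis z",np.round(Rt.from_quat(q).as_matrix()[:,2],3) if o else "")
    for x,yy,z,ya,n in targets:
        T=np.array([x,yy,z]);dy=(ya-y+180)%360-180 if abs((ya-y+180)%360-180)<=180 else 0
        print("->",np.round(T,4),round(ya,1))
        for i in range(n):
            d=(T-P)/n; a=np.radians(y+dy*i/n)
            Y=np.array([np.cos(a),np.sin(a),0]);X=np.cross(Y,[0,0,-1])
            print([round(float(s),4) for s in(d@X,d@Y,-d[2],0,0,-dy/n)])
        P=T;y=ya
E
python3 - <<'E'
from h import *
p=cv2.imread("pics/top0.png")
for nm,u,v,kw in(("backer",240,185,{}),("bA",236.5,217.5,{}),("bB",286,225,{}),("bC",411,166,{}),("bD",410,197,{})):
    c,a,d,s=strips(p,u,v,**kw); print(nm,c.round(4),round(a,1),d.round(4),s)
# pattern
c=p[215:242,390:435];h=cv2.cvtColor(cv2.resize(c,None,fx=4,fy=4,interpolation=cv2.INTER_CUBIC),cv2.COLOR_BGR2HSV)
k=((h[...,1]<80)&(h[...,2]>120)).astype(np.uint8);k=cv2.morphologyEx(k,cv2.MORPH_CLOSE,np.ones((13,13)))
r=cv2.minAreaRect(cv2.findNonZero(k));B=(cv2.boxPoints(r)+.5)/4-.5+[390,215]
B=np.array([w(*b,.009)[:2] for b in B]);print("pat",B.mean(0).round(4),B.round(3).tolist())
A=lambda u,v,z:w((u+.5)/4.8-.5+218,(v+.5)/4.8-.5+120,z)
Bc=lambda u,v,z:w((u+.5)/4.4-.5+300,(v+.5)/4.4-.5+120,z)
D=np.array([A(*q,.086) for q in((335,207),(421,207),(335,327),(421,327),(360,180),(393,180),(360,352),(393,352))])
print("nest",D.mean(0).round(4));print(D[:,:2].round(4).tolist())
print("knob",A(241,267,.077).round(4))
print("offcut",np.array([A(*q,.052) for q in((361,241),(403,241),(361,323),(403,323))]).round(4).tolist())
print("box",np.array([Bc(*q,.055) for q in((42,373),(205,360),(213,480),(52,490))]).round(3).tolist())
print("grip",Bc(316,371,.31).round(3),Bc(430,371,.31).round(3))
print("rails",[A(*q,.02).round(3).tolist() for q in((218,217),(305,215))],[Bc(*q,.02).round(3).tolist() for q in((60,303),(268,302))])
E
```

```text
backer [0.5567 0.3764] 94.8 0.0773 [1752 1368]
bA [0.4242 0.3924] 88.4 0.0796 [974 937]
bB [0.3897 0.1909] 93.5 0.08 [1020  980]
bC [ 0.6291 -0.3272] 95.3 0.0809 [912 806]
bD [ 0.4972 -0.3262] 85.2 0.08 [980 925]
pat [ 0.3716 -0.3218] [[0.394, -0.254], [0.406, -0.385], [0.349, -0.39], [0.338, -0.258]]
nest [0.5836 0.1409 0.086 ]
[[0.6333, 0.1752], [0.6322, 0.1043], [0.534, 0.1761], [0.533, 0.1055], [0.6554, 0.1543], [0.655, 0.1271], [0.5132, 0.1558], [0.5128, 0.1287]]
knob [0.5859 0.254  0.077 ]
offcut [[0.6096, 0.156, 0.052], [0.6091, 0.1208, 0.052], [0.5406, 0.1567, 0.052], [0.5401, 0.1216, 0.052]]
box [[0.469, 0.092, 0.055], [0.479, -0.056, 0.055], [0.37, -0.062, 0.055], [0.363, 0.084, 0.055]]
grip [ 0.451 -0.128  0.31 ] [ 0.45  -0.217  0.31 ]
rails [[0.637, 0.28, 0.02], [0.637, 0.205, 0.02]] [[0.536, 0.075, 0.02], [0.534, -0.117, 0.02]]
```

Run:
```python
from h import *
p=cv2.imread("pics/top0.png")
print(strips(p,240,185,vmin=165))
go((.576,.140,.15,89.4,9),(.576,.140,.034,89.4,3))
```

```text
(array([0.55878746, 0.37823218]), np.float64(92.14761009205485), np.float64(0.0799419357921178), array([1009,  968], dtype=int32))
at [0.2662 0.5647 0.2217] 64.7 axis z [-0.001 -0.002 -1.   ]
-> [0.576 0.14  0.15 ] 89.4
[-0.0513, -0.028, 0.008, 0.0, 0.0, -2.7394]
[-0.0499, -0.0304, 0.008, 0.0, 0.0, -2.7394]
[-0.0484, -0.0328, 0.008, 0.0, 0.0, -2.7394]
[-0.0467, -0.035, 0.008, 0.0, 0.0, -2.7394]
[-0.045, -0.0372, 0.008, 0.0, 0.0, -2.7394]
[-0.0432, -0.0393, 0.008, 0.0, 0.0, -2.7394]
[-0.0412, -0.0414, 0.008, 0.0, 0.0, -2.7394]
[-0.0392, -0.0433, 0.008, 0.0, 0.0, -2.7394]
[-0.0371, -0.0451, 0.008, 0.0, 0.0, -2.7394]
-> [0.576 0.14  0.034] 89.4
[0.0, 0.0, 0.0387, 0.0, 0.0, -0.0]
[0.0, 0.0, 0.0387, 0.0, 0.0, -0.0]
[0.0, 0.0, 0.0387, 0.0, 0.0, -0.0]
```

Emit:
{"op": "drive_tool", "data": {
  "series": [
    [-0.0513, -0.028, 0.008, 0, 0, -2.74, 1],
    [-0.05, -0.0304, 0.008, 0, 0, -2.74, 1],
    [-0.0484, -0.0328, 0.008, 0, 0, -2.74, 1],
    [-0.0467, -0.035, 0.008, 0, 0, -2.74, 1],
    [-0.045, -0.0372, 0.008, 0, 0, -2.74, 1]
  ],
  "squeeze": 15
}}

```text
time: 0.72
position: [0.4396, 0.3276, 0.1821]
tool_rot: [0.1, 0.995, -0.0, -0.0]
ft_force: [0.6, -0.1, 0.8]
grip_width: 0.0872
```

Emit:
{"op": "drive_tool", "data": {
  "series": [
    [-0.0432, -0.0393, 0.008, 0, 0, -2.74, 1],
    [-0.0412, -0.0414, 0.008, 0, 0, -2.74, 1],
    [-0.0392, -0.0433, 0.008, 0, 0, -2.74, 1],
    [-0.0371, -0.0451, 0.008, 0, 0, -2.74, 1],
    [0, 0, 0, 0, 0, 0, 1]
  ]
}}

```text
time: 1.35
position: [0.5791, 0.1367, 0.1496]
tool_rot: [0.008, 1.0, -0.0, 0.0]
ft_force: [-1.0, 1.0, -0.1]
grip_width: 0.0868
```

Run:
```python
from h import *
go((.576,.140,.034,89.4,4))
```

```text
at [0.5791 0.1367 0.1496] 89.1 axis z [ 0.001 -0.001 -1.   ]
-> [0.576 0.14  0.034] 89.4
[0.0008, 0.0008, 0.0289, 0.0, 0.0, -0.0815]
[0.0008, 0.0008, 0.0289, 0.0, 0.0, -0.0815]
[0.0008, 0.0008, 0.0289, 0.0, 0.0, -0.0815]
[0.0008, 0.0008, 0.0289, 0.0, 0.0, -0.0815]
```

Emit:
{"op": "drive_tool", "data": {
  "series": [
    [0, 0, 0.029, 0, 0, 0, 1],
    [0, 0, 0.029, 0, 0, 0, 1],
    [0, 0, 0.029, 0, 0, 0, 1],
    [0, 0, 0.029, 0, 0, 0, 1],
    [0, 0, 0, 0, 0, 0, 1]
  ]
}}

```text
time: 1.98
position: [0.5746, 0.1414, 0.033]
tool_rot: [0.005, 1.0, -0.0, -0.002]
ft_force: [0.1, 0.3, 0.0]
grip_width: 0.0871
```

Run:
```python
from h import *
p,d=robot.camera("scene"); cv2.imwrite("pics/s1.png",cv2.resize(p[180:290,290:450],None,fx=4,fy=4,interpolation=cv2.INTER_CUBIC))
go((.576,.140,.034,89.4,1)); print(robot.get_obs()["ft_force"])
```

```text
at [0.5752 0.1413 0.0341] 89.4 axis z [-0.003  0.    -1.   ]
-> [0.576 0.14  0.034] 89.4
[-0.0008, -0.0013, 0.0001, 0.0, 0.0, 0.0457]
[-0.29313472  0.44978636  0.5047525 ]
```

View pics/s1.png

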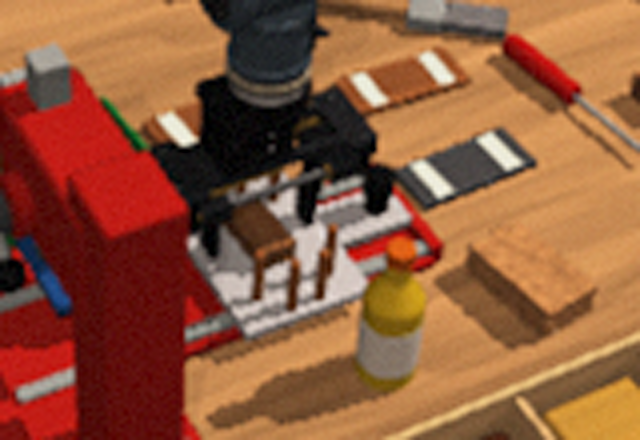

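Emit:
{"op": "drive_tool", "data": {
  "series": [
    [0, 0, 0, 0, 0, 0, 0],
    [0, 0, 0, 0, 0, 0, 0],
    [0, 0, 0, 0, 0, 0, 0],
    [0, 0, -0.02, 0, 0, 0, 0],
    [0, 0, -0.05, 0, 0, 0, 0]
  ]
}}

```text
time: 2.65
position: [0.5745, 0.1402, 0.1033]
tool_rot: [0.005, 1.0, -0.0, -0.003]
ft_force: [0.8, 0.1, 0.1]
grip_width: 0.045
```

Emit:
{"op": "drive_tool", "data": {
  "series": [
    [0, 0, -0.05, 0, 0, 0, 0],
    [0, 0, 0, 0, 0, 0, 0]
  ]
}}

```text
time: 2.9
position: [0.5798, 0.1407, 0.1594]
tool_rot: [0.005, 1.0, 0.0, 0.005]
ft_force: [-0.1, 0.3, -0.0]
grip_width: 0.0248
```

Run:
```python
from h import *
print(robot.get_obs()["grip_width"])
go((.42,.018,.15,93,5),(.42,.018,.024,93,4))
```

```text
0.024820570825070044
at [0.5798 0.1407 0.1594] 89.4 axis z [ 0.01   0.001 -1.   ]
-> [0.42  0.018 0.15 ] 93
[0.0317, -0.0249, 0.0019, 0.0, 0.0, -0.7191]
[0.032, -0.0245, 0.0019, 0.0, 0.0, -0.7191]
[0.0323, -0.0241, 0.0019, 0.0, 0.0, -0.7191]
[0.0326, -0.0237, 0.0019, 0.0, 0.0, -0.7191]
[0.0329, -0.0232, 0.0019, 0.0, 0.0, -0.7191]
-> [0.42  0.018 0.024] 93
[0.0, 0.0, 0.0315, 0.0, 0.0, 0.0]
[0.0, 0.0, 0.0315, 0.0, 0.0, 0.0]
[0.0, 0.0, 0.0315, 0.0, 0.0, 0.0]
[0.0, 0.0, 0.0315, 0.0, 0.0, 0.0]
```

Emit:
{"op": "drive_tool", "data": {
  "series": [
    [0, 0, 0, 0, 0, 0, 1],
    [0, 0, 0, 0, 0, 0, 1],
    [0, 0, 0, 0, 0, 0, 1],
    [0, 0, 0, 0, 0, 0, 1],
    [0, 0, 0.04, 0, 0, 0, 1]
  ]
}}

```text
time: 3.52
position: [0.5796, 0.1407, 0.1166]
tool_rot: [0.005, 1.0, 0.0, 0.004]
ft_force: [0.4, -0.2, 0.1]
grip_width: 0.067
```

Emit:
{"op": "drive_tool", "data": {
  "series": [
    [0, 0, 0.03, 0, 0, 0, 1],
    [0, 0, 0.03, 0, 0, 0, 1],
    [0, 0, 0.02, 0, 0, 0, 1],
    [0, 0, 0, 0, 0, 0, 1]
  ]
}}

```text
time: 4.03
position: [0.5753, 0.1404, 0.0328]
tool_rot: [0.005, 1.0, -0.0, -0.002]
ft_force: [-0.7, 0.2, 0.4]
grip_width: 0.0868
```

Emit:
{"op": "drive_tool", "data": {
  "series": [
    [0, 0, 0, 0, 0, 0, 0],
    [0, 0, 0, 0, 0, 0, 0],
    [0, 0, 0, 0, 0, 0, 0],
    [0, 0, 0, 0, 0, 0, 0],
    [0, 0, 0, 0, 0, 0, 0]
  ]
}}

```text
time: 4.65
position: [0.5766, 0.1405, 0.0348]
tool_rot: [0.005, 1.0, 0.0, 0.0]
ft_force: [-0.7, -0.0, 0.1]
grip_width: 0.0451
```

Emit:
{"op": "drive_tool", "data": {
  "series": [
    [0, 0, 0, 0, 0, 0, 0],
    [0, 0, 0, 0, 0, 0, 0],
    [0, 0, 0, 0, 0, 0, 0]
  ]
}}

```text
time: 5.03
position: [0.5765, 0.1405, 0.0346]
tool_rot: [0.005, 1.0, -0.0, -0.0]
ft_force: [-0.1, -0.7, 1.4]
grip_width: 0.0358
```

Emit:
{"op": "drive_tool", "data": {
  "series": [
    [0, 0, -0.03, 0, 0, 0, 0],
    [0, 0, -0.045, 0, 0, 0, 0],
    [0, 0, -0.045, 0, 0, 0, 0],
    [0.0313, -0.0249, 0, 0, 0, -0.7, 0],
    [0.0316, -0.0245, 0, 0, 0, -0.7, 0]
  ]
}}

```text
time: 5.65
position: [0.5131, 0.0911, 0.1552]
tool_rot: [-0.008, 1.0, -0.0, 0.001]
ft_force: [-0.6, -0.3, -1.5]
grip_width: 0.0362
```

Emit:
{"op": "drive_tool", "data": {
  "series": [
    [0.0319, -0.0241, 0, 0, 0, -0.7, 0],
    [0.0322, -0.0237, 0, 0, 0, -0.7, 0],
    [0.0325, -0.0232, 0, 0, 0, -0.7, 0],
    [0, 0, 0.03, 0, 0, 0, 0],
    [0, 0, 0.03, 0, 0, 0, 0]
  ]
}}

```text
time: 6.28
position: [0.4191, 0.0173, 0.0945]
tool_rot: [-0.025, 1.0, -0.0, 0.001]
ft_force: [0.5, 0.7, -0.7]
grip_width: 0.0366
```

Emit:
{"op": "drive_tool", "data": {
  "series": [
    [0, 0, 0.03, 0, 0, 0, 0],
    [0, 0, 0.03, 0, 0, 0, 0],
    [0, 0, 0.01, 0, 0, 0, 0],
    [0, 0, 0, 0, 0, 0, 0]
  ]
}}

```text
time: 6.78
position: [0.4185, 0.0179, 0.0243]
tool_rot: [-0.025, 1.0, 0.0, -0.001]
ft_force: [1.1, 0.1, -0.4]
grip_width: 0.0361
```

Run:
```python
from h import *
p,d=robot.camera("scene"); cv2.imwrite("pics/s2.png",cv2.resize(p[120:290,230:430],None,fx=4,fy=4,interpolation=cv2.INTER_CUBIC))
go((.42,.018,.024,93,1)); print(robot.get_obs()["ft_force"])
```

```text
at [0.4189 0.0178 0.0248] 92.9 axis z [ 0. -0. -1.]
-> [0.42  0.018 0.024] 93
[-0.0011, 0.0001, 0.0008, 0.0, 0.0, -0.0924]
[0.09031971 0.55242586 0.7897803 ]
```

View pics/s2.png

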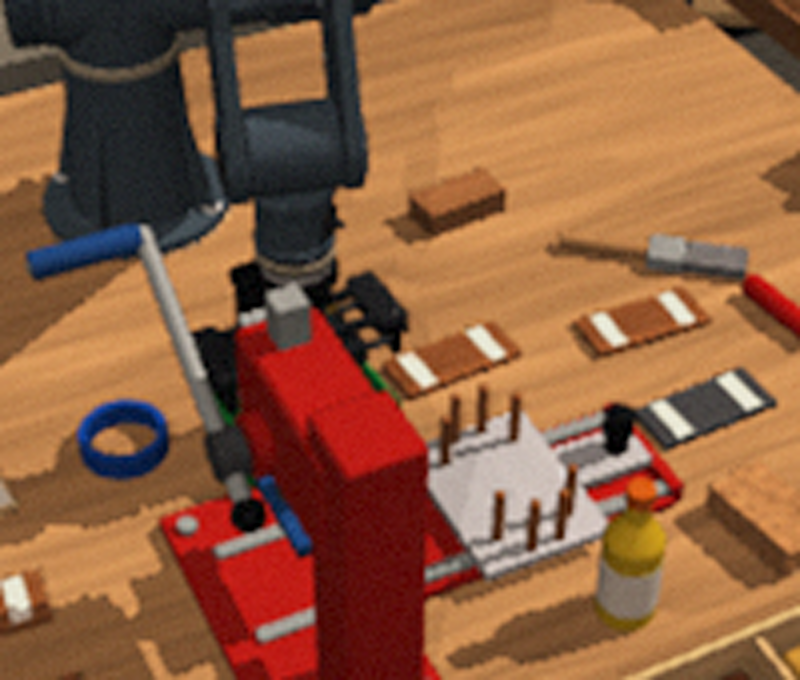

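Emit:
{"op": "drive_tool", "data": {
  "series": [
    [0, 0, 0, 0, 0, 0, 0.7],
    [0, 0, 0, 0, 0, 0, 0.7],
    [0, 0, 0, 0, 0, 0, 0.7],
    [0, 0, -0.04, 0, 0, 0, 0.7],
    [0, 0, -0.05, 0, 0, 0, 1]
  ]
}}

```text
time: 7.45
position: [0.4178, 0.018, 0.1149]
tool_rot: [-0.025, 1.0, 0.0, -0.002]
ft_force: [0.8, 0.4, 0.1]
grip_width: 0.0651
```

Emit:
{"op": "drive_tool", "data": {
  "series": [
    [0, 0, -0.04, 0, 0, 0, 1]
  ]
}}

```text
time: 7.58
position: [0.4186, 0.0179, 0.1564]
tool_rot: [-0.025, 1.0, -0.0, 0.0]
ft_force: [-0.0, -0.1, 0.2]
grip_width: 0.0733
```

Run:
```python
from h import *
p,_=robot.camera("top");print(strips(p,240,185,vmin=165))
go((.5588,.3782,.12,2.1,9),start=(.419,.018,.155,93))
```

```text
(array([0.55868038, 0.37824225]), np.float64(92.21825895358705), np.float64(0.07993114172970092), array([1036, 1026], dtype=int32))
at [0.419 0.018 0.155] 93 axis z 
-> [0.5588 0.3782 0.12  ] 2.1
[-0.0176, 0.0392, 0.0039, 0.0, 0.0, 10.1]
[-0.0105, 0.0416, 0.0039, 0.0, 0.0, 10.1]
[-0.003, 0.0428, 0.0039, 0.0, 0.0, 10.1]
[0.0046, 0.0427, 0.0039, 0.0, 0.0, 10.1]
[0.012, 0.0412, 0.0039, 0.0, 0.0, 10.1]
[0.019, 0.0385, 0.0039, 0.0, 0.0, 10.1]
[0.0255, 0.0346, 0.0039, 0.0, 0.0, 10.1]
[0.0311, 0.0296, 0.0039, 0.0, 0.0, 10.1]
[0.0358, 0.0236, 0.0039, 0.0, 0.0, 10.1]
```

Emit:
{"op": "drive_tool", "data": {
  "series": [
    [-0.0176, 0.0392, 0.004, 0, 0, 10.1, 1],
    [-0.0105, 0.0416, 0.004, 0, 0, 10.1, 1],
    [-0.003, 0.0428, 0.004, 0, 0, 10.1, 1],
    [0.0046, 0.0427, 0.004, 0, 0, 10.1, 1],
    [0.012, 0.0412, 0.004, 0, 0, 10.1, 1]
  ]
}}

```text
time: 8.25
position: [0.4962, 0.2188, 0.1344]
tool_rot: [0.405, 0.914, -0.0, -0.0]
ft_force: [0.5, -0.8, -1.3]
grip_width: 0.087
```

Emit:
{"op": "drive_tool", "data": {
  "series": [
    [0.019, 0.0385, 0.004, 0, 0, 10.1, 1],
    [0.0255, 0.0346, 0.004, 0, 0, 10.1, 1],
    [0.0311, 0.0296, 0.004, 0, 0, 10.1, 1],
    [0.0358, 0.0236, 0.004, 0, 0, 10.1, 1],
    [0, 0, 0, 0, 0, 0, 1]
  ]
}}

```text
time: 8.88
position: [0.5587, 0.3803, 0.1179]
tool_rot: [0.693, 0.721, 0.001, 0.0]
ft_force: [0.5, -0.9, -0.6]
grip_width: 0.087
```

Run:
```python
from h import *
go((.5588,.3782,.003,2.1,4))
```

```text
at [0.5587 0.3803 0.1179] 2.3 axis z [ 0.001  0.001 -1.   ]
-> [0.5588 0.3782 0.003 ] 2.1
[-0.0005, 0.0, 0.0287, 0.0, 0.0, 0.0474]
[-0.0005, 0.0, 0.0287, 0.0, 0.0, 0.0474]
[-0.0005, 0.0, 0.0287, 0.0, 0.0, 0.0474]
[-0.0005, 0.0, 0.0287, 0.0, 0.0, 0.0474]
```

Emit:
{"op": "drive_tool", "data": {
  "series": [
    [0, 0, 0.035, 0, 0, 0, 1],
    [0, 0, 0.035, 0, 0, 0, 1],
    [0, 0, 0.03, 0, 0, 0, 1],
    [0, 0, 0.014, 0, 0, 0, 1],
    [0, 0, 0, 0, 0, 0, 1]
  ]
}}

```text
time: 9.5
position: [0.5574, 0.3767, 0.0038]
tool_rot: [0.694, 0.72, -0.001, -0.0]
ft_force: [-0.1, -0.0, -0.1]
grip_width: 0.0874
```

Emit:
{"op": "drive_tool", "data": {
  "series": [
    [0, 0, 0, 0, 0, 0, 1]
  ]
}}

```text
time: 9.62
position: [0.5592, 0.3778, 0.0059]
tool_rot: [0.694, 0.72, 0.001, 0.0]
ft_force: [0.8, 0.5, 0.5]
grip_width: 0.0872
```

Emit:
{"op": "drive_tool", "data": {
  "series": [
    [0, 0, 0.002, 0, 0, 0, 0.3],
    [0, 0, 0, 0, 0, 0, 0.3],
    [0, 0, 0, 0, 0, 0, 0.3],
    [0, 0, 0, 0, 0, 0, 0.3],
    [0, 0, 0, 0, 0, 0, 0.3]
  ]
}}

```text
time: 10.25
position: [0.5586, 0.3777, 0.0029]
tool_rot: [0.694, 0.72, 0.0, 0.0]
ft_force: [0.4, 0.8, 1.6]
grip_width: 0.0556
```

Emit:
{"op": "drive_tool", "data": {
  "series": [
    [0, 0, 0, 0, 0, 0, 0.3],
    [0, 0, -0.01, 0, 0, 0, 0.3],
    [0, 0, -0.04, 0, 0, 0, 0.3],
    [0, 0, -0.06, 0, 0, 0, 0.3],
    [0, 0, -0.02, 0, 0, 0, 0.3]
  ]
}}

```text
time: 10.88
position: [0.5603, 0.3787, 0.1373]
tool_rot: [0.694, 0.72, 0.003, 0.001]
ft_force: [1.5, 0.4, -1.1]
grip_width: 0.0559
```

Run:
```python
from h import *
o=robot.get_obs();print(o["grip_width"],o["position"])
go((.5836,.1409,.133,89.4,9),start=(.5586,.378,.1325,2.2))
```

```text
0.055911828757877716 [0.5602949  0.37865973 0.13726377]
at [0.5586 0.378  0.1325] 2.2 axis z 
-> [0.5836 0.1409 0.133 ] 89.4
[-0.0264, 0.0018, -0.0001, 0.0, 0.0, -9.6889]
[-0.0264, -0.0027, -0.0001, 0.0, 0.0, -9.6889]
[-0.0255, -0.0071, -0.0001, 0.0, 0.0, -9.6889]
[-0.024, -0.0113, -0.0001, 0.0, 0.0, -9.6889]
[-0.0217, -0.0152, -0.0001, 0.0, 0.0, -9.6889]
[-0.0189, -0.0186, -0.0001, 0.0, 0.0, -9.6889]
[-0.0155, -0.0215, -0.0001, 0.0, 0.0, -9.6889]
[-0.0116, -0.0238, -0.0001, 0.0, 0.0, -9.6889]
[-0.0074, -0.0254, -0.0001, 0.0, 0.0, -9.6889]
```

Emit:
{"op": "drive_tool", "data": {
  "series": [
    [-0.0264, 0.0018, 0, 0, 0, -9.69, 0.3],
    [-0.0264, -0.0027, 0, 0, 0, -9.69, 0.3],
    [-0.0255, -0.0071, 0, 0, 0, -9.69, 0.3],
    [-0.024, -0.0113, 0, 0, 0, -9.69, 0.3],
    [-0.0217, -0.0152, 0, 0, 0, -9.69, 0.3]
  ]
}}

```text
time: 11.5
position: [0.571, 0.2447, 0.1319]
tool_rot: [0.335, 0.942, -0.001, -0.001]
ft_force: [0.7, -0.0, -1.2]
grip_width: 0.0554
```

Emit:
{"op": "drive_tool", "data": {
  "series": [
    [-0.0189, -0.0186, 0, 0, 0, -9.69, 0.3],
    [-0.0155, -0.0215, 0, 0, 0, -9.69, 0.3],
    [-0.0116, -0.0238, 0, 0, 0, -9.69, 0.3],
    [-0.0074, -0.0254, 0, 0, 0, -9.69, 0.3],
    [0, 0, 0.02, 0, 0, 0, 0.3]
  ]
}}

```text
time: 12.12
position: [0.5841, 0.1385, 0.1133]
tool_rot: [0.007, 1.0, -0.0, 0.001]
ft_force: [0.7, 0.9, -0.1]
grip_width: 0.0557
```

Emit:
{"op": "drive_tool", "data": {
  "series": [
    [0, 0, 0.01, 0, 0, 0, 0.3],
    [0, 0, 0, 0, 0, 0, 0.3],
    [0, 0, 0, 0, 0, 0, 0.3],
    [0, 0, 0, 0, 0, 0, 0.3]
  ]
}}

```text
time: 12.62
position: [0.5834, 0.1408, 0.1032]
tool_rot: [0.006, 1.0, 0.0, 0.001]
ft_force: [-0.5, -0.4, -0.2]
grip_width: 0.0557
```

Run:
```python
from h import *
P=[]
for n in("scene","top","top","scene"):
    p,d=robot.camera(n); P.append((p,robot.get_obs()["position"]))
print(np.round([a[1] for a in P],4)); go((.5836,.1409,.1035,89.4,1))
a=cv2.resize(P[0][0][195:275,320:400],None,fx=6,fy=6,interpolation=cv2.INTER_CUBIC);b=cv2.resize(P[1][0][145:210,265:330],None,fx=5,fy=5,interpolation=cv2.INTER_CUBIC)
c=np.zeros((480,805,3),np.uint8);c[:,:480]=a;c[:325,480:]=b;cv2.imwrite("pics/s3.png",c[:,:800])
```

```text
[[0.5834 0.1408 0.1032]
 [0.5833 0.1407 0.1031]
 [0.5833 0.1406 0.103 ]
 [0.5832 0.1406 0.1029]]
at [0.5832 0.1406 0.1029] 89.3 axis z [ 0.001  0.    -1.   ]
-> [0.5836 0.1409 0.1035] 89.4
[-0.0004, 0.0003, -0.0006, 0.0, 0.0, -0.0568]
```

View pics/s3.png

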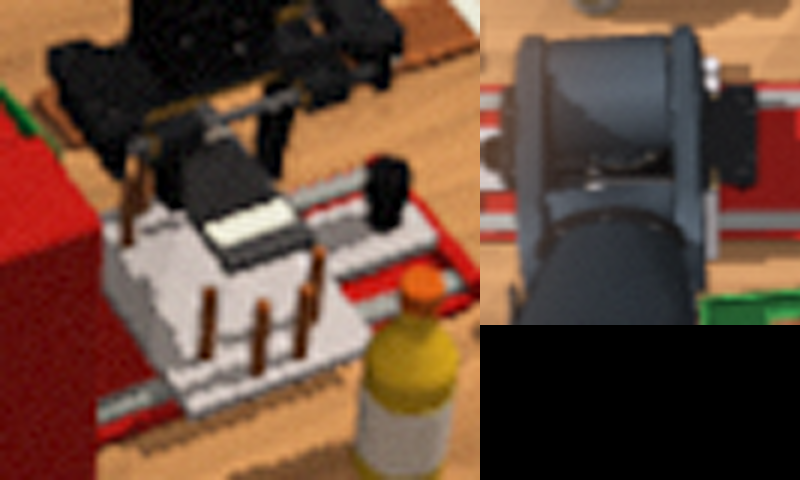

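Run:
```python
from h import *
f=lambda X:tuple(((np.array(px(np.array(X),"scene"))-[320,195]+.5)*6-.5).round(0))
N=np.array([.5836,.1409,0]);r=Rt.from_euler('z',-.6,degrees=True).as_matrix()
for d in((50,-35.5),(72.5,-14),(72.5,14),(50,35.5)): print(d,f(N+r@[d[0]/1e3,d[1]/1e3,.087]))
T=np.array([.5833,.1407,0])
for d in((65,-28,109),(65,28,109),(65,-28,100)): print(d,f(T+r@np.array(d)/1e3*[1,1,1]))
print(f([.5836+.0013,.1409+.115,.077]))
```

```text
(50, -35.5) (np.float64(198.0), np.float64(280.0))
(72.5, -14) (np.float64(250.0), np.float64(295.0))
(72.5, 14) (np.float64(294.0), np.float64(279.0))
(50, 35.5) (np.float64(307.0), np.float64(242.0))
(65, -28, 109) (np.float64(223.0), np.float64(266.0))
(65, 28, 109) (np.float64(311.0), np.float64(236.0))
(65, -28, 100) (np.float64(223.0), np.float64(277.0))
(np.float64(379.0), np.float64(159.0))
```

Run:
```python
from h import *
p0=cv2.imread("pics/scene0.png")
def comps(p,u,v,r,vmin=150,smax=70):
    x0,y0=int(u-r),int(v-r);c=p[y0:y0+2*r+1,x0:x0+2*r+1]
    h=cv2.cvtColor(cv2.resize(c,None,fx=4,fy=4,interpolation=cv2.INTER_CUBIC),cv2.COLOR_BGR2HSV)
    k=((h[...,1]<smax)&(h[...,2]>vmin)).astype(np.uint8)
    n,l,s,ce=cv2.connectedComponentsWithStats(k)
    return [(s[j,4],((ce[j]+.5)/4-.5+[x0,y0]).round(1).tolist()) for j in np.argsort(-s[1:,4])[:3]+1]
T=[("backer",.5588,.3782,92.1),("bA",.4242,.3924,88.4),("bB",.3897,.1909,93.5),("bC",.6291,-.3272,95.3),("bD",.4972,-.3262,85.2)]
for n,x,y,a in T:
    u=np.array([np.cos(np.radians(a)),np.sin(np.radians(a)),0])*.04
    for s in(1,-1):
        e=px(np.array([x,y,.009])+s*u,"scene"); cc=comps(p0,*e,7)
        best=cc[0]; print(n,np.round(e,1),best,"off mm",((w(*best[1],.009,"scene")-w(*e,.009,"scene"))*1e3).round(1)[:2])
p,_=robot.camera("scene")
for s in(.04,):
    e=px(np.array([.5833+s,.1407,.109]),"scene");cc=comps(p,*e,9,vmin=140);print("held",np.round(e,1),cc)
    print(w(*cc[0][1],.109,"scene"))
cv2.imwrite("pics/s4.png",cv2.resize(p[205:260,335:385],None,fx=10,fy=10,interpolation=cv2.INTER_CUBIC))
```

```text
backer [413.1 216.8] (np.int32(759), [414.3, 217.3]) off mm [4.4 2.7]
backer [396.1 223.5] (np.int32(730), [397.4, 224.2]) off mm [5.2 2.3]
bA [397.3 196. ] (np.int32(535), [398.7, 196.6]) off mm [5.7 3.1]
bA [380.4 201.2] (np.int32(562), [381.7, 201.8]) off mm [5.2 3. ]
bB [349.8 204.6] (np.int32(588), [351.0, 205.2]) off mm [5.2 2.8]
bB [332.5 211.2] (np.int32(614), [333.9, 212.0]) off mm [6.4 2.7]
bC [243.2 295.3] (np.int32(885), [244.7, 296.6]) off mm [6.9 2.8]
bC [219.4 306.2] (np.int32(1064), [220.3, 307.3]) off mm [5.2 1.4]
bD [232.5 268. ] (np.int32(848), [233.6, 269.0]) off mm [5.9 2.3]
bD [208.9 274.6] (np.int32(906), [210.1, 275.6]) off mm [5.9 2.8]
held [360.6 231.6] [(np.int32(1079), [361.8, 231.5]), (np.int32(502), [352.8, 237.4]), (np.int32(349), [365.7, 239.2])]
[0.62475447 0.14445239 0.109     ]
```

View pics/s4.png

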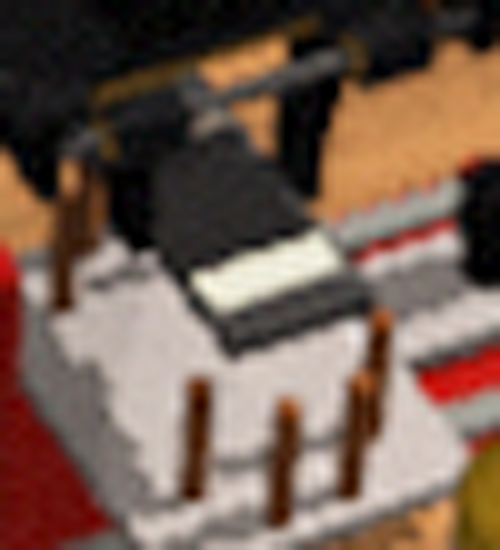

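Run:
```python
from h import *
for q,d in(((200,391),(50,-35.5)),((290,413),(72.5,-14)),((360,386),(72.5,14)),((381,326),(50,35.5))):
    X=w(335+(q[0]+.5)/10-.5,205+(q[1]+.5)/10-.5,.083,"scene")[:2]; print(X.round(4),(X-np.array(d)/1e3-[d[1]*1e-5,-d[0]*1e-5]).round(4))
for q in((235,358),(375,308),(190,272),(325,235)): print(w(335+(q[0]+.5)/10-.5,205+(q[1]+.5)/10-.5,.109,"scene").round(4))
```

```text
[0.6425 0.1078] [0.5929 0.1438]
[0.6646 0.1302] [0.5922 0.1449]
[0.6641 0.1578] [0.5915 0.1445]
[0.6429 0.1787] [0.5926 0.1437]
[0.6554 0.1126 0.109 ]
[0.6557 0.1665 0.109 ]
[0.6136 0.1186 0.109 ]
[0.6181 0.169  0.109 ]
```

Emit:
{"op": "drive_tool", "data": {
  "series": [
    [0.0089, 0.0535, 0, 0, 0, 0, 0.3],
    [0.0089, 0.0535, 0, 0, 0, 0, 0.3],
    [0.0089, 0.0535, 0, 0, 0, 0, 0.3],
    [0.0089, 0.0535, 0, 0, 0, 0, 0.3],
    [0, 0, 0.03, 0, 0, 0, 0.3]
  ]
}}

```text
time: 13.5
position: [0.5512, 0.3603, 0.075]
tool_rot: [0.003, 1.0, 0.002, 0.004]
ft_force: [0.6, -0.8, -1.0]
grip_width: 0.0553
```

Emit:
{"op": "drive_tool", "data": {
  "series": [
    [0, 0, 0.04, 0, 0, 0, 0.3],
    [0, 0, 0.02, 0, 0, 0, 0.3],
    [0, 0, 0.008, 0, 0, 0, 0.3],
    [0, 0, 0, 0, 0, 0, 0.3],
    [0, 0, 0, 0, 0, 0, 0.3]
  ]
}}

```text
time: 14.12
position: [0.5511, 0.3551, 0.006]
tool_rot: [0.006, 1.0, 0.001, 0.001]
ft_force: [0.5, 0.7, -1.2]
grip_width: 0.0555
```

Run:
```python
from h import *
for i in range(3):
    p,_=robot.camera("scene"); go((.55,.355,.0035,89.4,1))
print(robot.get_obs()["ft_force"])
```

```text
at [0.5511 0.3551 0.006 ] 89.3 axis z [ 0.002  0.001 -1.   ]
-> [0.55   0.355  0.0035] 89.4
[0.0011, -0.0001, 0.0025, 0.0, 0.0, -0.0841]
at [0.5509 0.355  0.0059] 89.3 axis z [ 0.002  0.001 -1.   ]
-> [0.55   0.355  0.0035] 89.4
[0.0009, -0.0001, 0.0024, 0.0, 0.0, -0.0806]
at [0.5507 0.355  0.0057] 89.3 axis z [ 0.002  0.001 -1.   ]
-> [0.55   0.355  0.0035] 89.4
[0.0007, -0.0, 0.0022, 0.0, 0.0, -0.0775]
[ 0.11234625 -0.70016822 -0.33762713]
```

Emit:
{"op": "drive_tool", "data": {
  "series": [
    [0, 0, 0.002, 0, 0, 0, 0.3],
    [0, 0, 0, 0, 0, 0, 0.3],
    [0, 0, 0, 0, 0, 0, 0.3],
    [0, 0, 0, 0, 0, 0, 0.3]
  ]
}}

```text
time: 14.78
position: [0.5502, 0.355, 0.0029]
tool_rot: [0.006, 1.0, 0.0, 0.0]
ft_force: [0.2, 1.4, 2.3]
grip_width: 0.0556
```

Emit:
{"op": "drive_tool", "data": {
  "series": [
    [0, 0, 0, 0, 0, 0, 1],
    [0, 0, 0, 0, 0, 0, 1],
    [0, 0, 0, 0, 0, 0, 1],
    [0, 0, -0.05, 0, 0, 0, 1],
    [0, 0, -0.06, 0, 0, 0, 1]
  ]
}}

```text
time: 15.4
position: [0.5482, 0.3539, 0.1113]
tool_rot: [0.006, 1.0, -0.001, -0.003]
ft_force: [1.2, 1.0, 0.8]
grip_width: 0.0864
```

Emit:
{"op": "drive_tool", "data": {
  "series": [
    [0, -0.06, -0.04, 0, 0, 0, 1],
    [0, -0.06, 0, 0, 0, 0, 1],
    [0, -0.06, 0, 0, 0, 0, 1]
  ]
}}

```text
time: 15.78
position: [0.5475, 0.1814, 0.1476]
tool_rot: [0.005, 1.0, 0.0, 0.0]
ft_force: [0.0, 0.4, -0.1]
grip_width: 0.087
```

Run:
```python
from h import *
p,_=robot.camera("top");cv2.imwrite("pics/t5.png",p);p2,_=robot.camera("scene");cv2.imwrite("pics/sc5.png",p2)
u,v=px(np.array([.55,.355,.009]));print(u,v)
print(strips(p,u,v,r=(12,24),vmin=165))
a=cv2.resize(p[int(v)-25:int(v)+25,int(u)-25:int(u)+25],None,fx=10,fy=10,interpolation=cv2.INTER_CUBIC)
print(int(u)-25,int(v)-25)
cv2.imwrite("pics/s5.png",a)
```

```text
245.20812966709005 186.37251208545345
(array([0.54685033, 0.35583047]), np.float64(179.41276131688173), np.float64(0.08031610743709304), array([988, 958], dtype=int32))
220 161
```

View pics/s5.png

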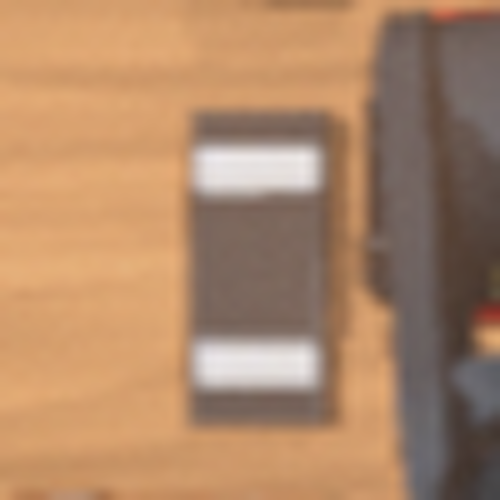

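Emit:
{"op": "drive_tool", "data": {
  "series": [
    [0, 0.06, 0, 0, 0, 0, 1],
    [0, 0.06, 0, 0, 0, 0, 1],
    [0, 0.06, 0.03, 0, 0, 0, 1],
    [0, 0, 0.06, 0, 0, 0, 1],
    [0, 0, 0.04, 0, 0, 0, 1]
  ]
}}

```text
time: 16.5
position: [0.5476, 0.36, 0.0161]
tool_rot: [0.005, 1.0, -0.001, -0.002]
ft_force: [-0.0, -0.9, -0.8]
grip_width: 0.0874
```

Emit:
{"op": "drive_tool", "data": {
  "series": [
    [0, 0, 0.02, 0, 0, 0, 1],
    [0, 0, 0, 0, 0, 0, 1],
    [0, 0, 0, 0, 0, 0, 0.3],
    [0, 0, 0, 0, 0, 0, 0.3],
    [0, 0, 0, 0, 0, 0, 0.3]
  ]
}}

```text
time: 17.12
position: [0.5511, 0.3588, 0.0004]
tool_rot: [0.006, 1.0, 0.0, 0.001]
ft_force: [0.4, -2.3, 5.0]
grip_width: 0.0646
```

Emit:
{"op": "drive_tool", "data": {
  "series": [
    [0, 0, 0, 0, 0, 0, 0.3],
    [0, 0, 0, 0, 0, 0, 0.3],
    [0, 0, 0, 0, 0, 0, 0.3],
    [0, 0, -0.04, 0, 0, 0, 0.3],
    [0, 0, -0.06, 0, 0, 0, 0.3]
  ]
}}

```text
time: 17.75
position: [0.5487, 0.358, 0.098]
tool_rot: [0.006, 1.0, -0.001, -0.002]
ft_force: [0.3, -0.5, -0.1]
grip_width: 0.0559
```

Emit:
{"op": "drive_tool", "data": {
  "series": [
    [-0.01, -0.0536, 0, 0, 0, 0, 0.3],
    [-0.01, -0.0536, 0, 0, 0, 0, 0.3],
    [-0.01, -0.0536, 0, 0, 0, 0, 0.3],
    [-0.01, -0.0536, 0, 0, 0, 0, 0.3],
    [0, 0, 0, 0, 0, 0, 0.3]
  ]
}}

```text
time: 18.38
position: [0.589, 0.1399, 0.0993]
tool_rot: [0.009, 1.0, -0.0, 0.001]
ft_force: [0.1, 1.2, -0.3]
grip_width: 0.0558
```

Emit:
{"op": "drive_tool", "data": {
  "series": [
    [0, 0, 0, 0, 0, 0, 0.3],
    [0, 0, 0, 0, 0, 0, 0.3],
    [0, 0, 0, 0, 0, 0, 0.3]
  ]
}}

```text
time: 18.75
position: [0.5871, 0.1453, 0.0992]
tool_rot: [0.005, 1.0, 0.0, -0.0]
ft_force: [0.9, 0.9, -0.8]
grip_width: 0.056
```

Run:
```python
from h import *
p,_=robot.camera("scene");go((.588,.1403,.1035,89.4,1));o=robot.get_obs();print(o["grip_width"])
T=o["position"]
import sys
e=px(T+[.04,0,.006],"scene");x0,y0=int(e[0])-9,int(e[1])-9
h=cv2.cvtColor(cv2.resize(p[y0:y0+19,x0:x0+19],None,fx=4,fy=4,interpolation=cv2.INTER_CUBIC),cv2.COLOR_BGR2HSV)
k=((h[...,1]<70)&(h[...,2]>140)).astype(np.uint8);n,l,s,ce=cv2.connectedComponentsWithStats(k)
for j in range(1,n): print(s[j,4],w(*((ce[j]+.5)/4-.5+[x0,y0]),T[2]+.006,"scene").round(4))
cv2.imwrite("pics/s6.png",cv2.resize(p[200:260,330:390],None,fx=8,fy=8,interpolation=cv2.INTER_CUBIC))
```

```text
at [0.5872 0.1451 0.0993] 89.4 axis z [-0.  0. -1.]
-> [0.588  0.1403 0.1035] 89.4
[-0.0009, -0.0048, -0.0042, 0.0, 0.0, 0.0425]
0.05548441274126513
1097 [0.6257 0.1517 0.1053]
968 [0.6509 0.1244 0.1053]
```

View pics/s6.png

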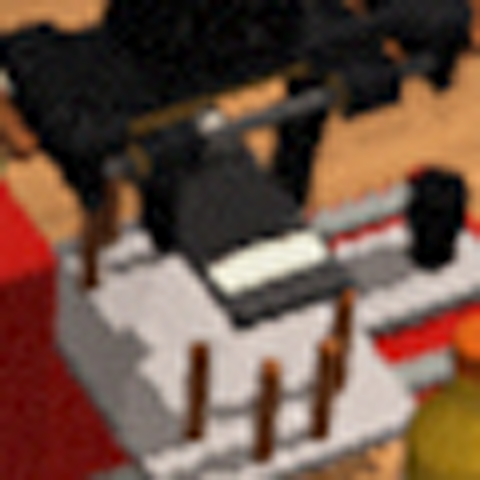

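Emit:
{"op": "drive_tool", "data": {
  "series": [
    [-0.0018, -0.0051, 0, 0, 0, 0, 0.3],
    [0, 0, 0.005, 0, 0, 0, 0.3],
    [0, 0, 0, 0, 0, 0, 0.3],
    [0, 0, 0, 0, 0, 0, 0.3]
  ]
}}

```text
time: 19.3
position: [0.5891, 0.1387, 0.0941]
tool_rot: [0.006, 1.0, 0.0, -0.0]
ft_force: [-0.8, 0.4, -1.4]
grip_width: 0.0558
```

Run:
```python
from h import *
p,_=robot.camera("scene");go((.589,.140,.094,89.4,1));o=robot.get_obs();print(o["ft_force"])
cv2.imwrite("pics/s7.png",cv2.resize(p[205:255,335:385],None,fx=12,fy=12,interpolation=cv2.INTER_CUBIC))
```

```text
at [0.5892 0.1387 0.0942] 89.3 axis z [-0.  0. -1.]
-> [0.589 0.14  0.094] 89.4
[0.0002, 0.0013, 0.0002, 0.0, 0.0, -0.0706]
[-0.48583984  0.57542651 -1.10489969]
```

View pics/s7.png

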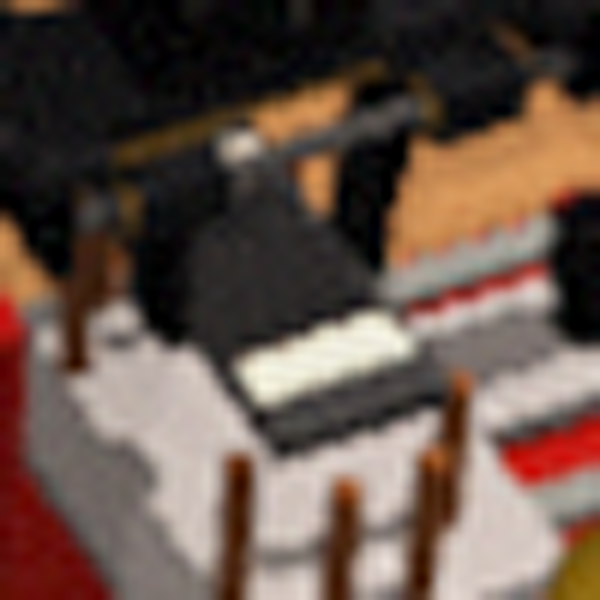

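Emit:
{"op": "drive_tool", "data": {
  "series": [
    [-0.0006, 0.0016, 0, 0, 0, 0, 0.3],
    [0, 0, 0.004, 0, 0, 0, 0.3],
    [0, 0, 0.005, 0, 0, 0, 0.3],
    [0, 0, 0.005, 0, 0, 0, 0.3],
    [0, 0, 0, 0, 0, 0, 0.3]
  ]
}}

```text
time: 19.98
position: [0.5893, 0.1403, 0.0796]
tool_rot: [0.006, 1.0, -0.0, -0.001]
ft_force: [-0.4, -0.4, -0.3]
grip_width: 0.0558
```

Run:
```python
from h import *
for i in range(3):
    p,_=robot.camera("scene");o=robot.get_obs();print(o["ft_force"].round(1),o["moment"].round(2),o["position"].round(4))
```

```text
[ 0.2 -0.1 -0.8] [ 0.03 -0.    0.  ] [0.5896 0.1403 0.0799]
[0.2 0.1 0.4] [ 0.09 -0.02  0.08] [0.5898 0.1403 0.0801]
[-0.3  0.5 -1.3] [0.02 0.01 0.06] [0.5899 0.1403 0.0803]
```

Emit:
{"op": "drive_tool", "data": {
  "series": [
    [0, 0, 0.015, 0, 0, 0, 0.3],
    [0, 0, 0.015, 0, 0, 0, 0.3],
    [0, 0, 0.013, 0, 0, 0, 0.3],
    [0, 0, 0.004, 0, 0, 0, 0.3],
    [0, 0, 0, 0, 0, 0, 0.3]
  ]
}}

```text
time: 20.75
position: [0.5896, 0.1403, 0.0327]
tool_rot: [0.006, 1.0, -0.0, -0.0]
ft_force: [0.1, 0.1, -0.5]
grip_width: 0.0556
```

Emit:
{"op": "drive_tool", "data": {
  "series": [
    [0, 0, 0.001, 0, 0, 0, 0.3],
    [0, 0, 0, 0, 0, 0, 0.3]
  ]
}}

```text
time: 21.0
position: [0.5902, 0.1404, 0.0328]
tool_rot: [0.006, 1.0, 0.0, 0.0]
ft_force: [0.3, -0.4, 0.0]
grip_width: 0.0561
```

Emit:
{"op": "drive_tool", "data": {
  "series": [
    [0, 0, 0, 0, 0, 0, 0.95],
    [0, 0, 0, 0, 0, 0, 0.95],
    [0, 0, 0, 0, 0, 0, 0.95],
    [0, 0, -0.03, 0, 0, 0, 0.95],
    [0, 0, -0.05, 0, 0, 0, 1]
  ]
}}

```text
time: 21.62
position: [0.5883, 0.1402, 0.1114]
tool_rot: [0.006, 1.0, -0.0, -0.002]
ft_force: [1.5, -0.2, -0.3]
grip_width: 0.0847
```

Emit:
{"op": "drive_tool", "data": {
  "series": [
    [0, 0, -0.04, 0, 0, 0, 1],
    [0, 0, 0, 0, 0, 0, 1]
  ]
}}

```text
time: 21.88
position: [0.5925, 0.1406, 0.1562]
tool_rot: [0.006, 1.0, 0.0, 0.004]
ft_force: [0.5, -0.7, -0.2]
grip_width: 0.0868
```

```bash
cat >> h.py <<'E'
T0=dict(A=(.4242,.3924),B=(.3897,.1909),C=(.6291,-.3272),D=(.4972,-.3262))
def look(names):
    p,_=robot.camera("top")
    for n in names:
        try:
            c,a,d,s=strips(p,*px(np.array([*T0[n],.009])),vmin=100 if n=="C" else 150)
            print(n,"robot xy",(c+[.0039,-.0008]).round(4),"toolyaw",round(a-90,1),round(d,3),s)
        except Exception as e: print(n,"?",e)
    return p
E
python3 - <<'E'
from h import *
look("ABCD")
go((.3936,.1901,.10,3.5,9))
E
```

```text
A robot xy [0.428  0.3916] toolyaw -1.6 0.08 [990 923]
B ? list index out of range
C robot xy [ 0.633  -0.3281] toolyaw 5.3 0.081 [921 809]
D robot xy [ 0.5023 -0.3272] toolyaw -5.2 0.08 [866 814]
at [0.5908 0.1404 0.154 ] 89.3 axis z [ 0.004  0.    -1.   ]
-> [0.3936 0.1901 0.1   ] 3.5
[0.022, 0.0053, 0.006, 0.0, 0.0, 9.537]
[0.0225, 0.0015, 0.006, 0.0, 0.0, 9.537]
[0.0225, -0.0022, 0.006, 0.0, 0.0, 9.537]
[0.0218, -0.0059, 0.006, 0.0, 0.0, 9.537]
[0.0205, -0.0094, 0.006, 0.0, 0.0, 9.537]
[0.0187, -0.0127, 0.006, 0.0, 0.0, 9.537]
[0.0163, -0.0156, 0.006, 0.0, 0.0, 9.537]
[0.0135, -0.0181, 0.006, 0.0, 0.0, 9.537]
[0.0103, -0.0201, 0.006, 0.0, 0.0, 9.537]
```

Run:
```python
from h import *
go((.428,.3916,.08,-1.6,9))
```

```text
at [0.5908 0.1404 0.154 ] 89.3 axis z [ 0.004  0.    -1.   ]
-> [0.428  0.3916 0.08  ] -1.6
[0.0184, 0.0277, 0.0082, 0.0, 0.0, 10.1037]
[0.023, 0.024, 0.0082, 0.0, 0.0, 10.1037]
[0.0268, 0.0196, 0.0082, 0.0, 0.0, 10.1037]
[0.0299, 0.0146, 0.0082, 0.0, 0.0, 10.1037]
[0.032, 0.0091, 0.0082, 0.0, 0.0, 10.1037]
[0.0331, 0.0034, 0.0082, 0.0, 0.0, 10.1037]
[0.0332, -0.0025, 0.0082, 0.0, 0.0, 10.1037]
[0.0322, -0.0082, 0.0082, 0.0, 0.0, 10.1037]
[0.0303, -0.0138, 0.0082, 0.0, 0.0, 10.1037]
```

Emit:
{"op": "drive_tool", "data": {
  "series": [
    [0.0184, 0.0277, 0.003, 0, 0, 10.1, 1],
    [0.023, 0.024, 0.003, 0, 0, 10.1, 1],
    [0.0268, 0.0196, 0.01, 0, 0, 10.1, 1],
    [0.0299, 0.0146, 0.01, 0, 0, 10.1, 1],
    [0.032, 0.0091, 0.01, 0, 0, 10.1, 1]
  ]
}}

```text
time: 22.55
position: [0.4974, 0.2801, 0.1143]
tool_rot: [0.435, 0.901, -0.001, -0.001]
ft_force: [0.3, 0.5, 0.1]
grip_width: 0.087
```

Emit:
{"op": "drive_tool", "data": {
  "series": [
    [0.0331, 0.0034, 0.01, 0, 0, 10.1, 1],
    [0.0332, -0.0025, 0.01, 0, 0, 10.1, 1],
    [0.0322, -0.0082, 0.01, 0, 0, 10.1, 1],
    [0.0303, -0.0138, 0.008, 0, 0, 10.1, 1],
    [0, 0, 0, 0, 0, 0, 1]
  ]
}}

```text
time: 23.18
position: [0.4237, 0.3919, 0.076]
tool_rot: [0.715, 0.699, -0.003, -0.001]
ft_force: [-0.3, -0.4, 0.0]
grip_width: 0.0869
```

Emit:
{"op": "drive_tool", "data": {
  "series": [
    [0, 0, 0, 0, 0, 0, 1],
    [0, 0, 0, 0, 0, 0, 1]
  ]
}}

```text
time: 23.42
position: [0.4275, 0.3905, 0.0781]
tool_rot: [0.717, 0.697, -0.0, 0.0]
ft_force: [-0.5, -0.1, -0.2]
grip_width: 0.0871
```

Run:
```python
from h import *
go((.428,.3916,.003,-1.6,1))
```

```text
at [0.4275 0.3905 0.0781] -1.6 axis z [-0. -0. -1.]
-> [0.428  0.3916 0.003 ] -1.6
[0.0011, 0.0005, 0.0751, 0.0, 0.0, 0.0056]
```

Emit:
{"op": "drive_tool", "data": {
  "series": [
    [0.0011, 0.0005, 0.025, 0, 0, 0, 1],
    [0, 0, 0.03, 0, 0, 0, 1],
    [0, 0, 0.02, 0, 0, 0, 1],
    [0, 0, 0, 0, 0, 0, 1],
    [0, 0, 0, 0, 0, 0, 1]
  ]
}}

```text
time: 24.05
position: [0.4281, 0.3922, 0.004]
tool_rot: [0.717, 0.697, 0.0, 0.0]
ft_force: [-0.4, 0.2, -0.2]
grip_width: 0.0869
```

Emit:
{"op": "drive_tool", "data": {
  "series": [
    [0, 0, 0, 0, 0, 0, 0.3],
    [0, 0, 0, 0, 0, 0, 0.3],
    [0, 0, 0, 0, 0, 0, 0.3],
    [0, 0, 0, 0, 0, 0, 0.3],
    [0, 0, 0, 0, 0, 0, 0.3]
  ]
}}

```text
time: 24.68
position: [0.4274, 0.3926, 0.0035]
tool_rot: [0.717, 0.697, 0.0, 0.0]
ft_force: [0.1, 0.8, 2.5]
grip_width: 0.0557
```

Emit:
{"op": "drive_tool", "data": {
  "series": [
    [0, 0, 0, 0, 0, 0, 0.3],
    [0, 0, 0, 0, 0, 0, 0.3]
  ]
}}

```text
time: 24.92
position: [0.4274, 0.3925, 0.0035]
tool_rot: [0.717, 0.697, 0.0, 0.0]
ft_force: [-0.0, -0.4, 3.1]
grip_width: 0.0558
```

Emit:
{"op": "drive_tool", "data": {
  "series": [
    [0, 0, -0.02, 0, 0, 0, 0.3],
    [0, 0, -0.04, 0, 0, 0, 0.3],
    [0, 0, -0.05, 0, 0, 0, 0.3],
    [0, 0, -0.02, 0, 0, 0, 0.3],
    [0, 0, 0, 0, 0, 0, 0.3]
  ]
}}

```text
time: 25.55
position: [0.4283, 0.3931, 0.1348]
tool_rot: [0.717, 0.697, 0.002, 0.0]
ft_force: [-0.6, 0.1, -1.2]
grip_width: 0.0556
```

Run:
```python
from h import *
go((.59,.1404,.133,89.4,11),start=(.4283,.3916,.133,-1.6))
p=look("ABCD")
```

```text
at [0.4283 0.3916 0.133 ] -1.6 axis z 
-> [0.59   0.1404 0.133 ] 89.4
[-0.0224, 0.0153, -0.0, 0.0, 0.0, -8.2727]
[-0.0244, 0.0119, -0.0, 0.0, 0.0, -8.2727]
[-0.0259, 0.0083, -0.0, 0.0, 0.0, -8.2727]
[-0.0268, 0.0045, -0.0, 0.0, 0.0, -8.2727]
[-0.0272, 0.0006, -0.0, 0.0, 0.0, -8.2727]
[-0.027, -0.0033, -0.0, 0.0, 0.0, -8.2727]
[-0.0262, -0.0072, -0.0, 0.0, 0.0, -8.2727]
[-0.0249, -0.0108, -0.0, 0.0, 0.0, -8.2727]
[-0.0231, -0.0143, -0.0, 0.0, 0.0, -8.2727]
[-0.0208, -0.0175, -0.0, 0.0, 0.0, -8.2727]
[-0.018, -0.0203, -0.0, 0.0, 0.0, -8.2727]
A robot xy [0.4062 0.4324] toolyaw 25.8 0.124 [992   1]
B robot xy [0.3933 0.1903] toolyaw 4.1 0.08 [823 820]
C robot xy [ 0.633  -0.3281] toolyaw 5.4 0.081 [916 807]
D robot xy [ 0.5012 -0.327 ] toolyaw -4.9 0.08 [979 932]
```

Emit:
{"op": "drive_tool", "data": {
  "series": [
    [-0.0224, 0.0153, 0, 0, 0, -8.27, 0.3],
    [-0.0244, 0.0119, 0, 0, 0, -8.27, 0.3],
    [-0.0259, 0.0083, 0, 0, 0, -8.27, 0.3],
    [-0.0268, 0.0045, 0, 0, 0, -8.27, 0.3],
    [-0.0272, 0.0006, 0, 0, 0, -8.27, 0.3]
  ]
}}

```text
time: 26.22
position: [0.5, 0.277, 0.131]
tool_rot: [0.422, 0.906, -0.001, -0.002]
ft_force: [0.2, -0.5, -0.2]
grip_width: 0.0558
```

Emit:
{"op": "drive_tool", "data": {
  "series": [
    [-0.027, -0.0033, 0, 0, 0, -8.27, 0.3],
    [-0.0262, -0.0072, 0, 0, 0, -8.27, 0.3],
    [-0.0249, -0.0108, 0, 0, 0, -8.27, 0.3],
    [-0.0231, -0.0143, 0, 0, 0, -8.27, 0.3],
    [-0.0208, -0.0175, 0, 0, 0, -8.27, 0.3]
  ]
}}

```text
time: 26.85
position: [0.5735, 0.1631, 0.1308]
tool_rot: [0.075, 0.997, -0.0, -0.002]
ft_force: [0.4, 0.5, 0.3]
grip_width: 0.0557
```

Emit:
{"op": "drive_tool", "data": {
  "series": [
    [-0.018, -0.0203, 0, 0, 0, -8.27, 0.3],
    [0, 0, 0.03, 0, 0, 0, 0.3],
    [0, 0, 0, 0, 0, 0, 0.3],
    [0, 0, 0, 0, 0, 0, 0.3],
    [0, 0, 0, 0, 0, 0, 0.3]
  ]
}}

```text
time: 27.48
position: [0.5894, 0.1416, 0.1038]
tool_rot: [0.005, 1.0, 0.0, 0.0]
ft_force: [-1.3, -0.3, -1.0]
grip_width: 0.0554
```

Run:
```python
from h import *
o=robot.get_obs();print(o["grip_width"]);go((.5893,.1404,.082,89.4,1))
```

```text
0.05537996236501485
at [0.5894 0.1416 0.1038] 89.4 axis z [ 0.001  0.    -1.   ]
-> [0.5893 0.1404 0.082 ] 89.4
[0.0001, -0.0012, 0.0218, 0.0, 0.0, 0.0401]
```

Emit:
{"op": "drive_tool", "data": {
  "series": [
    [0, -0.0012, 0, 0, 0, 0, 0.3],
    [0, 0, 0.008, 0, 0, 0, 0.3],
    [0, 0, 0.008, 0, 0, 0, 0.3],
    [0, 0, 0.006, 0, 0, 0, 0.3],
    [0, 0, 0, 0, 0, 0, 0.3]
  ]
}}

```text
time: 28.1
position: [0.5885, 0.14, 0.0804]
tool_rot: [0.005, 1.0, -0.0, -0.001]
ft_force: [-1.2, 0.0, -0.1]
grip_width: 0.0555
```

Emit:
{"op": "drive_tool", "data": {
  "series": [
    [0, 0, 0, 0, 0, 0, 0.3]
  ]
}}

```text
time: 28.22
position: [0.5892, 0.14, 0.0812]
tool_rot: [0.005, 1.0, -0.0, 0.0]
ft_force: [-0.8, 0.1, -0.2]
grip_width: 0.0555
```

Emit:
{"op": "drive_tool", "data": {
  "series": [
    [0, 0, 0.015, 0, 0, 0, 0.3],
    [0, 0, 0.015, 0, 0, 0, 0.3],
    [0, 0, 0.008, 0, 0, 0, 0.3],
    [0, 0, 0, 0, 0, 0, 0.3],
    [0, 0, 0, 0, 0, 0, 0.3]
  ]
}}

```text
time: 28.85
position: [0.5891, 0.14, 0.043]
tool_rot: [0.005, 1.0, -0.0, -0.0]
ft_force: [0.2, -0.9, -0.1]
grip_width: 0.0561
```

Emit:
{"op": "drive_tool", "data": {
  "series": [
    [0, 0, 0, 0, 0, 0, 0.95],
    [0, 0, 0, 0, 0, 0, 0.95],
    [0, 0, 0, 0, 0, 0, 0.95],
    [0, 0, -0.03, 0, 0, 0, 0.95],
    [0, 0, -0.05, 0, 0, 0, 1]
  ]
}}

```text
time: 29.48
position: [0.5876, 0.1399, 0.1224]
tool_rot: [0.005, 1.0, -0.0, -0.002]
ft_force: [0.0, 0.3, 0.2]
grip_width: 0.0847
```

Emit:
{"op": "drive_tool", "data": {
  "series": [
    [0, 0, -0.03, 0, 0, 0, 1],
    [0, 0, 0, 0, 0, 0, 1],
    [0, 0, 0, 0, 0, 0, 1]
  ]
}}

```text
time: 29.85
position: [0.5882, 0.14, 0.1524]
tool_rot: [0.005, 1.0, -0.0, -0.001]
ft_force: [-0.6, -0.9, -0.4]
grip_width: 0.0874
```

Run:
```python
from h import *
look("CD")
p,_=robot.camera("scene");cv2.imwrite("pics/s8.png",cv2.resize(p[190:270,310:390],None,fx=7,fy=7,interpolation=cv2.INTER_CUBIC))
go((.3936,.1901,.08,3.8,9))
```

```text
C robot xy [ 0.633 -0.328] toolyaw 5.3 0.081 [920 810]
D robot xy [ 0.5023 -0.3272] toolyaw -5.3 0.08 [867 814]
at [0.5879 0.1399 0.1516] 89.4 axis z [-0.003 -0.    -1.   ]
-> [0.3936 0.1901 0.08  ] 3.8
[0.0216, 0.0053, 0.008, 0.0, 0.0, 9.5109]
[0.0222, 0.0017, 0.008, 0.0, 0.0, 9.5109]
[0.0222, -0.002, 0.008, 0.0, 0.0, 9.5109]
[0.0216, -0.0056, 0.008, 0.0, 0.0, 9.5109]
[0.0203, -0.0091, 0.008, 0.0, 0.0, 9.5109]
[0.0186, -0.0124, 0.008, 0.0, 0.0, 9.5109]
[0.0163, -0.0153, 0.008, 0.0, 0.0, 9.5109]
[0.0135, -0.0177, 0.008, 0.0, 0.0, 9.5109]
[0.0104, -0.0197, 0.008, 0.0, 0.0, 9.5109]
```

View pics/s8.png

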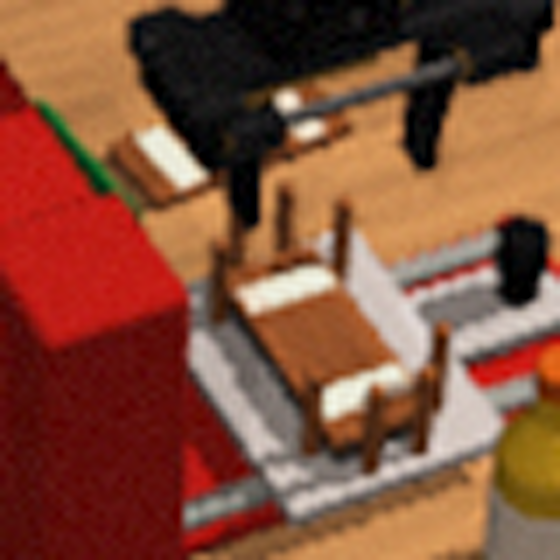

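Emit:
{"op": "drive_tool", "data": {
  "series": [
    [0.0216, 0.0053, 0, 0, 0, 9.5, 1],
    [0.0222, 0.0017, 0.002, 0, 0, 9.5, 1],
    [0.0222, -0.002, 0.01, 0, 0, 9.5, 1],
    [0.0216, -0.0056, 0.01, 0, 0, 9.5, 1],
    [0.0203, -0.0091, 0.01, 0, 0, 9.5, 1]
  ]
}}

```text
time: 30.58
position: [0.4797, 0.1678, 0.1198]
tool_rot: [0.41, 0.912, -0.001, -0.001]
ft_force: [1.1, 0.1, 0.3]
grip_width: 0.0872
```

Emit:
{"op": "drive_tool", "data": {
  "series": [
    [0.0186, -0.0124, 0.01, 0, 0, 9.5, 1],
    [0.0163, -0.0153, 0.01, 0, 0, 9.5, 1],
    [0.0135, -0.0177, 0.01, 0, 0, 9.5, 1],
    [0.0104, -0.0197, 0.01, 0, 0, 9.5, 1],
    [0, 0, 0, 0, 0, 0, 1]
  ]
}}

```text
time: 31.2
position: [0.3916, 0.1898, 0.0799]
tool_rot: [0.681, 0.732, -0.003, -0.002]
ft_force: [0.6, -0.6, 0.7]
grip_width: 0.0872
```

Emit:
{"op": "drive_tool", "data": {
  "series": [
    [0, 0, 0, 0, 0, 0, 1],
    [0, 0, 0, 0, 0, 0, 1],
    [0, 0, 0, 0, 0, 0, 1]
  ]
}}

```text
time: 31.58
position: [0.3959, 0.19, 0.0815]
tool_rot: [0.683, 0.731, 0.001, 0.0]
ft_force: [-0.8, 0.3, -0.6]
grip_width: 0.0871
```

Run:
```python
from h import *
look("CD")
go((.3936,.1902,.003,3.8,1))
```

```text
C robot xy [ 0.633 -0.328] toolyaw 5.4 0.081 [920 804]
D robot xy [ 0.5011 -0.327 ] toolyaw -4.8 0.08 [984 929]
at [0.3957 0.19   0.0815] 3.9 axis z [ 0.001  0.    -1.   ]
-> [0.3936 0.1902 0.003 ] 3.8
[0.0004, -0.0021, 0.0785, 0.0, 0.0, 0.1022]
```

Emit:
{"op": "drive_tool", "data": {
  "series": [
    [0, -0.0015, 0.03, 0, 0, 0, 1],
    [0, 0, 0.03, 0, 0, 0, 1],
    [0, 0, 0.018, 0, 0, 0, 1],
    [0, 0, 0, 0, 0, 0, 1],
    [0, 0, 0, 0, 0, 0, 1]
  ]
}}

```text
time: 32.25
position: [0.3938, 0.19, 0.0038]
tool_rot: [0.683, 0.731, 0.0, 0.0]
ft_force: [-0.9, -0.1, 0.5]
grip_width: 0.0872
```

Emit:
{"op": "drive_tool", "data": {
  "series": [
    [0, 0, 0, 0, 0, 0, 0.3],
    [0, 0, 0, 0, 0, 0, 0.3],
    [0, 0, 0, 0, 0, 0, 0.3],
    [0, 0, 0, 0, 0, 0, 0.3],
    [0, 0, 0, 0, 0, 0, 0.3]
  ]
}}

```text
time: 32.88
position: [0.3935, 0.19, 0.0035]
tool_rot: [0.683, 0.731, 0.0, 0.0]
ft_force: [0.0, -0.0, 3.7]
grip_width: 0.0558
```

Emit:
{"op": "drive_tool", "data": {
  "series": [
    [0, 0, 0, 0, 0, 0, 0.3],
    [0, 0, 0, 0, 0, 0, 0.3]
  ]
}}

```text
time: 33.12
position: [0.3935, 0.19, 0.0035]
tool_rot: [0.683, 0.731, 0.0, 0.0]
ft_force: [-0.0, -0.2, 5.1]
grip_width: 0.0556
```

Emit:
{"op": "drive_tool", "data": {
  "series": [
    [0, 0, -0.02, 0, 0, 0, 0.3],
    [0, 0, -0.04, 0, 0, 0, 0.3],
    [0, 0, -0.05, 0, 0, 0, 0.3],
    [0, 0, -0.02, 0, 0, 0, 0.3],
    [0, 0, 0, 0, 0, 0, 0.3]
  ]
}}

```text
time: 33.75
position: [0.3942, 0.1902, 0.1344]
tool_rot: [0.683, 0.731, 0.001, 0.001]
ft_force: [-0.5, -0.1, -1.5]
grip_width: 0.0555
```

Run:
```python
from h import *
go((.5895,.1402,.133,89.4,9))
```

```text
at [0.3942 0.1902 0.1344] 3.9 axis z [ 0.003  0.001 -1.   ]
-> [0.5895 0.1402 0.133 ] 89.4
[-0.007, 0.0213, 0.0002, 0.0, 0.0, -9.4988]
[-0.0104, 0.0198, 0.0002, 0.0, 0.0, -9.4988]
[-0.0136, 0.0178, 0.0002, 0.0, 0.0, -9.4988]
[-0.0163, 0.0153, 0.0002, 0.0, 0.0, -9.4988]
[-0.0186, 0.0124, 0.0002, 0.0, 0.0, -9.4988]
[-0.0204, 0.0092, 0.0002, 0.0, 0.0, -9.4988]
[-0.0217, 0.0057, 0.0002, 0.0, 0.0, -9.4988]
[-0.0223, 0.0021, 0.0002, 0.0, 0.0, -9.4988]
[-0.0223, -0.0017, 0.0002, 0.0, 0.0, -9.4988]
```

Emit:
{"op": "drive_tool", "data": {
  "series": [
    [-0.007, 0.0213, 0, 0, 0, -9.5, 0.3],
    [-0.0104, 0.0198, 0, 0, 0, -9.5, 0.3],
    [-0.0136, 0.0178, 0, 0, 0, -9.5, 0.3],
    [-0.0163, 0.0153, 0, 0, 0, -9.5, 0.3],
    [-0.0186, 0.0124, 0, 0, 0, -9.5, 0.3]
  ]
}}

```text
time: 34.38
position: [0.5012, 0.1617, 0.1311]
tool_rot: [0.328, 0.945, -0.001, -0.002]
ft_force: [0.6, 1.4, -1.1]
grip_width: 0.0555
```

Emit:
{"op": "drive_tool", "data": {
  "series": [
    [-0.0204, 0.0092, 0, 0, 0, -9.5, 0.3],
    [-0.0217, 0.0057, 0, 0, 0, -9.5, 0.3],
    [-0.0223, 0.0021, 0, 0, 0, -9.5, 0.3],
    [-0.0223, -0.0017, 0, 0, 0, -9.5, 0.3],
    [0, 0, 0.03, 0, 0, 0, 0.3]
  ]
}}

```text
time: 35.0
position: [0.5919, 0.1394, 0.1027]
tool_rot: [0.005, 1.0, 0.0, 0.003]
ft_force: [-0.6, -0.1, -1.2]
grip_width: 0.0561
```

Emit:
{"op": "drive_tool", "data": {
  "series": [
    [0, 0, 0, 0, 0, 0, 0.3],
    [0, 0, 0, 0, 0, 0, 0.3],
    [0, 0, 0, 0, 0, 0, 0.3]
  ]
}}

```text
time: 35.38
position: [0.5888, 0.1401, 0.1038]
tool_rot: [0.005, 1.0, 0.0, 0.0]
ft_force: [-0.9, 0.1, -1.2]
grip_width: 0.0559
```

Run:
```python
from h import *
look("CD");go((.59,.1402,.082,89.4,1))
```

```text
C robot xy [ 0.633  -0.3281] toolyaw 5.4 0.081 [918 809]
D robot xy [ 0.5024 -0.3272] toolyaw -5.2 0.08 [864 812]
at [0.5889 0.1402 0.1041] 89.4 axis z [ 0.001  0.    -1.   ]
-> [0.59   0.1402 0.082 ] 89.4
[-0.0011, 0.0001, 0.0221, 0.0, 0.0, 0.0169]
```

Emit:
{"op": "drive_tool", "data": {
  "series": [
    [-0.0008, 0, 0, 0, 0, 0, 0.3],
    [0, 0, 0.008, 0, 0, 0, 0.3],
    [0, 0, 0.008, 0, 0, 0, 0.3],
    [0, 0, 0.006, 0, 0, 0, 0.3],
    [0, 0, 0, 0, 0, 0, 0.3]
  ]
}}

```text
time: 36.05
position: [0.5887, 0.1399, 0.0804]
tool_rot: [0.005, 1.0, -0.0, -0.001]
ft_force: [0.0, -0.2, -0.9]
grip_width: 0.0557
```

Emit:
{"op": "drive_tool", "data": {
  "series": [
    [0, 0, 0, 0, 0, 0, 0.3]
  ]
}}

```text
time: 36.17
position: [0.5894, 0.1399, 0.0812]
tool_rot: [0.005, 1.0, -0.0, 0.0]
ft_force: [-0.1, -0.1, -0.1]
grip_width: 0.0561
```

Emit:
{"op": "drive_tool", "data": {
  "series": [
    [0, 0, 0.012, 0, 0, 0, 0.3],
    [0, 0, 0.012, 0, 0, 0, 0.3],
    [0, 0, 0.005, 0, 0, 0, 0.3],
    [0, 0, 0, 0, 0, 0, 0.3],
    [0, 0, 0, 0, 0, 0, 0.3]
  ]
}}

```text
time: 36.8
position: [0.5893, 0.14, 0.0521]
tool_rot: [0.005, 1.0, -0.0, -0.0]
ft_force: [-0.3, -0.6, -1.0]
grip_width: 0.0554
```

Emit:
{"op": "drive_tool", "data": {
  "series": [
    [0, 0, 0, 0, 0, 0, 0.95],
    [0, 0, 0, 0, 0, 0, 0.95],
    [0, 0, 0, 0, 0, 0, 0.95],
    [0, 0, -0.03, 0, 0, 0, 0.95],
    [0, 0, -0.055, 0, 0, 0, 1]
  ]
}}

```text
time: 37.42
position: [0.5875, 0.1398, 0.136]
tool_rot: [0.005, 1.0, -0.0, -0.003]
ft_force: [1.8, -0.8, 0.2]
grip_width: 0.0847
```

Emit:
{"op": "drive_tool", "data": {
  "series": [
    [0, 0, -0.06, 0, 0, 0, 1],
    [0, 0, -0.06, 0, 0, 0, 1],
    [0, 0, -0.06, 0, 0, 0, 1],
    [0, 0, -0.06, 0, 0, 0, 1],
    [0, 0, 0, 0, 0, 0, 1]
  ]
}}

```text
time: 38.05
position: [0.592, 0.1402, 0.384]
tool_rot: [0.005, 1.0, 0.0, 0.007]
ft_force: [1.0, -0.9, 0.7]
grip_width: 0.0869
```

Run:
```python
from h import *
look("CD");go((.5015,-.327,.38,-5,12))
```

```text
C robot xy [ 0.633  -0.3281] toolyaw 5.4 0.081 [923 808]
D robot xy [ 0.501  -0.3271] toolyaw -5.2 0.08 [963 934]
at [0.5902 0.1401 0.3803] 89.4 axis z [ 0.006  0.    -1.   ]
-> [ 0.5015 -0.327   0.38  ] -5
[0.007, -0.039, 0.0, 0.0, 0.0, 7.8675]
[0.0016, -0.0396, 0.0, 0.0, 0.0, 7.8675]
[-0.0038, -0.0394, 0.0, 0.0, 0.0, 7.8675]
[-0.0092, -0.0385, 0.0, 0.0, 0.0, 7.8675]
[-0.0144, -0.0369, 0.0, 0.0, 0.0, 7.8675]
[-0.0193, -0.0346, 0.0, 0.0, 0.0, 7.8675]
[-0.0239, -0.0316, 0.0, 0.0, 0.0, 7.8675]
[-0.028, -0.0281, 0.0, 0.0, 0.0, 7.8675]
[-0.0315, -0.024, 0.0, 0.0, 0.0, 7.8675]
[-0.0345, -0.0194, 0.0, 0.0, 0.0, 7.8675]
[-0.0369, -0.0145, 0.0, 0.0, 0.0, 7.8675]
[-0.0385, -0.0093, 0.0, 0.0, 0.0, 7.8675]
```

Emit:
{"op": "drive_tool", "data": {
  "series": [
    [0.007, -0.039, 0, 0, 0, 7.87, 1],
    [0.0016, -0.0396, 0, 0, 0, 7.87, 1],
    [-0.0038, -0.0394, 0, 0, 0, 7.87, 1],
    [-0.0092, -0.0385, 0, 0, 0, 7.87, 1],
    [-0.0144, -0.0369, 0, 0, 0, 7.87, 1]
  ]
}}

```text
time: 38.72
position: [0.5507, -0.0554, 0.3748]
tool_rot: [0.344, 0.939, -0.0, -0.002]
ft_force: [0.7, 1.1, 0.6]
grip_width: 0.0871
```

Emit:
{"op": "drive_tool", "data": {
  "series": [
    [-0.0193, -0.0346, 0, 0, 0, 7.87, 1],
    [-0.0239, -0.0316, 0, 0, 0, 7.87, 1],
    [-0.028, -0.0281, 0, 0, 0, 7.87, 1],
    [-0.0315, -0.024, 0, 0, 0, 7.87, 1],
    [-0.0345, -0.0194, 0, 0, 0, 7.87, 1]
  ]
}}

```text
time: 39.35
position: [0.5138, -0.2497, 0.3747]
tool_rot: [0.64, 0.768, -0.0, -0.003]
ft_force: [0.3, -0.8, 0.2]
grip_width: 0.0871
```

Emit:
{"op": "drive_tool", "data": {
  "series": [
    [-0.0369, -0.0145, 0, 0, 0, 7.87, 1],
    [-0.0385, -0.0093, 0, 0, 0, 7.87, 1],
    [0, 0, 0, 0, 0, 0, 1],
    [0, 0, 0, 0, 0, 0, 1],
    [0, 0, 0, 0, 0, 0, 1]
  ]
}}

```text
time: 39.98
position: [0.5005, -0.3256, 0.3767]
tool_rot: [0.737, 0.676, 0.0, -0.001]
ft_force: [0.1, 0.2, -0.3]
grip_width: 0.0867
```

Run:
```python
from h import *
go((.5012,-.327,.003,-5.2,1))
```

```text
at [ 0.5005 -0.3256  0.3767] -4.9 axis z [-0.001  0.001 -1.   ]
-> [ 0.5012 -0.327   0.003 ] -5.2
[-0.0014, 0.0009, 0.3737, 0.0, 0.0, 0.2763]
```

Emit:
{"op": "drive_tool", "data": {
  "series": [
    [-0.0014, 0.0009, 0.055, 0, 0, 0.28, 1],
    [0, 0, 0.055, 0, 0, 0, 1],
    [0, 0, 0.055, 0, 0, 0, 1],
    [0, 0, 0.055, 0, 0, 0, 1],
    [0, 0, 0.055, 0, 0, 0, 1]
  ]
}}

```text
time: 40.6
position: [0.5019, -0.3274, 0.1012]
tool_rot: [0.738, 0.674, 0.0, 0.001]
ft_force: [0.0, -0.6, -0.5]
grip_width: 0.0869
```

Emit:
{"op": "drive_tool", "data": {
  "series": [
    [0, 0, 0.055, 0, 0, 0, 1],
    [0, 0, 0.02, 0, 0, 0, 1],
    [0, 0, 0, 0, 0, 0, 1],
    [0, 0, 0, 0, 0, 0, 1],
    [0, 0, 0, 0, 0, 0, 1]
  ]
}}

```text
time: 41.22
position: [0.5023, -0.3291, 0.0291]
tool_rot: [0.739, 0.674, 0.0, 0.002]
ft_force: [-0.6, 0.3, 0.5]
grip_width: 0.0868
```

Run:
```python
from h import *
go((.5012,-.327,.003,-5.2,1))
```

```text
at [ 0.5023 -0.3291  0.0291] -5.3 axis z [ 0.002 -0.002 -1.   ]
-> [ 0.5012 -0.327   0.003 ] -5.2
[0.002, -0.0013, 0.0261, 0.0, 0.0, -0.0875]
```

Emit:
{"op": "drive_tool", "data": {
  "series": [
    [0.0018, -0.001, 0.016, 0, 0, 0, 1],
    [0, 0, 0.01, 0, 0, 0, 1],
    [0, 0, 0, 0, 0, 0, 1],
    [0, 0, 0, 0, 0, 0, 1]
  ]
}}

```text
time: 41.72
position: [0.5001, -0.3264, 0.0007]
tool_rot: [0.739, 0.673, -0.0, -0.0]
ft_force: [-0.4, 0.3, 0.3]
grip_width: 0.087
```

Emit:
{"op": "drive_tool", "data": {
  "series": [
    [0, 0, 0, 0, 0, 0, 0.3],
    [0, 0, 0, 0, 0, 0, 0.3],
    [0, 0, 0, 0, 0, 0, 0.3],
    [0, 0, 0, 0, 0, 0, 0.3],
    [0, 0, 0, 0, 0, 0, 0.3]
  ]
}}

```text
time: 42.35
position: [0.5005, -0.3267, 0.0014]
tool_rot: [0.739, 0.674, 0.0, 0.0]
ft_force: [0.4, -1.0, -0.8]
grip_width: 0.0561
```

Emit:
{"op": "drive_tool", "data": {
  "series": [
    [0, 0, 0, 0, 0, 0, 0.3],
    [0, 0, 0, 0, 0, 0, 0.3]
  ]
}}

```text
time: 42.6
position: [0.5005, -0.3267, 0.0014]
tool_rot: [0.739, 0.674, 0.0, 0.0]
ft_force: [0.3, -0.6, -0.5]
grip_width: 0.0557
```

Emit:
{"op": "drive_tool", "data": {
  "series": [
    [0, 0, -0.03, 0, 0, 0, 0.3],
    [0, 0, -0.06, 0, 0, 0, 0.3],
    [0, 0, -0.06, 0, 0, 0, 0.3],
    [0, 0, -0.06, 0, 0, 0, 0.3],
    [0, 0, -0.06, 0, 0, 0, 0.3]
  ]
}}

```text
time: 43.22
position: [0.4999, -0.3262, 0.2732]
tool_rot: [0.739, 0.674, -0.0, -0.0]
ft_force: [0.8, -0.4, -1.1]
grip_width: 0.0558
```

Emit:
{"op": "drive_tool", "data": {
  "series": [
    [0, 0, -0.06, 0, 0, 0, 0.3],
    [0, 0, -0.04, 0, 0, 0, 0.3],
    [0, 0, 0, 0, 0, 0, 0.3],
    [0, 0, 0, 0, 0, 0, 0.3]
  ]
}}

```text
time: 43.72
position: [0.4996, -0.3259, 0.37]
tool_rot: [0.739, 0.674, -0.0, -0.001]
ft_force: [-1.0, 0.1, -0.9]
grip_width: 0.0558
```

Run:
```python
from h import *
print(robot.get_obs()["grip_width"]);go((.59,.1402,.38,89.4,12))
```

```text
0.05580370442062709
at [ 0.4996 -0.3259  0.37  ] -5.3 axis z [-0.002  0.002 -1.   ]
-> [0.59   0.1402 0.38  ] 89.4
[0.0394, 0.0039, -0.0008, 0.0, 0.0, -7.8931]
[0.0385, 0.0093, -0.0008, 0.0, 0.0, -7.8931]
[0.0368, 0.0145, -0.0008, 0.0, 0.0, -7.8931]
[0.0345, 0.0194, -0.0008, 0.0, 0.0, -7.8931]
[0.0315, 0.0239, -0.0008, 0.0, 0.0, -7.8931]
[0.0279, 0.028, -0.0008, 0.0, 0.0, -7.8931]
[0.0238, 0.0316, -0.0008, 0.0, 0.0, -7.8931]
[0.0192, 0.0346, -0.0008, 0.0, 0.0, -7.8931]
[0.0143, 0.0369, -0.0008, 0.0, 0.0, -7.8931]
[0.0091, 0.0385, -0.0008, 0.0, 0.0, -7.8931]
[0.0037, 0.0394, -0.0008, 0.0, 0.0, -7.8931]
[-0.0017, 0.0395, -0.0008, 0.0, 0.0, -7.8931]
```

Emit:
{"op": "drive_tool", "data": {
  "series": [
    [0.0394, 0.0039, 0, 0, 0, -7.89, 0.3],
    [0.0385, 0.0093, 0, 0, 0, -7.89, 0.3],
    [0.0368, 0.0145, 0, 0, 0, -7.89, 0.3],
    [0.0345, 0.0194, 0, 0, 0, -7.89, 0.3],
    [0.0315, 0.0239, 0, 0, 0, -7.89, 0.3]
  ]
}}

```text
time: 44.35
position: [0.5371, -0.1306, 0.3685]
tool_rot: [0.467, 0.884, -0.0, -0.003]
ft_force: [0.0, 0.3, 0.3]
grip_width: 0.0558
```

Emit:
{"op": "drive_tool", "data": {
  "series": [
    [0.0279, 0.028, 0, 0, 0, -7.89, 0.3],
    [0.0238, 0.0316, 0, 0, 0, -7.89, 0.3],
    [0.0192, 0.0346, 0, 0, 0, -7.89, 0.3],
    [0.0143, 0.0369, 0, 0, 0, -7.89, 0.3],
    [0.0091, 0.0385, 0, 0, 0, -7.89, 0.3]
  ]
}}

```text
time: 44.98
position: [0.5748, 0.0631, 0.3684]
tool_rot: [0.141, 0.99, -0.0, -0.003]
ft_force: [1.1, 0.3, -1.0]
grip_width: 0.0559
```

Emit:
{"op": "drive_tool", "data": {
  "series": [
    [0.0037, 0.0394, 0, 0, 0, -7.89, 0.3],
    [-0.0017, 0.0395, 0, 0, 0, -7.89, 0.3],
    [0, 0, 0.055, 0, 0, 0, 0.3],
    [0, 0, 0.055, 0, 0, 0, 0.3],
    [0, 0, 0.055, 0, 0, 0, 0.3]
  ]
}}

```text
time: 45.6
position: [0.589, 0.1396, 0.2023]
tool_rot: [0.005, 1.0, -0.0, -0.002]
ft_force: [1.0, -0.7, -0.8]
grip_width: 0.0557
```

Emit:
{"op": "drive_tool", "data": {
  "series": [
    [0, 0, 0.055, 0, 0, 0, 0.3],
    [0, 0, 0.04, 0, 0, 0, 0.3],
    [0, 0, 0, 0, 0, 0, 0.3],
    [0, 0, 0, 0, 0, 0, 0.3],
    [0, 0, 0, 0, 0, 0, 0.3]
  ]
}}

```text
time: 46.22
position: [0.5924, 0.1395, 0.1132]
tool_rot: [0.006, 1.0, 0.0, 0.002]
ft_force: [-0.6, 0.2, 0.0]
grip_width: 0.0557
```

Run:
```python
from h import *
look("CD");go((.5895,.1402,.08,89.4,1))
```

```text
C robot xy [ 0.633 -0.328] toolyaw 5.4 0.081 [919 812]
D ? list index out of range
at [0.5923 0.1395 0.1133] 89.4 axis z [ 0.004  0.    -1.   ]
-> [0.5895 0.1402 0.08  ] 89.4
[0.0028, 0.0007, 0.0333, 0.0, 0.0, -0.0336]
```

Emit:
{"op": "drive_tool", "data": {
  "series": [
    [0.0015, 0.0007, 0.01, 0, 0, 0, 0.3],
    [0, 0, 0.01, 0, 0, 0, 0.3],
    [0, 0, 0, 0, 0, 0, 0.3],
    [0, 0, 0, 0, 0, 0, 0.3],
    [0, 0, 0, 0, 0, 0, 0.3]
  ]
}}

```text
time: 46.9
position: [0.5898, 0.1401, 0.0915]
tool_rot: [0.006, 1.0, 0.0, 0.0]
ft_force: [-0.4, 0.9, -1.2]
grip_width: 0.0557
```

Run:
```python
from h import *
p,_=robot.camera("scene")
go((.5897,.1402,.08,89.4,1))
T=robot.get_obs()["position"]
for n,off,z in(("front",.04,.0076),):
    e=px(T+[off,0,z],"scene");x0,y0=int(e[0])-9,int(e[1])-9
    h=cv2.cvtColor(cv2.resize(p[y0:y0+19,x0:x0+19],None,fx=4,fy=4,interpolation=cv2.INTER_CUBIC),cv2.COLOR_BGR2HSV)
    k=((h[...,1]<70)&(h[...,2]>140)).astype(np.uint8);nn,l,s,ce=cv2.connectedComponentsWithStats(k)
    for j in range(1,nn): print(s[j,4],(w(*((ce[j]+.5)/4-.5+[x0,y0]),T[2]+z,"scene")-T).round(4))
```

```text
at [0.5898 0.1401 0.0915] 89.4 axis z [ 0.001  0.    -1.   ]
-> [0.5897 0.1402 0.08  ] 89.4
[0.0001, 0.0001, 0.0115, 0.0, 0.0, -0.0396]
115 [0.0211 0.0415 0.0076]
977 [0.0414 0.0038 0.0076]
61 [0.077  0.0104 0.0076]
175 [ 0.076  -0.0077  0.0076]
```

Emit:
{"op": "drive_tool", "data": {
  "series": [
    [0, 0, 0.006, 0, 0, 0, 0.3],
    [0, 0, 0.006, 0, 0, 0, 0.3],
    [0, 0, 0, 0, 0, 0, 0.3],
    [0, 0, 0, 0, 0, 0, 0.3]
  ]
}}

```text
time: 47.45
position: [0.5895, 0.1401, 0.0791]
tool_rot: [0.006, 1.0, -0.0, -0.0]
ft_force: [0.1, -0.2, -0.4]
grip_width: 0.0557
```

Emit:
{"op": "drive_tool", "data": {
  "series": [
    [0, 0, 0.01, 0, 0, 0, 0.3],
    [0, 0, 0.009, 0, 0, 0, 0.3],
    [0, 0, 0.001, 0, 0, 0, 0.3],
    [0, 0, 0, 0, 0, 0, 0.3],
    [0, 0, 0, 0, 0, 0, 0.3]
  ]
}}

```text
time: 48.08
position: [0.5896, 0.1402, 0.0594]
tool_rot: [0.006, 1.0, -0.0, 0.0]
ft_force: [-0.5, -0.0, -0.3]
grip_width: 0.0562
```

Emit:
{"op": "drive_tool", "data": {
  "series": [
    [0, 0, 0, 0, 0, 0, 0.95],
    [0, 0, 0, 0, 0, 0, 0.95],
    [0, 0, 0, 0, 0, 0, 0.95],
    [0, 0, -0.03, 0, 0, 0, 0.95],
    [0, 0, -0.05, 0, 0, 0, 1]
  ]
}}

```text
time: 48.7
position: [0.5879, 0.14, 0.1383]
tool_rot: [0.006, 1.0, -0.0, -0.002]
ft_force: [-0.2, 0.2, -0.1]
grip_width: 0.085
```

Emit:
{"op": "drive_tool", "data": {
  "series": [
    [0, 0, -0.06, 0, 0, 0, 1],
    [0, 0, -0.06, 0, 0, 0, 1],
    [0, 0, -0.06, 0, 0, 0, 1],
    [0, 0, -0.06, 0, 0, 0, 1],
    [0, 0, 0, 0, 0, 0, 1]
  ]
}}

```text
time: 49.32
position: [0.5921, 0.1404, 0.386]
tool_rot: [0.005, 1.0, 0.0, 0.007]
ft_force: [-0.9, -0.2, -1.1]
grip_width: 0.087
```

Run:
```python
from h import *
p=look("C");go((.633,-.328,.38,5.3,12))
s,_=robot.camera("scene");cv2.imwrite("pics/s9.png",cv2.resize(s[190:270,310:390],None,fx=7,fy=7,interpolation=cv2.INTER_CUBIC))
```

```text
C robot xy [ 0.633 -0.328] toolyaw 5.3 0.081 [923 811]
at [0.5904 0.1402 0.3823] 89.4 axis z [ 0.006  0.    -1.   ]
-> [ 0.633 -0.328  0.38 ] 5.3
[-0.004, -0.039, 0.0002, 0.0, 0.0, 7.0055]
[-0.0087, -0.0382, 0.0002, 0.0, 0.0, 7.0055]
[-0.0133, -0.0369, 0.0002, 0.0, 0.0, 7.0055]
[-0.0177, -0.035, 0.0002, 0.0, 0.0, 7.0055]
[-0.0218, -0.0325, 0.0002, 0.0, 0.0, 7.0055]
[-0.0256, -0.0296, 0.0002, 0.0, 0.0, 7.0055]
[-0.0291, -0.0263, 0.0002, 0.0, 0.0, 7.0055]
[-0.032, -0.0225, 0.0002, 0.0, 0.0, 7.0055]
[-0.0346, -0.0185, 0.0002, 0.0, 0.0, 7.0055]
[-0.0366, -0.0141, 0.0002, 0.0, 0.0, 7.0055]
[-0.038, -0.0096, 0.0002, 0.0, 0.0, 7.0055]
[-0.0389, -0.0048, 0.0002, 0.0, 0.0, 7.0055]
```

View pics/s9.png

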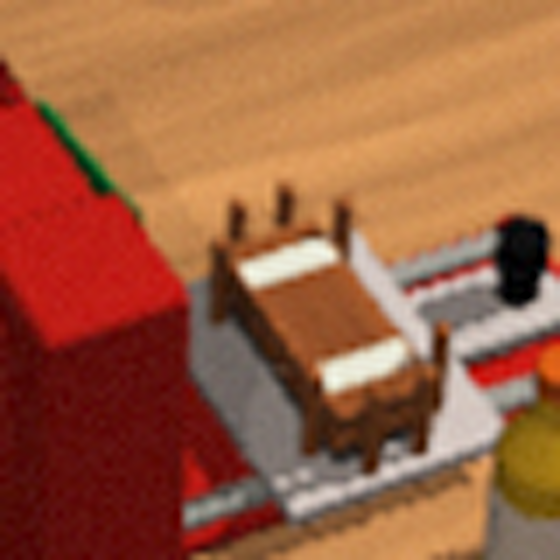

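Emit:
{"op": "drive_tool", "data": {
  "series": [
    [-0.004, -0.039, 0, 0, 0, 7, 1],
    [-0.0087, -0.0382, 0, 0, 0, 7, 1],
    [-0.0133, -0.0369, 0, 0, 0, 7, 1],
    [-0.0177, -0.035, 0, 0, 0, 7, 1],
    [-0.0218, -0.0325, 0, 0, 0, 7, 1]
  ]
}}

```text
time: 50.05
position: [0.606, -0.056, 0.3762]
tool_rot: [0.308, 0.951, -0.0, -0.003]
ft_force: [-0.0, 0.3, -0.2]
grip_width: 0.0872
```

Emit:
{"op": "drive_tool", "data": {
  "series": [
    [-0.0256, -0.0296, 0, 0, 0, 7, 1],
    [-0.0291, -0.0263, 0, 0, 0, 7, 1],
    [-0.032, -0.0225, 0, 0, 0, 7, 1],
    [-0.0346, -0.0185, 0, 0, 0, 7, 1],
    [-0.0366, -0.0141, 0, 0, 0, 7, 1]
  ]
}}

```text
time: 50.68
position: [0.6242, -0.2508, 0.3759]
tool_rot: [0.58, 0.815, -0.0, -0.003]
ft_force: [1.7, -0.2, -0.2]
grip_width: 0.0874
```

Emit:
{"op": "drive_tool", "data": {
  "series": [
    [-0.038, -0.0096, 0, 0, 0, 7, 1],
    [-0.0389, -0.0048, 0, 0, 0, 7, 1],
    [0, 0, 0.05, 0, 0, 0, 1],
    [0, 0, 0.05, 0, 0, 0, 1],
    [0, 0, 0.05, 0, 0, 0, 1]
  ]
}}

```text
time: 51.3
position: [0.6306, -0.3273, 0.2246]
tool_rot: [0.673, 0.739, -0.0, -0.003]
ft_force: [0.3, -0.7, 0.1]
grip_width: 0.087
```

Emit:
{"op": "drive_tool", "data": {
  "series": [
    [0, 0, 0, 0, 0, 0, 1],
    [0, 0, 0, 0, 0, 0, 1]
  ]
}}

```text
time: 51.55
position: [0.6328, -0.3285, 0.2297]
tool_rot: [0.673, 0.739, 0.0, 0.0]
ft_force: [0.6, -0.4, 0.8]
grip_width: 0.0872
```

Run:
```python
from h import *
s,_=robot.camera("scene");cv2.imwrite("pics/s10.png",cv2.resize(s[100:350,180:380],None,fx=3,fy=3,interpolation=cv2.INTER_CUBIC))
go((.633,-.328,.003,5.3,1))
```

```text
at [ 0.6335 -0.3289  0.2313] 5.4 axis z [ 0.003 -0.002 -1.   ]
-> [ 0.633 -0.328  0.003] 5.3
[0.001, -0.0004, 0.2283, 0.0, 0.0, 0.0656]
```

View pics/s10.png

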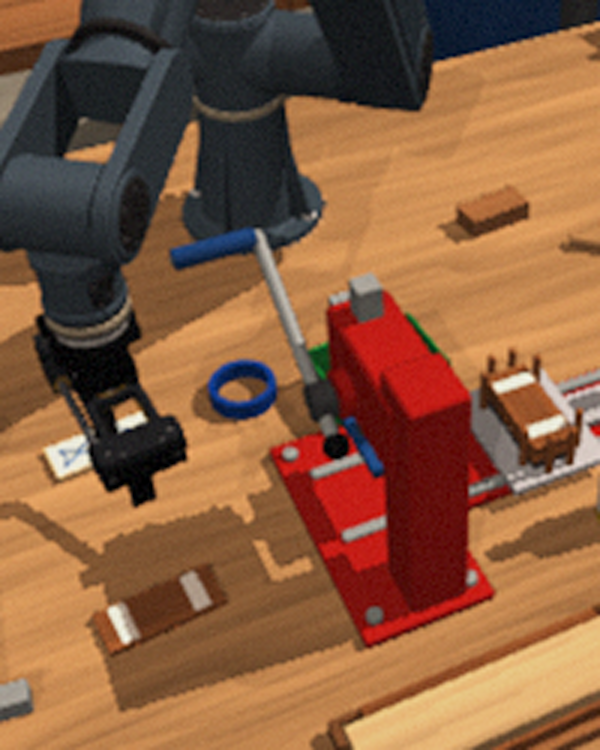

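Emit:
{"op": "drive_tool", "data": {
  "series": [
    [0.0005, 0, 0.05, 0, 0, 0, 1],
    [0, 0, 0.05, 0, 0, 0, 1],
    [0, 0, 0.05, 0, 0, 0, 1],
    [0, 0, 0.04, 0, 0, 0, 1],
    [0, 0, 0, 0, 0, 0, 1]
  ]
}}

```text
time: 52.22
position: [0.6315, -0.327, 0.038]
tool_rot: [0.673, 0.739, -0.0, -0.002]
ft_force: [-0.0, 0.6, -1.1]
grip_width: 0.087
```

Emit:
{"op": "drive_tool", "data": {
  "series": [
    [0, 0, 0, 0, 0, 0, 1],
    [0, 0, 0, 0, 0, 0, 1],
    [0, 0, 0, 0, 0, 0, 1]
  ]
}}

```text
time: 52.6
position: [0.6335, -0.3284, 0.0416]
tool_rot: [0.673, 0.739, 0.0, 0.002]
ft_force: [-0.6, 1.0, 0.3]
grip_width: 0.0873
```

Run:
```python
from h import *
go((.633,-.328,.003,5.3,1))
```

```text
at [ 0.6335 -0.3284  0.0416] 5.4 axis z [ 0.003 -0.002 -1.   ]
-> [ 0.633 -0.328  0.003] 5.3
[0.0005, -0.0004, 0.0386, 0.0, 0.0, 0.0672]
```

Emit:
{"op": "drive_tool", "data": {
  "series": [
    [0.0003, 0, 0.02, 0, 0, 0, 1],
    [0, 0, 0.017, 0, 0, 0, 1],
    [0, 0, 0, 0, 0, 0, 1],
    [0, 0, 0, 0, 0, 0, 1],
    [0, 0, 0, 0, 0, 0, 1]
  ]
}}

```text
time: 53.22
position: [0.6318, -0.327, 0.0013]
tool_rot: [0.673, 0.739, -0.0, -0.001]
ft_force: [-0.4, 0.7, -1.0]
grip_width: 0.0869
```

Emit:
{"op": "drive_tool", "data": {
  "series": [
    [0, 0, 0, 0, 0, 0, 0.3],
    [0, 0, 0, 0, 0, 0, 0.3],
    [0, 0, 0, 0, 0, 0, 0.3],
    [0, 0, 0, 0, 0, 0, 0.3],
    [0, 0, 0, 0, 0, 0, 0.3]
  ]
}}

```text
time: 53.85
position: [0.6323, -0.3274, 0.0024]
tool_rot: [0.673, 0.739, -0.0, 0.0]
ft_force: [-0.5, 0.1, 0.2]
grip_width: 0.0556
```

Emit:
{"op": "drive_tool", "data": {
  "series": [
    [0, 0, 0, 0, 0, 0, 0.3],
    [0, 0, 0, 0, 0, 0, 0.3]
  ]
}}

```text
time: 54.1
position: [0.6323, -0.3274, 0.0024]
tool_rot: [0.673, 0.739, -0.0, 0.0]
ft_force: [0.6, 0.6, 0.1]
grip_width: 0.0555
```

Emit:
{"op": "drive_tool", "data": {
  "series": [
    [0, 0, -0.03, 0, 0, 0, 0.3],
    [0, 0, -0.055, 0, 0, 0, 0.3],
    [0, 0, -0.055, 0, 0, 0, 0.3],
    [0, 0, -0.055, 0, 0, 0, 0.3],
    [0, 0, -0.055, 0, 0, 0, 0.3]
  ]
}}

```text
time: 54.72
position: [0.632, -0.3271, 0.2539]
tool_rot: [0.673, 0.739, -0.0, -0.0]
ft_force: [0.2, -1.0, -1.2]
grip_width: 0.0556
```

Emit:
{"op": "drive_tool", "data": {
  "series": [
    [0, 0, -0.055, 0, 0, 0, 0.3],
    [0, 0, -0.055, 0, 0, 0, 0.3],
    [0, 0, -0.01, 0, 0, 0, 0.3],
    [0, 0, 0, 0, 0, 0, 0.3],
    [0, 0, 0, 0, 0, 0, 0.3]
  ]
}}

```text
time: 55.35
position: [0.6314, -0.3267, 0.3692]
tool_rot: [0.673, 0.739, -0.0, -0.003]
ft_force: [-0.2, 0.7, -1.0]
grip_width: 0.0557
```

Run:
```python
from h import *
print(robot.get_obs()["grip_width"]);go((.59,.1402,.375,89.4,12))
```

```text
0.05570657725669399
at [ 0.6314 -0.3267  0.3692] 5.4 axis z [-0.004  0.003 -1.   ]
-> [0.59   0.1402 0.375 ] 89.4
[0.0391, 0.0002, -0.0005, 0.0, 0.0, -7.0034]
[0.0387, 0.005, -0.0005, 0.0, 0.0, -7.0034]
[0.0379, 0.0097, -0.0005, 0.0, 0.0, -7.0034]
[0.0364, 0.0142, -0.0005, 0.0, 0.0, -7.0034]
[0.0344, 0.0185, -0.0005, 0.0, 0.0, -7.0034]
[0.0319, 0.0226, -0.0005, 0.0, 0.0, -7.0034]
[0.0289, 0.0263, -0.0005, 0.0, 0.0, -7.0034]
[0.0255, 0.0296, -0.0005, 0.0, 0.0, -7.0034]
[0.0217, 0.0325, -0.0005, 0.0, 0.0, -7.0034]
[0.0175, 0.0349, -0.0005, 0.0, 0.0, -7.0034]
[0.0131, 0.0368, -0.0005, 0.0, 0.0, -7.0034]
[0.0086, 0.0381, -0.0005, 0.0, 0.0, -7.0034]
```

Emit:
{"op": "drive_tool", "data": {
  "series": [
    [0.0391, 0.0002, 0, 0, 0, -7, 0.3],
    [0.0387, 0.005, 0, 0, 0, -7, 0.3],
    [0.0379, 0.0097, 0, 0, 0, -7, 0.3],
    [0.0364, 0.0142, 0, 0, 0, -7, 0.3],
    [0.0344, 0.0185, 0, 0, 0, -7, 0.3]
  ]
}}

```text
time: 55.98
position: [0.614, -0.1312, 0.3696]
tool_rot: [0.418, 0.908, -0.0, -0.002]
ft_force: [0.2, 0.1, -0.1]
grip_width: 0.0557
```

Emit:
{"op": "drive_tool", "data": {
  "series": [
    [0.0319, 0.0226, 0, 0, 0, -7, 0.3],
    [0.0289, 0.0263, 0, 0, 0, -7, 0.3],
    [0.0255, 0.0296, 0, 0, 0, -7, 0.3],
    [0.0217, 0.0325, 0, 0, 0, -7, 0.3],
    [0.0175, 0.0349, 0, 0, 0, -7, 0.3]
  ]
}}

```text
time: 56.6
position: [0.5967, 0.0631, 0.3697]
tool_rot: [0.125, 0.992, -0.0, -0.002]
ft_force: [0.4, 0.3, -0.8]
grip_width: 0.0556
```

Emit:
{"op": "drive_tool", "data": {
  "series": [
    [0.0131, 0.0368, 0, 0, 0, -7, 0.3],
    [0.0086, 0.0381, 0, 0, 0, -7, 0.3],
    [0, 0, 0.055, 0, 0, 0, 0.3],
    [0, 0, 0.055, 0, 0, 0, 0.3],
    [0, 0, 0.055, 0, 0, 0, 0.3]
  ]
}}

```text
time: 57.22
position: [0.5894, 0.1398, 0.2037]
tool_rot: [0.005, 1.0, -0.0, -0.002]
ft_force: [0.2, -0.4, -1.3]
grip_width: 0.0556
```

Emit:
{"op": "drive_tool", "data": {
  "series": [
    [0, 0, 0.055, 0, 0, 0, 0.3],
    [0, 0, 0.045, 0, 0, 0, 0.3],
    [0, 0, 0.008, 0, 0, 0, 0.3],
    [0, 0, 0, 0, 0, 0, 0.3],
    [0, 0, 0, 0, 0, 0, 0.3]
  ]
}}

```text
time: 57.85
position: [0.5926, 0.1397, 0.1011]
tool_rot: [0.006, 1.0, 0.0, 0.002]
ft_force: [-1.0, -0.9, -1.3]
grip_width: 0.0558
```

Emit:
{"op": "drive_tool", "data": {
  "series": [
    [0, 0, 0, 0, 0, 0, 0.3],
    [0, 0, 0, 0, 0, 0, 0.3]
  ]
}}

```text
time: 58.1
position: [0.5917, 0.1397, 0.1006]
tool_rot: [0.006, 1.0, 0.0, 0.001]
ft_force: [-0.2, -0.7, -0.3]
grip_width: 0.0554
```

```bash
cat >> h.py <<'E'
def front(z=.007,lo=140):
    p,_=robot.camera("scene");T=robot.get_obs()["position"];e=px(T+[.04,0,z],"scene");x0,y0=int(e[0])-9,int(e[1])-9
    h=cv2.cvtColor(cv2.resize(p[y0:y0+19,x0:x0+19],None,fx=4,fy=4,interpolation=cv2.INTER_CUBIC),cv2.COLOR_BGR2HSV)
    k=((h[...,1]<70)&(h[...,2]>lo)).astype(np.uint8);n,l,s,ce=cv2.connectedComponentsWithStats(k)
    j=np.argmax(s[1:,4])+1;print("front strip - TCP",s[j,4],(w(*((ce[j]+.5)/4-.5+[x0,y0]),T[2]+z,"scene")-T).round(4))
E
python3 - <<'E'
from h import *
go((.5895,.1402,.08,89.4,1));front(.0066)
E
```

```text
at [0.5917 0.1397 0.1006] 89.4 axis z [ 0.002  0.    -1.   ]
-> [0.5895 0.1402 0.08  ] 89.4
[0.0022, 0.0005, 0.0206, 0.0, 0.0, -0.0355]
front strip - TCP 911 [0.0412 0.0018 0.0066]
```

Emit:
{"op": "drive_tool", "data": {
  "series": [
    [0.0012, 0.0005, 0.005, 0, 0, 0, 0.3],
    [0, 0, 0.007, 0, 0, 0, 0.3],
    [0, 0, 0.007, 0, 0, 0, 0.3],
    [0, 0, 0, 0, 0, 0, 0.3],
    [0, 0, 0, 0, 0, 0, 0.3]
  ]
}}

```text
time: 58.78
position: [0.5899, 0.1401, 0.0801]
tool_rot: [0.006, 1.0, -0.0, -0.0]
ft_force: [0.1, 0.6, -0.5]
grip_width: 0.0554
```

Emit:
{"op": "drive_tool", "data": {
  "series": [
    [0, 0, 0, 0, 0, 0, 0.3],
    [0, 0, 0.005, 0, 0, 0, 0.3],
    [0, 0, 0.006, 0, 0, 0, 0.3],
    [0, 0, 0, 0, 0, 0, 0.3],
    [0, 0, 0, 0, 0, 0, 0.3]
  ]
}}

```text
time: 59.4
position: [0.5897, 0.1402, 0.0691]
tool_rot: [0.006, 1.0, -0.0, -0.0]
ft_force: [0.8, -0.4, -0.4]
grip_width: 0.0554
```

Release, lift, then measure the pattern.

Emit:
{"op": "drive_tool", "data": {
  "series": [
    [0, 0, 0, 0, 0, 0, 0.95],
    [0, 0, 0, 0, 0, 0, 0.95],
    [0, 0, 0, 0, 0, 0, 0.95],
    [0, 0, -0.03, 0, 0, 0, 0.95],
    [0, 0, -0.05, 0, 0, 0, 1]
  ]
}}

```text
time: 60.02
position: [0.5883, 0.14, 0.1483]
tool_rot: [0.006, 1.0, -0.0, -0.003]
ft_force: [0.6, 0.0, -0.3]
grip_width: 0.0847
```

Emit:
{"op": "drive_tool", "data": {
  "series": [
    [0, 0, -0.06, 0, 0, 0, 1],
    [0, 0, -0.06, 0, 0, 0, 1],
    [0, 0, -0.06, 0, 0, 0, 1],
    [0, 0, -0.05, 0, 0, 0, 1],
    [0, 0, 0, 0, 0, 0, 1]
  ]
}}

```text
time: 60.65
position: [0.592, 0.1404, 0.385]
tool_rot: [0.005, 1.0, 0.0, 0.006]
ft_force: [-0.2, -0.1, -0.6]
grip_width: 0.0873
```

```bash
cat >> h.py <<'E'
def pattern(u0=390,v0=210,u1=440,v1=245):
    p,_=robot.camera("top");c=p[v0:v1,u0:u1];h=cv2.cvtColor(cv2.resize(c,None,fx=4,fy=4,interpolation=cv2.INTER_CUBIC),cv2.COLOR_BGR2HSV)
    k=((h[...,1]<80)&(h[...,2]>120)).astype(np.uint8);k=cv2.morphologyEx(k,cv2.MORPH_CLOSE,np.ones((13,13)))
    n,l,s,ce=cv2.connectedComponentsWithStats(k);j=np.argmax(s[1:,4])+1
    r=cv2.minAreaRect(cv2.findNonZero((l==j).astype(np.uint8)));B=(cv2.boxPoints(r)+.5)/4-.5+[u0,v0]
    B=np.array([w(*b,.009)[:2] for b in B]);e=[B[1]-B[0],B[2]-B[1]];e.sort(key=np.linalg.norm);d=e[1]
    print("pattern robot",(B.mean(0)+[.0039,-.0008]).round(4),"centroid",(w(*((ce[j]+.5)/4-.5+[u0,v0]),.009)[:2]+[.0039,-.0008]).round(4),"toolyaw",round(np.degrees(np.arctan2(d[1],d[0]))%180-90,1),[np.linalg.norm(x).round(3) for x in e])
E
python3 - <<'E'
from h import *
pattern()
go((.3755,-.3226,.375,5.0,12))
s,_=robot.camera("scene");cv2.imwrite("pics/s11.png",s)
E
```

```text
pattern robot [ 0.3755 -0.3228] centroid [ 0.3756 -0.3227] toolyaw 5.3 [np.float64(0.057), np.float64(0.132)]
at [0.5905 0.1403 0.3817] 89.4 axis z [ 0.005  0.    -1.   ]
-> [ 0.3755 -0.3226  0.375 ] 5.0
[0.0175, -0.0388, 0.0006, 0.0, 0.0, 7.0308]
[0.0126, -0.0406, 0.0006, 0.0, 0.0, 7.0308]
[0.0075, -0.0419, 0.0006, 0.0, 0.0, 7.0308]
[0.0024, -0.0425, 0.0006, 0.0, 0.0, 7.0308]
[-0.0028, -0.0424, 0.0006, 0.0, 0.0, 7.0308]
[-0.008, -0.0418, 0.0006, 0.0, 0.0, 7.0308]
[-0.0131, -0.0405, 0.0006, 0.0, 0.0, 7.0308]
[-0.0179, -0.0386, 0.0006, 0.0, 0.0, 7.0308]
[-0.0225, -0.0361, 0.0006, 0.0, 0.0, 7.0308]
[-0.0268, -0.0331, 0.0006, 0.0, 0.0, 7.0308]
[-0.0306, -0.0295, 0.0006, 0.0, 0.0, 7.0308]
[-0.034, -0.0256, 0.0006, 0.0, 0.0, 7.0308]
```

Emit:
{"op": "drive_tool", "data": {
  "series": [
    [0.0175, -0.0388, 0, 0, 0, 7, 1],
    [0.0126, -0.0406, 0, 0, 0, 7, 1],
    [0.0075, -0.0419, 0, 0, 0, 7, 1],
    [0.0024, -0.0425, 0, 0, 0, 7, 1],
    [-0.0028, -0.0424, 0, 0, 0, 7, 1]
  ]
}}

```text
time: 61.38
position: [0.4985, -0.0536, 0.3768]
tool_rot: [0.308, 0.951, -0.0, -0.003]
ft_force: [-0.1, -1.4, -0.1]
grip_width: 0.0871
```

Emit:
{"op": "drive_tool", "data": {
  "series": [
    [-0.008, -0.0418, 0, 0, 0, 7, 1],
    [-0.0131, -0.0405, 0, 0, 0, 7, 1],
    [-0.0179, -0.0386, 0, 0, 0, 7, 1],
    [-0.0225, -0.0361, 0, 0, 0, 7, 1],
    [-0.0268, -0.0331, 0, 0, 0, 7, 1]
  ]
}}

```text
time: 62.0
position: [0.4098, -0.2464, 0.3769]
tool_rot: [0.58, 0.815, 0.0, -0.003]
ft_force: [1.0, 0.9, 0.3]
grip_width: 0.087
```

Emit:
{"op": "drive_tool", "data": {
  "series": [
    [-0.0306, -0.0295, 0, 0, 0, 7, 1],
    [-0.034, -0.0256, 0, 0, 0, 7, 1],
    [0, 0, 0.05, 0, 0, 0, 1],
    [0, 0, 0.05, 0, 0, 0, 1],
    [0, 0, 0.05, 0, 0, 0, 1]
  ]
}}

```text
time: 62.62
position: [0.3747, -0.3221, 0.226]
tool_rot: [0.674, 0.739, 0.0, -0.002]
ft_force: [0.7, -0.3, -0.4]
grip_width: 0.0871
```

Emit:
{"op": "drive_tool", "data": {
  "series": [
    [0, 0, 0.05, 0, 0, 0, 1],
    [0, 0, 0.05, 0, 0, 0, 1],
    [0, 0, 0, 0, 0, 0, 1],
    [0, 0, 0, 0, 0, 0, 1],
    [0, 0, 0, 0, 0, 0, 1]
  ]
}}

```text
time: 63.25
position: [0.3769, -0.3245, 0.1311]
tool_rot: [0.673, 0.739, -0.0, 0.002]
ft_force: [-0.3, 0.5, -0.7]
grip_width: 0.0868
```

Run:
```python
from h import *
go((.3755,-.3228,.003,5.3,1))
s,_=robot.camera("scene");cv2.imwrite("pics/s12.png",s)
```

```text
at [ 0.3769 -0.3245  0.1311] 5.4 axis z [ 0.002 -0.003 -1.   ]
-> [ 0.3755 -0.3228  0.003 ] 5.3
[0.0018, -0.0012, 0.1281, 0.0, 0.0, 0.0688]
```

Emit:
{"op": "drive_tool", "data": {
  "series": [
    [0.001, -0.0008, 0.04, 0, 0, 0, 1],
    [0, 0, 0.04, 0, 0, 0, 1],
    [0, 0, 0.03, 0, 0, 0, 1],
    [0, 0, 0, 0, 0, 0, 1],
    [0, 0, 0, 0, 0, 0, 1]
  ]
}}

```text
time: 63.92
position: [0.3759, -0.3235, 0.0208]
tool_rot: [0.673, 0.739, -0.0, 0.001]
ft_force: [-0.7, 0.9, 0.7]
grip_width: 0.0871
```

Emit:
{"op": "drive_tool", "data": {
  "series": [
    [0, 0, 0, 0, 0, 0, 1],
    [0, 0, 0, 0, 0, 0, 1]
  ]
}}

```text
time: 64.18
position: [0.3756, -0.3231, 0.0205]
tool_rot: [0.673, 0.739, -0.0, 0.001]
ft_force: [0.7, 0.1, 0.2]
grip_width: 0.0869
```

Run:
```python
from h import *
go((.3755,-.3228,.003,5.3,1))
```

```text
at [ 0.3756 -0.3231  0.0205] 5.4 axis z [ 0.001 -0.002 -1.   ]
-> [ 0.3755 -0.3228  0.003 ] 5.3
[0.0004, -0.0001, 0.0175, 0.0, 0.0, 0.0656]
```

Emit:
{"op": "drive_tool", "data": {
  "series": [
    [0, 0, 0.01, 0, 0, 0, 1],
    [0, 0, 0.007, 0, 0, 0, 1],
    [0, 0, 0, 0, 0, 0, 1],
    [0, 0, 0, 0, 0, 0, 1]
  ]
}}

```text
time: 64.68
position: [0.375, -0.3224, 0.002]
tool_rot: [0.673, 0.739, 0.0, -0.0]
ft_force: [-0.6, -0.4, 0.8]
grip_width: 0.0866
```

Emit:
{"op": "drive_tool", "data": {
  "series": [
    [0, 0, 0, 0, 0, 0, 0.3],
    [0, 0, 0, 0, 0, 0, 0.3],
    [0, 0, 0, 0, 0, 0, 0.3],
    [0, 0, 0, 0, 0, 0, 0.3],
    [0, 0, 0, 0, 0, 0, 0.3]
  ]
}}

```text
time: 65.3
position: [0.3751, -0.3226, 0.0024]
tool_rot: [0.673, 0.739, -0.0, 0.0]
ft_force: [0.1, 0.9, 0.8]
grip_width: 0.056
```

Emit:
{"op": "drive_tool", "data": {
  "series": [
    [0, 0, 0, 0, 0, 0, 0.3],
    [0, 0, 0, 0, 0, 0, 0.3]
  ]
}}

```text
time: 65.55
position: [0.3752, -0.3225, 0.0024]
tool_rot: [0.673, 0.739, -0.0, 0.0]
ft_force: [-0.1, 0.3, 1.2]
grip_width: 0.0562
```

Emit:
{"op": "drive_tool", "data": {
  "series": [
    [0, 0, -0.03, 0, 0, 0, 0.3],
    [0, 0, -0.055, 0, 0, 0, 0.3],
    [0, 0, -0.055, 0, 0, 0, 0.3],
    [0, 0, -0.055, 0, 0, 0, 0.3],
    [0, 0, -0.055, 0, 0, 0, 0.3]
  ]
}}

```text
time: 66.18
position: [0.3748, -0.322, 0.254]
tool_rot: [0.673, 0.739, 0.0, -0.0]
ft_force: [0.5, -0.5, -0.7]
grip_width: 0.0557
```

Emit:
{"op": "drive_tool", "data": {
  "series": [
    [0, 0, -0.055, 0, 0, 0, 0.3],
    [0, 0, -0.055, 0, 0, 0, 0.3],
    [0, 0, -0.015, 0, 0, 0, 0.3],
    [0, 0, 0, 0, 0, 0, 0.3],
    [0, 0, 0, 0, 0, 0, 0.3]
  ]
}}

```text
time: 66.8
position: [0.3743, -0.3215, 0.3749]
tool_rot: [0.673, 0.739, 0.0, -0.002]
ft_force: [-0.9, -0.2, -0.5]
grip_width: 0.0552
```

Run:
```python
from h import *
print(robot.get_obs()["grip_width"]);go((.5897,.1402,.375,89.4,12))
```

```text
0.05518030651647935
at [ 0.3743 -0.3215  0.3749] 5.4 axis z [-0.003  0.004 -1.   ]
-> [0.5897 0.1402 0.375 ] 89.4
[0.0366, 0.0215, -0.0, 0.0, 0.0, -7.0037]
[0.0337, 0.0258, -0.0, 0.0, 0.0, -7.0037]
[0.0303, 0.0297, -0.0, 0.0, 0.0, -7.0037]
[0.0265, 0.0332, -0.0, 0.0, 0.0, -7.0037]
[0.0223, 0.0362, -0.0, 0.0, 0.0, -7.0037]
[0.0177, 0.0386, -0.0, 0.0, 0.0, -7.0037]
[0.0128, 0.0405, -0.0, 0.0, 0.0, -7.0037]
[0.0078, 0.0417, -0.0, 0.0, 0.0, -7.0037]
[0.0027, 0.0424, -0.0, 0.0, 0.0, -7.0037]
[-0.0025, 0.0424, -0.0, 0.0, 0.0, -7.0037]
[-0.0077, 0.0418, -0.0, 0.0, 0.0, -7.0037]
[-0.0127, 0.0405, -0.0, 0.0, 0.0, -7.0037]
```

Emit:
{"op": "drive_tool", "data": {
  "series": [
    [0.0366, 0.0215, 0, 0, 0, -7, 0.3],
    [0.0337, 0.0258, 0, 0, 0, -7, 0.3],
    [0.0303, 0.0297, 0, 0, 0, -7, 0.3],
    [0.0265, 0.0332, 0, 0, 0, -7, 0.3],
    [0.0223, 0.0362, 0, 0, 0, -7, 0.3]
  ]
}}

```text
time: 67.42
position: [0.4646, -0.1285, 0.3748]
tool_rot: [0.418, 0.908, 0.0, -0.003]
ft_force: [0.4, -0.2, -1.1]
grip_width: 0.0558
```

Emit:
{"op": "drive_tool", "data": {
  "series": [
    [0.0177, 0.0386, 0, 0, 0, -7, 0.3],
    [0.0128, 0.0405, 0, 0, 0, -7, 0.3],
    [0.0078, 0.0417, 0, 0, 0, -7, 0.3],
    [0.0027, 0.0424, 0, 0, 0, -7, 0.3],
    [-0.0025, 0.0424, 0, 0, 0, -7, 0.3]
  ]
}}

```text
time: 68.05
position: [0.5544, 0.0635, 0.3745]
tool_rot: [0.125, 0.992, -0.0, -0.003]
ft_force: [0.1, -0.7, -0.2]
grip_width: 0.0555
```

Emit:
{"op": "drive_tool", "data": {
  "series": [
    [-0.0077, 0.0418, 0, 0, 0, -7, 0.3],
    [-0.0127, 0.0405, 0, 0, 0, -7, 0.3],
    [0, 0, 0.052, 0, 0, 0, 0.3],
    [0, 0, 0.052, 0, 0, 0, 0.3],
    [0, 0, 0.052, 0, 0, 0, 0.3]
  ]
}}

```text
time: 68.68
position: [0.5891, 0.1393, 0.2172]
tool_rot: [0.005, 1.0, -0.0, -0.002]
ft_force: [-0.1, 0.5, -0.9]
grip_width: 0.0554
```

Emit:
{"op": "drive_tool", "data": {
  "series": [
    [0, 0, 0.052, 0, 0, 0, 0.3],
    [0, 0, 0.045, 0, 0, 0, 0.3],
    [0, 0, 0, 0, 0, 0, 0.3],
    [0, 0, 0, 0, 0, 0, 0.3],
    [0, 0, 0, 0, 0, 0, 0.3]
  ]
}}

```text
time: 69.3
position: [0.5924, 0.1392, 0.1264]
tool_rot: [0.006, 1.0, 0.0, 0.002]
ft_force: [-0.5, -0.3, -1.3]
grip_width: 0.056
```

Emit:
{"op": "drive_tool", "data": {
  "series": [
    [0, 0, 0, 0, 0, 0, 0.3],
    [0, 0, 0, 0, 0, 0, 0.3]
  ]
}}

```text
time: 69.55
position: [0.5914, 0.1392, 0.1255]
tool_rot: [0.006, 1.0, 0.0, 0.001]
ft_force: [-0.6, 0.9, -1.2]
grip_width: 0.0559
```

Run:
```python
from h import *
go((.5897,.1402,.0785,89.4,1))
s,_=robot.camera("scene");cv2.imwrite("pics/s13.png",cv2.resize(s[195:255,330:390],None,fx=10,fy=10,interpolation=cv2.INTER_CUBIC))
```

```text
at [0.5914 0.1392 0.1255] 89.4 axis z [ 0.002  0.    -1.   ]
-> [0.5897 0.1402 0.0785] 89.4
[0.0017, 0.001, 0.047, 0.0, 0.0, -0.0355]
```

View pics/s13.png

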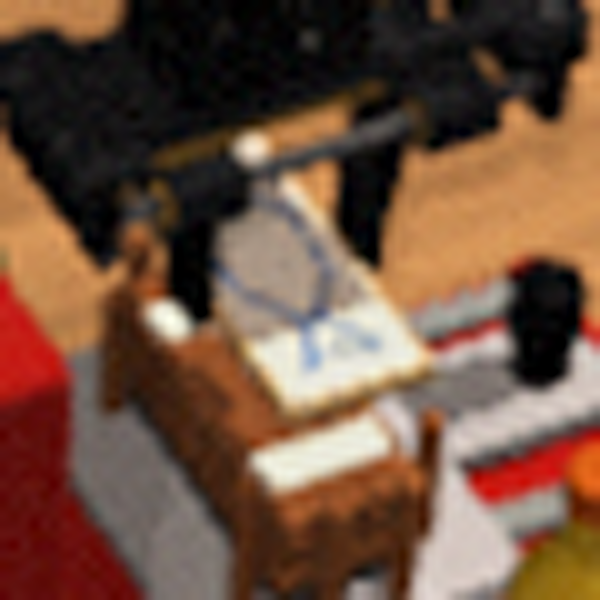

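Emit:
{"op": "drive_tool", "data": {
  "series": [
    [0.001, 0.001, 0.015, 0, 0, 0, 0.3],
    [0, 0, 0.014, 0, 0, 0, 0.3],
    [0, 0, 0, 0, 0, 0, 0.3],
    [0, 0, 0, 0, 0, 0, 0.3],
    [0, 0, 0, 0, 0, 0, 0.3]
  ]
}}

```text
time: 70.22
position: [0.5902, 0.1401, 0.0955]
tool_rot: [0.006, 1.0, 0.0, 0.0]
ft_force: [-0.1, -0.0, -0.5]
grip_width: 0.0557
```

Emit:
{"op": "drive_tool", "data": {
  "series": [
    [0, 0, 0.006, 0, 0, 0, 0.3],
    [0, 0, 0.006, 0, 0, 0, 0.3],
    [0, 0, 0.005, 0, 0, 0, 0.3],
    [0, 0, 0, 0, 0, 0, 0.3],
    [0, 0, 0, 0, 0, 0, 0.3]
  ]
}}

```text
time: 70.85
position: [0.5898, 0.1401, 0.0782]
tool_rot: [0.006, 1.0, -0.0, -0.0]
ft_force: [0.1, 1.1, -0.9]
grip_width: 0.0558
```

Emit:
{"op": "drive_tool", "data": {
  "series": [
    [0, 0, 0, 0, 0, 0, 0.3],
    [0, 0, 0, 0, 0, 0, 0.3]
  ]
}}

```text
time: 71.1
position: [0.5899, 0.1402, 0.0784]
tool_rot: [0.006, 1.0, 0.0, 0.0]
ft_force: [0.1, -0.6, -0.3]
grip_width: 0.0557
```

Emit:
{"op": "drive_tool", "data": {
  "series": [
    [0, 0, 0, 0, 0, 0, 0.95],
    [0, 0, 0, 0, 0, 0, 0.95],
    [0, 0, 0, 0, 0, 0, 0.95],
    [0, 0, -0.03, 0, 0, 0, 0.95],
    [0, 0, -0.045, 0, 0, 0, 1]
  ]
}}

```text
time: 71.72
position: [0.5886, 0.14, 0.1526]
tool_rot: [0.006, 1.0, -0.0, -0.002]
ft_force: [0.4, 0.6, -0.2]
grip_width: 0.0852
```

Emit:
{"op": "drive_tool", "data": {
  "series": [
    [0, 0, -0.02, 0, 0, 0, 1],
    [0, 0, 0, 0, 0, 0, 1],
    [0, 0, 0, 0, 0, 0, 1]
  ]
}}

```text
time: 72.1
position: [0.589, 0.1401, 0.1723]
tool_rot: [0.006, 1.0, -0.0, -0.001]
ft_force: [-0.3, -0.2, -0.3]
grip_width: 0.0873
```

Run:
```python
from h import *
go((.591,.256,.14,-0.6,9))
```

```text
at [0.589  0.1401 0.1723] 89.4 axis z [-0.002 -0.    -1.   ]
-> [0.591 0.256 0.14 ] -0.6
[-0.0001, 0.0129, 0.0036, 0.0, 0.0, 9.9957]
[0.0022, 0.0127, 0.0036, 0.0, 0.0, 9.9957]
[0.0043, 0.0121, 0.0036, 0.0, 0.0, 9.9957]
[0.0064, 0.0112, 0.0036, 0.0, 0.0, 9.9957]
[0.0082, 0.0099, 0.0036, 0.0, 0.0, 9.9957]
[0.0098, 0.0083, 0.0036, 0.0, 0.0, 9.9957]
[0.0111, 0.0065, 0.0036, 0.0, 0.0, 9.9957]
[0.0121, 0.0045, 0.0036, 0.0, 0.0, 9.9957]
[0.0127, 0.0023, 0.0036, 0.0, 0.0, 9.9957]
```

Emit:
{"op": "drive_tool", "data": {
  "series": [
    [0, 0.0129, 0.003, 0, 0, 10, 1],
    [0.0022, 0.0127, 0.003, 0, 0, 10, 1],
    [0.0043, 0.0121, 0.003, 0, 0, 10, 1],
    [0.0064, 0.0112, 0.003, 0, 0, 10, 1],
    [0.0082, 0.0099, 0.003, 0, 0, 10, 1]
  ]
}}

```text
time: 72.72
position: [0.5897, 0.2047, 0.1561]
tool_rot: [0.43, 0.903, -0.001, -0.002]
ft_force: [-0.1, -0.2, -0.5]
grip_width: 0.087
```

Emit:
{"op": "drive_tool", "data": {
  "series": [
    [0.0098, 0.0083, 0.004, 0, 0, 10, 1],
    [0.0111, 0.0065, 0.004, 0, 0, 10, 1],
    [0.0121, 0.0045, 0.004, 0, 0, 10, 1],
    [0.0127, 0.0023, 0.004, 0, 0, 10, 1],
    [0, 0, 0, 0, 0, 0, 1]
  ]
}}

```text
time: 73.35
position: [0.5903, 0.2564, 0.1401]
tool_rot: [0.71, 0.704, -0.002, -0.001]
ft_force: [0.4, 0.4, -0.7]
grip_width: 0.0872
```

Run:
```python
from h import *
A=lambda u,v,z:w((u+.5)/4.8-.5+218,(v+.5)/4.8-.5+120,z)
print("glue top",A(325,72,.15),"base front",A(338,132,.0))
d=np.load("pics/top0.npy");print("depth z at cap",d[134:137,284:288])
go((.591,.256,.14,-.6,1))
s,_=robot.camera("scene");t,_=robot.camera("top");cv2.imwrite("pics/s14.png",np.hstack([cv2.resize(s[150:290,290:450],None,fx=2.5,fy=2.5),cv2.resize(t[110:250,220:340],None,fx=2.5,fy=2.5)]))
```

```text
glue top [0.73177725 0.17762323 0.15      ] base front [0.7120304  0.17797147 0.        ]
depth z at cap [[1.7615763 1.7740716 1.7786776 1.773904 ]
 [1.7748513 1.7719226 1.7738007 1.7736145]
 [1.7662534 1.7653898 1.7651287 1.7647638]]
at [0.5903 0.2564 0.1401] -0.4 axis z [-0.004 -0.001 -1.   ]
-> [0.591 0.256 0.14 ] -0.6
[-0.0004, 0.0007, 0.0001, 0.0, 0.0, 0.1551]
```

View pics/s14.png

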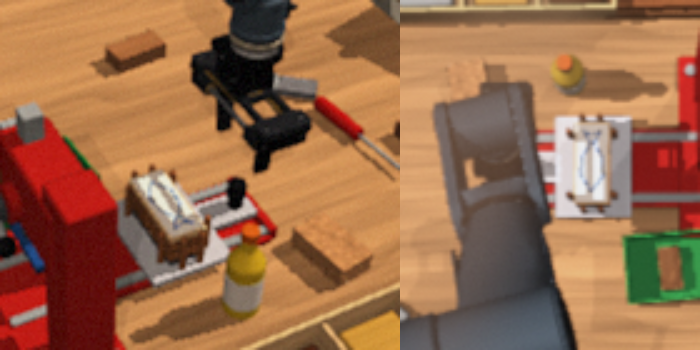

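Emit:
{"op": "drive_tool", "data": {
  "series": [
    [0, 0, 0, 0, -5, 0, 1],
    [0, 0, 0, 0, -5, 0, 1],
    [0, 0, 0, 0, -5, 0, 1],
    [0, 0, 0, 0, 0, 0, 1],
    [0, 0, 0, 0, 0, 0, 1]
  ]
}}

```text
time: 74.08
position: [0.5916, 0.2554, 0.1422]
tool_rot: [0.705, 0.697, -0.093, 0.091]
ft_force: [-0.0, -0.3, 0.1]
grip_width: 0.0873
```

```bash
cat >> h.py <<'E'
def to(*T):
    o=robot.get_obs();R=Rt.from_quat(o["tool_rot"]).as_matrix();P=o["position"]
    print("at",P.round(4),"F",o["ft_force"].round(1),"w",round(o["grip_width"],4),"q",o["q"].round(2).tolist());print("axes x,y,z",R.T.round(3).tolist())
    for t in T: d=np.array(t)-P;print("->",t,"tool shift",(R.T@d).round(4).tolist());P=np.array(t)
E
python3 - <<'E'
from h import *
to((.591,.2585,.10),(.591,.2585,.041))
E
```

```text
at [0.5916 0.2554 0.1422] F [-0.  -0.3  0.1] w 0.0873 q [0.35, 0.7, 1.36, -0.26, 1.19, 0.47]
axes x,y,z [[0.01, 0.966, -0.258], [1.0, -0.011, -0.001], [-0.004, -0.258, -0.966]]
-> (0.591, 0.2585, 0.1) tool shift [0.0139, -0.0006, 0.0399]
-> (0.591, 0.2585, 0.041) tool shift [0.0152, 0.0001, 0.057]
```

Emit:
{"op": "drive_tool", "data": {
  "series": [
    [0.0057, 0, 0.0246, 0, 0, 0, 1],
    [0.0057, 0, 0.0246, 0, 0, 0, 1],
    [0.0057, 0, 0.0246, 0, 0, 0, 1],
    [0.0057, 0, 0.0246, 0, 0, 0, 1],
    [0, 0, 0, 0, 0, 0, 1]
  ]
}}

```text
time: 74.7
position: [0.5902, 0.2508, 0.0397]
tool_rot: [0.705, 0.697, -0.095, 0.09]
ft_force: [0.1, -0.1, -0.9]
grip_width: 0.0869
```

Emit:
{"op": "drive_tool", "data": {
  "series": [
    [0, 0, 0, 0, 0, 0, 0.15],
    [0, 0, 0, 0, 0, 0, 0.15],
    [0, 0, 0, 0, 0, 0, 0.15],
    [0, 0, 0, 0, 0, 0, 0.15],
    [0, 0, 0, 0, 0, 0, 0.15]
  ]
}}

```text
time: 75.32
position: [0.5917, 0.2527, 0.0416]
tool_rot: [0.705, 0.697, -0.093, 0.092]
ft_force: [-1.2, -0.7, -0.9]
grip_width: 0.0447
```

Emit:
{"op": "drive_tool", "data": {
  "series": [
    [0, 0, 0, 0, 0, 0, 0.15],
    [0, 0, 0, 0, 0, 0, 0.15],
    [0, 0, 0, 0, 0, 0, 0.15],
    [0, 0, 0, 0, 0, 0, 0.15]
  ]
}}

```text
time: 75.82
position: [0.5903, 0.2525, 0.0412]
tool_rot: [0.705, 0.697, -0.094, 0.091]
ft_force: [-4.2, 1.1, 1.9]
grip_width: 0.0273
```

Run:
```python
from h import *
P=robot.get_obs()["position"]
to(P+[-.0021,-.2,0])
```

```text
at [0.5903 0.2525 0.0412] F [-4.2  1.1  1.9] w 0.0273 q [0.35, 0.83, 1.41, -0.29, 1.01, 0.53]
axes x,y,z [[0.011, 0.966, -0.259], [1.0, -0.012, -0.003], [-0.006, -0.259, -0.966]]
-> [0.58815175 0.05253238 0.04121642] tool shift [-0.1932, 0.0002, 0.0519]
```

Emit:
{"op": "drive_tool", "data": {
  "series": [
    [-0.0077, 0, 0.0021, 0, 0, 0, 0.15],
    [-0.0145, 0, 0.0039, 0, 0, 0, 0.15],
    [-0.0193, 0, 0.0052, 0, 0, 0, 0.15],
    [-0.0193, 0, 0.0052, 0, 0, 0, 0.15],
    [-0.0193, 0, 0.0052, 0, 0, 0, 0.15]
  ]
}}

```text
time: 76.45
position: [0.5896, 0.1695, 0.0412]
tool_rot: [0.705, 0.697, -0.093, 0.091]
ft_force: [-4.4, 2.3, 2.8]
grip_width: 0.0274
```

Emit:
{"op": "drive_tool", "data": {
  "series": [
    [-0.0193, 0, 0.0052, 0, 0, 0, 0.15],
    [-0.0193, 0, 0.0052, 0, 0, 0, 0.15],
    [-0.0193, 0, 0.0052, 0, 0, 0, 0.15],
    [-0.0193, 0, 0.0052, 0, 0, 0, 0.15],
    [-0.0145, 0, 0.0039, 0, 0, 0, 0.15]
  ]
}}

```text
time: 77.08
position: [0.5889, 0.0737, 0.0412]
tool_rot: [0.705, 0.697, -0.093, 0.091]
ft_force: [-5.4, 2.5, 3.7]
grip_width: 0.0274
```

Emit:
{"op": "drive_tool", "data": {
  "series": [
    [-0.0097, 0, 0.0026, 0, 0, 0, 0.15],
    [-0.0058, 0, 0.0016, 0, 0, 0, 0.15],
    [-0.0039, 0, 0.001, 0, 0, 0, 0.15],
    [0, 0, 0, 0, 0, 0, 0.15],
    [0, 0, 0, 0, 0, 0, 0.15]
  ]
}}

```text
time: 77.7
position: [0.5888, 0.0537, 0.0412]
tool_rot: [0.705, 0.697, -0.094, 0.092]
ft_force: [-5.2, -2.0, 4.2]
grip_width: 0.0275
```

Run:
```python
from h import *
P=robot.get_obs()["position"]
to((.589,.052,.041))
```

```text
at [0.5888 0.0537 0.0412] F [-5.2 -2.   4.2] w 0.0275 q [0.04, 0.76, 1.62, -0.37, 0.81, 0.31]
axes x,y,z [[0.01, 0.965, -0.26], [1.0, -0.011, -0.002], [-0.005, -0.26, -0.965]]
-> (0.589, 0.052, 0.041) tool shift [-0.0016, 0.0002, 0.0006]
```

Emit:
{"op": "drive_tool", "data": {
  "series": [
    [-0.002, 0, 0.0005, 0, 0, 0, 0.15],
    [-0.002, 0, 0.0005, 0, 0, 0, 0.15],
    [0, 0, 0, 0, 0, 0, 0.15],
    [0, 0, 0, 0, 0, 0, 0.15]
  ]
}}

```text
time: 78.2
position: [0.5888, 0.0526, 0.0412]
tool_rot: [0.705, 0.697, -0.092, 0.091]
ft_force: [-5.2, 7.5, 5.9]
grip_width: 0.0275
```

Emit:
{"op": "drive_tool", "data": {
  "series": [
    [0.002, 0, -0.0005, 0, 0, 0, 0.15],
    [0, 0, 0, 0, 0, 0, 1],
    [0, 0, 0, 0, 0, 0, 1],
    [0, 0, 0, 0, 0, 0, 1],
    [0, 0, 0, 0, 0, 0, 1]
  ]
}}

```text
time: 78.82
position: [0.5903, 0.0524, 0.0411]
tool_rot: [0.705, 0.697, -0.092, 0.092]
ft_force: [-0.1, 0.2, -0.7]
grip_width: 0.0591
```

Emit:
{"op": "drive_tool", "data": {
  "series": [
    [0, 0, 0, 0, 0, 0, 1],
    [0, 0, 0, 0, 0, 0, 1],
    [0, 0, -0.03, 0, 0, 0, 1],
    [0, 0, -0.05, 0, 0, 0, 1],
    [0, 0, -0.05, 0, 0, 0, 1]
  ]
}}

```text
time: 79.45
position: [0.5895, 0.0864, 0.1677]
tool_rot: [0.705, 0.697, -0.093, 0.091]
ft_force: [-0.3, -0.6, -1.2]
grip_width: 0.0867
```

Emit:
{"op": "drive_tool", "data": {
  "series": [
    [0, 0, -0.05, 0, 5, 0, 1],
    [0, 0, -0.05, 0, 5, 0, 1],
    [0, 0, -0.05, 0, 5, 0, 1],
    [0, 0, -0.05, 0, 0, 0, 1],
    [0, 0, -0.05, 0, 0, 0, 1]
  ]
}}

```text
time: 80.08
position: [0.5897, 0.1117, 0.4158]
tool_rot: [0.711, 0.703, 0.0, 0.0]
ft_force: [0.5, 0.4, 0.1]
grip_width: 0.0871
```

Emit:
{"op": "drive_tool", "data": {
  "series": [
    [0, 0, 0, 0, 0, 0, 1],
    [0, 0, 0, 0, 0, 0, 1]
  ]
}}

```text
time: 80.32
position: [0.5894, 0.1121, 0.4132]
tool_rot: [0.711, 0.703, -0.001, -0.0]
ft_force: [0.6, 0.5, -0.4]
grip_width: 0.087
```

Run:
```python
from h import *
to((.4535,-.192,.41),(.4535,-.192,.291))
t,_=robot.camera("top")
u,v=px(np.array([.4505,-.1725,.31]));c=t[int(v)-25:int(v)+25,int(u)-30:int(u)+30]
h=cv2.cvtColor(c,cv2.COLOR_BGR2HSV);k=((h[...,0]>100)&(h[...,0]<125)&(h[...,1]>140)).astype(np.uint8);n,l,s,ce=cv2.connectedComponentsWithStats(k)
for j in range(1,n):
  if s[j,4]>30: print("grip",s[j],(w(ce[j][0]+int(u)-30,ce[j][1]+int(v)-25,.315)+[.0039,-.0008,0]).round(4))
```

```text
at [0.5894 0.1121 0.4132] F [ 0.6  0.5 -0.4] w 0.087 q [0.0, 0.34, 1.22, -0.0, 1.58, 0.01]
axes x,y,z [[0.011, 1.0, -0.0], [1.0, -0.011, -0.002], [-0.002, -0.0, -1.0]]
-> (0.4535, -0.192, 0.41) tool shift [-0.3056, -0.1325, 0.0035]
-> (0.4535, -0.192, 0.291) tool shift [0.0, 0.0002, 0.119]
grip [ 18  24  25   5 121] [ 0.4538 -0.1729  0.315 ]
grip [ 4 43 19  7 35] [ 0.3873 -0.1135  0.315 ]
```

Emit:
{"op": "drive_tool", "data": {
  "series": [
    [-0.0434, -0.0189, 0, 0, 0, 0, 1],
    [-0.0434, -0.0189, 0, 0, 0, 0, 1],
    [-0.0434, -0.0189, 0, 0, 0, 0, 1],
    [-0.0434, -0.0189, 0, 0, 0, 0, 1],
    [-0.0434, -0.0189, 0, 0, 0, 0, 1]
  ]
}}

```text
time: 81.0
position: [0.4916, -0.1046, 0.4119]
tool_rot: [0.711, 0.703, -0.001, -0.002]
ft_force: [0.7, -0.2, 0.5]
grip_width: 0.0867
```

Emit:
{"op": "drive_tool", "data": {
  "series": [
    [-0.0434, -0.0189, 0, 0, 0, 0, 1],
    [-0.0434, -0.0189, 0, 0, 0, 0, 1],
    [0, 0, 0, 0, 0, 0, 1],
    [0, 0, 0, 0, 0, 0, 1],
    [0, 0, 0, 0, 0, 0, 1]
  ]
}}

```text
time: 81.62
position: [0.4546, -0.189, 0.4134]
tool_rot: [0.71, 0.704, 0.0, -0.001]
ft_force: [-0.7, -0.2, 0.1]
grip_width: 0.087
```

Run:
```python
from h import *
to((.4537,-.190,.291))
```

```text
at [ 0.4546 -0.189   0.4134] F [-0.7 -0.2  0.1] w 0.087 q [-0.62, 0.16, 1.46, 0.0, 1.52, -0.61]
axes x,y,z [[0.009, 1.0, 0.001], [1.0, -0.009, -0.001], [-0.001, 0.001, -1.0]]
-> (0.4537, -0.19, 0.291) tool shift [-0.0012, -0.0008, 0.1224]
```

Emit:
{"op": "drive_tool", "data": {
  "series": [
    [-0.0008, -0.0006, 0.03, 0, 0, 0, 1],
    [0, 0, 0.03, 0, 0, 0, 1],
    [0, 0, 0.03, 0, 0, 0, 1],
    [0, 0, 0.03, 0, 0, 0, 1],
    [0, 0, 0.002, 0, 0, 0, 1]
  ],
  "squeeze": 50
}}

```text
time: 82.25
position: [0.4529, -0.1889, 0.2901]
tool_rot: [0.71, 0.704, -0.0, -0.003]
ft_force: [-0.7, 0.1, -0.4]
grip_width: 0.0869
```

Emit:
{"op": "drive_tool", "data": {
  "series": [
    [0, 0, 0, 0, 0, 0, 1],
    [0, 0, 0, 0, 0, 0, 0.1],
    [0, 0, 0, 0, 0, 0, 0.1],
    [0, 0, 0, 0, 0, 0, 0.1],
    [0, 0, 0, 0, 0, 0, 0.1]
  ]
}}

```text
time: 82.88
position: [0.4539, -0.1911, 0.2923]
tool_rot: [0.711, 0.703, 0.0, 0.0]
ft_force: [0.3, 0.2, -0.5]
grip_width: 0.0549
```

Emit:
{"op": "drive_tool", "data": {
  "series": [
    [0, 0, 0, 0, 0, 0, 0.1],
    [0, 0, 0, 0, 0, 0, 0.1],
    [0, 0, 0, 0, 0, 0, 0.1],
    [0, 0, 0, 0, 0, 0, 0.1],
    [0, 0, 0, 0, 0, 0, 0.1]
  ]
}}

```text
time: 83.5
position: [0.4525, -0.1909, 0.2918]
tool_rot: [0.711, 0.703, -0.001, -0.001]
ft_force: [-4.5, -1.3, 0.8]
grip_width: 0.0225
```

Run:
```python
from h import *
to()
# arc rows: deg of lever from rest; tool y=+x, tool z=-z
P=lambda a:np.array([-.19*np.cos(np.radians(30)-a),.19*np.sin(np.radians(30)-a)])
A=np.linspace(0,1.2,31)
for a,b in zip(A[:-1],A[1:]): d=P(b)-P(a);print(round(b,2),[round(d[0],4),round(-d[1],4)])
```

```text
at [ 0.4525 -0.1909  0.2918] F [-4.5 -1.3  0.8] w 0.0225 q [-0.63, 0.26, 1.67, -0.0, 1.21, -0.61]
axes x,y,z [[0.011, 1.0, 0.0], [1.0, -0.011, -0.003], [-0.003, 0.0, -1.0]]
0.04 [np.float64(-0.0037), np.float64(0.0067)]
0.08 [np.float64(-0.0034), np.float64(0.0068)]
0.12 [np.float64(-0.0031), np.float64(0.0069)]
0.16 [np.float64(-0.0028), np.float64(0.007)]
0.2 [np.float64(-0.0026), np.float64(0.0072)]
0.24 [np.float64(-0.0023), np.float64(0.0073)]
0.28 [np.float64(-0.002), np.float64(0.0073)]
0.32 [np.float64(-0.0017), np.float64(0.0074)]
0.36 [np.float64(-0.0014), np.float64(0.0075)]
0.4 [np.float64(-0.0011), np.float64(0.0075)]
0.44 [np.float64(-0.0008), np.float64(0.0076)]
0.48 [np.float64(-0.0005), np.float64(0.0076)]
0.52 [np.float64(-0.0002), np.float64(0.0076)]
0.56 [np.float64(0.0001), np.float64(0.0076)]
0.6 [np.float64(0.0004), np.float64(0.0076)]
0.64 [np.float64(0.0007), np.float64(0.0076)]
0.68 [np.float64(0.001), np.float64(0.0075)]
0.72 [np.float64(0.0013), np.float64(0.0075)]
0.76 [np.float64(0.0016), np.float64(0.0074)]
0.8 [np.float64(0.0019), np.float64(0.0074)]
0.84 [np.float64(0.0022), np.float64(0.0073)]
0.88 [np.float64(0.0025), np.float64(0.0072)]
0.92 [np.float64(0.0028), np.float64(0.0071)]
0.96 [np.float64(0.0031), np.float64(0.007)]
1.0 [np.float64(0.0033), np.float64(0.0068)]
1.04 [np.float64(0.0036), np.float64(0.0067)]
1.08 [np.float64(0.0039), np.float64(0.0065)]
1.12 [np.float64(0.0041), np.float64(0.0064)]
1.16 [np.float64(0.0044), np.float64(0.0062)]
1.2 [np.float64(0.0046), np.float64(0.006)]
```

Emit:
{"op": "drive_tool", "data": {
  "series": [
    [0, -0.0037, 0.0067, 0, 0, 0, 0.1],
    [0, -0.0065, 0.0137, 0, 0, 0, 0.1],
    [0, -0.0054, 0.0142, 0, 0, 0, 0.1],
    [0, -0.0043, 0.0146, 0, 0, 0, 0.1],
    [0, -0.0031, 0.0149, 0, 0, 0, 0.1]
  ]
}}

```text
time: 84.12
position: [0.4297, -0.1907, 0.2281]
tool_rot: [0.711, 0.703, -0.001, -0.001]
ft_force: [-5.0, -1.6, 4.4]
grip_width: 0.0229
```

Run:
```python
from h import *
to()
```

```text
at [ 0.4297 -0.1907  0.2281] F [-5.  -1.6  4.4] w 0.0229 q [-0.66, 0.31, 1.8, -0.0, 1.03, -0.64]
axes x,y,z [[0.011, 1.0, -0.0], [1.0, -0.011, -0.002], [-0.002, -0.0, -1.0]]
```

Emit:
{"op": "drive_tool", "data": {
  "series": [
    [0, -0.0019, 0.0151, 0, 0, 0, 0.1],
    [0, -0.0007, 0.0152, 0, 0, 0, 0.1],
    [0, 0.0005, 0.0152, 0, 0, 0, 0.1],
    [0, 0.0017, 0.0151, 0, 0, 0, 0.1],
    [0, 0.0029, 0.0149, 0, 0, 0, 0.1]
  ]
}}

```text
time: 84.75
position: [0.4322, -0.1908, 0.1525]
tool_rot: [0.711, 0.703, -0.001, -0.001]
ft_force: [-5.4, -0.6, 8.6]
grip_width: 0.0228
```

Emit:
{"op": "drive_tool", "data": {
  "series": [
    [0, 0.0041, 0.0147, 0, 0, 0, 0.1],
    [0, 0.0053, 0.0143, 0, 0, 0, 0.1],
    [0, 0.0064, 0.0138, 0, 0, 0, 0.1]
  ]
}}

```text
time: 85.12
position: [0.448, -0.1909, 0.1099]
tool_rot: [0.711, 0.703, -0.001, -0.001]
ft_force: [-6.9, -1.7, 9.5]
grip_width: 0.023
```

Run:
```python
from h import *
to()
```

```text
at [ 0.448  -0.1909  0.1099] F [-6.9 -1.7  9.5] w 0.023 q [-0.63, 0.53, 1.88, -0.0, 0.74, -0.62]
axes x,y,z [[0.01, 1.0, 0.0], [1.0, -0.01, -0.003], [-0.003, 0.0, -1.0]]
```

Emit:
{"op": "drive_tool", "data": {
  "series": [
    [0, 0.0036, 0.0067, 0, 0, 0, 0.1],
    [0, 0.0039, 0.0065, 0, 0, 0, 0.1],
    [0, 0.0041, 0.0064, 0, 0, 0, 0.1],
    [0, 0.0044, 0.0062, 0, 0, 0, 0.1],
    [0, 0.004, 0.0052, 0, 0, 0, 0.1]
  ]
}}

```text
time: 85.75
position: [0.4675, -0.191, 0.0792]
tool_rot: [0.711, 0.703, -0.001, -0.001]
ft_force: [-7.8, -1.2, 11.5]
grip_width: 0.023
```

Run:
```python
from h import *
to()
```

```text
at [ 0.4675 -0.191   0.0792] F [-7.8 -1.2 11.5] w 0.023 q [-0.61, 0.6, 1.85, -0.0, 0.69, -0.6]
axes x,y,z [[0.01, 1.0, 0.001], [1.0, -0.01, -0.003], [-0.003, 0.001, -1.0]]
```

Emit:
{"op": "drive_tool", "data": {
  "series": [
    [0, 0.0012, 0.0016, 0, 0, 0, 0.1],
    [0, 0.0006, 0.0008, 0, 0, 0, 0.1],
    [0, 0, 0, 0, 0, 0, 0.1],
    [0, 0, 0, 0, 0, 0, 0.1],
    [0, 0, 0, 0, 0, 0, 0.1]
  ]
}}

```text
time: 86.38
position: [0.469, -0.191, 0.0773]
tool_rot: [0.711, 0.703, -0.001, -0.002]
ft_force: [-9.9, -1.9, 12.5]
grip_width: 0.0231
```

Emit:
{"op": "drive_tool", "data": {
  "series": [
    [0, 0, 0, 0, 0, 0, 0.1],
    [0, 0, 0, 0, 0, 0, 0.1],
    [0, 0, 0, 0, 0, 0, 0.1],
    [0, 0, 0, 0, 0, 0, 0.1],
    [0, 0, 0, 0, 0, 0, 0.1]
  ]
}}

```text
time: 87.0
position: [0.469, -0.191, 0.0773]
tool_rot: [0.711, 0.704, -0.001, -0.002]
ft_force: [-9.2, -1.6, 12.6]
grip_width: 0.0227
```

Emit:
{"op": "drive_tool", "data": {
  "series": [
    [0, 0, 0, 0, 0, 0, 0.1],
    [0, 0, 0, 0, 0, 0, 0.1],
    [0, 0, 0, 0, 0, 0, 0.1],
    [0, 0, 0, 0, 0, 0, 0.1],
    [0, 0, 0, 0, 0, 0, 0.1]
  ]
}}

```text
time: 87.62
position: [0.469, -0.191, 0.0773]
tool_rot: [0.711, 0.704, -0.001, -0.002]
ft_force: [-8.8, -1.0, 13.5]
grip_width: 0.0229
```

Emit:
{"op": "drive_tool", "data": {
  "series": [
    [0, -0.0006, -0.0008, 0, 0, 0, 0.1],
    [0, -0.0012, -0.0016, 0, 0, 0, 0.1],
    [0, -0.004, -0.0052, 0, 0, 0, 0.1],
    [0, -0.0044, -0.0062, 0, 0, 0, 0.1],
    [0, -0.0041, -0.0064, 0, 0, 0, 0.1]
  ]
}}

```text
time: 88.25
position: [0.455, -0.1909, 0.0973]
tool_rot: [0.711, 0.703, -0.001, -0.001]
ft_force: [-7.2, -1.8, 8.9]
grip_width: 0.0228
```

Emit:
{"op": "drive_tool", "data": {
  "series": [
    [0, -0.0039, -0.0065, 0, 0, 0, 0.1],
    [0, -0.0036, -0.0067, 0, 0, 0, 0.1],
    [0, -0.0033, -0.0068, 0, 0, 0, 0.1],
    [0, -0.0031, -0.007, 0, 0, 0, 0.1],
    [0, -0.0028, -0.0071, 0, 0, 0, 0.1]
  ]
}}

```text
time: 88.88
position: [0.4385, -0.1908, 0.1313]
tool_rot: [0.711, 0.703, -0.001, -0.001]
ft_force: [-6.7, -1.6, 7.3]
grip_width: 0.0229
```

Emit:
{"op": "drive_tool", "data": {
  "series": [
    [0, -0.0025, -0.0072, 0, 0, 0, 0.1],
    [0, -0.0022, -0.0073, 0, 0, 0, 0.1],
    [0, -0.0019, -0.0074, 0, 0, 0, 0.1],
    [0, -0.0016, -0.0074, 0, 0, 0, 0.1],
    [0, -0.0013, -0.0075, 0, 0, 0, 0.1]
  ]
}}

```text
time: 89.5
position: [0.4292, -0.1907, 0.1681]
tool_rot: [0.711, 0.703, -0.001, -0.001]
ft_force: [-5.8, -1.1, 6.1]
grip_width: 0.023
```

Emit:
{"op": "drive_tool", "data": {
  "series": [
    [0, -0.001, -0.0075, 0, 0, 0, 0.1],
    [0, -0.0007, -0.0076, 0, 0, 0, 0.1],
    [0, -0.0004, -0.0076, 0, 0, 0, 0.1],
    [0, -0.0001, -0.0076, 0, 0, 0, 0.1],
    [0, 0.0002, -0.0076, 0, 0, 0, 0.1]
  ]
}}

```text
time: 90.12
position: [0.4273, -0.1907, 0.2059]
tool_rot: [0.711, 0.703, -0.001, -0.001]
ft_force: [-6.3, -0.6, 5.6]
grip_width: 0.0225
```

Emit:
{"op": "drive_tool", "data": {
  "series": [
    [0, 0.0005, -0.0076, 0, 0, 0, 0.1],
    [0, 0.0008, -0.0076, 0, 0, 0, 0.1],
    [0, 0.0011, -0.0075, 0, 0, 0, 0.1],
    [0, 0.0014, -0.0075, 0, 0, 0, 0.1],
    [0, 0.0017, -0.0074, 0, 0, 0, 0.1]
  ]
}}

```text
time: 90.75
position: [0.4329, -0.1908, 0.2435]
tool_rot: [0.711, 0.703, -0.001, -0.001]
ft_force: [-5.7, -0.7, 4.6]
grip_width: 0.0226
```

Run:
```python
from h import *
to()
```

```text
at [ 0.4329 -0.1908  0.2435] F [-5.7 -0.7  4.6] w 0.0226 q [-0.65, 0.3, 1.77, -0.0, 1.07, -0.64]
axes x,y,z [[0.011, 1.0, -0.0], [1.0, -0.011, -0.002], [-0.002, -0.0, -1.0]]
```

Emit:
{"op": "drive_tool", "data": {
  "series": [
    [0, 0.002, -0.0073, 0, 0, 0, 0.1],
    [0, 0.0023, -0.0073, 0, 0, 0, 0.1],
    [0, 0.0026, -0.0072, 0, 0, 0, 0.1],
    [0, 0.0028, -0.007, 0, 0, 0, 0.1],
    [0, 0.0031, -0.0069, 0, 0, 0, 0.1]
  ]
}}

```text
time: 91.38
position: [0.446, -0.1909, 0.2794]
tool_rot: [0.711, 0.703, -0.001, -0.0]
ft_force: [-5.2, -0.6, 5.4]
grip_width: 0.0227
```

Emit:
{"op": "drive_tool", "data": {
  "series": [
    [0, 0.0034, -0.0068, 0, 0, 0, 0.1],
    [0, 0.0035, -0.006, 0, 0, 0, 0.1],
    [0, 0, -0.0005, 0, 0, 0, 0.1],
    [0, 0, 0, 0, 0, 0, 0.1],
    [0, 0, 0, 0, 0, 0, 0.1]
  ]
}}

```text
time: 92.0
position: [0.4525, -0.1909, 0.2917]
tool_rot: [0.711, 0.703, -0.001, -0.001]
ft_force: [-3.8, -1.2, 1.8]
grip_width: 0.0229
```

Run:
```python
from h import *
to()
```

```text
at [ 0.4525 -0.1909  0.2917] F [-3.8 -1.2  1.8] w 0.0229 q [-0.63, 0.26, 1.67, -0.0, 1.21, -0.61]
axes x,y,z [[0.011, 1.0, 0.0], [1.0, -0.011, -0.003], [-0.003, 0.0, -1.0]]
```

Emit:
{"op": "drive_tool", "data": {
  "series": [
    [0, 0, 0, 0, 0, 0, 1],
    [0, 0, 0, 0, 0, 0, 1],
    [0, 0, 0, 0, 0, 0, 1],
    [0, 0, 0, 0, 0, 0, 1],
    [0, 0, 0, 0, 0, 0, 1]
  ],
  "squeeze": 15
}}

```text
time: 92.62
position: [0.4538, -0.1909, 0.2919]
tool_rot: [0.711, 0.703, 0.0, 0.0]
ft_force: [-0.5, -0.2, -1.0]
grip_width: 0.065
```

Emit:
{"op": "drive_tool", "data": {
  "series": [
    [0, 0, 0, 0, 0, 0, 1],
    [0, 0, 0, 0, 0, 0, 1],
    [0, 0, -0.03, 0, 0, 0, 1],
    [0, 0, -0.05, 0, 0, 0, 1],
    [0, 0, -0.043, 0, 0, 0, 1]
  ]
}}

```text
time: 93.25
position: [0.4537, -0.191, 0.4165]
tool_rot: [0.711, 0.703, 0.0, 0.0]
ft_force: [1.2, 0.4, 0.2]
grip_width: 0.087
```

Emit:
{"op": "drive_tool", "data": {
  "series": [
    [0.0434, 0.0189, 0, 0, 0, 0, 1],
    [0.0434, 0.0189, 0, 0, 0, 0, 1],
    [0.0434, 0.0189, 0, 0, 0, 0, 1],
    [0.0434, 0.0189, 0, 0, 0, 0, 1],
    [0.0434, 0.0189, 0, 0, 0, 0, 1]
  ]
}}

```text
time: 93.88
position: [0.551, 0.0264, 0.4149]
tool_rot: [0.711, 0.703, 0.0, 0.0]
ft_force: [1.0, -0.2, -0.6]
grip_width: 0.0871
```

Emit:
{"op": "drive_tool", "data": {
  "series": [
    [0.0434, 0.0189, 0, 0, -5, 0, 1],
    [0.0434, 0.0189, 0, 0, -5, 0, 1],
    [0, 0, 0, 0, -5, 0, 1],
    [0, 0, 0, 0, 0, 0, 1],
    [0, 0, 0, 0, 0, 0, 1]
  ]
}}

```text
time: 94.5
position: [0.5892, 0.1107, 0.4112]
tool_rot: [0.705, 0.697, -0.093, 0.091]
ft_force: [0.1, 0.0, -0.6]
grip_width: 0.087
```

Run:
```python
from h import *
to((.589,.089,.177),(.589,.0535,.0415))
for n in("scene","top"): cv2.imwrite(f"pics/f_{n}.png",robot.camera(n)[0])
```

```text
at [0.5892 0.1107 0.4112] F [ 0.1  0.  -0.6] w 0.087 q [0.13, 0.38, 1.19, -0.26, 1.61, 0.14]
axes x,y,z [[0.011, 0.966, -0.258], [1.0, -0.012, 0.0], [-0.003, -0.258, -0.966]]
-> (0.589, 0.089, 0.177) tool shift [0.0395, 0.0, 0.2319]
-> (0.589, 0.0535, 0.0415) tool shift [0.0007, 0.0004, 0.1401]
```

Emit:
{"op": "drive_tool", "data": {
  "series": [
    [0.0079, 0, 0.0464, 0, 0, 0, 1],
    [0.0079, 0, 0.0464, 0, 0, 0, 1],
    [0.0079, 0, 0.0464, 0, 0, 0, 1],
    [0.0079, 0, 0.0464, 0, 0, 0, 1],
    [0.0079, 0, 0.0464, 0, 0, 0, 1]
  ]
}}

```text
time: 95.22
position: [0.5895, 0.0877, 0.1762]
tool_rot: [0.706, 0.696, -0.092, 0.092]
ft_force: [-0.3, 0.1, 0.5]
grip_width: 0.0874
```

Emit:
{"op": "drive_tool", "data": {
  "series": [
    [0, 0, 0.03, 0, 0, 0, 1],
    [0, 0, 0.03, 0, 0, 0, 1],
    [0, 0, 0, 0, 0, 0, 1],
    [0, 0, 0, 0, 0, 0, 1],
    [0, 0, 0, 0, 0, 0, 1]
  ]
}}

```text
time: 95.85
position: [0.5901, 0.0738, 0.1206]
tool_rot: [0.705, 0.697, -0.091, 0.093]
ft_force: [0.3, 0.2, -0.3]
grip_width: 0.0872
```

Run:
```python
from h import *
to((.589,.053,.0415))
```

```text
at [0.5901 0.0738 0.1206] F [ 0.3  0.2 -0.3] w 0.0872 q [0.07, 0.65, 1.57, -0.32, 0.97, 0.27]
axes x,y,z [[0.012, 0.966, -0.258], [1.0, -0.011, 0.003], [0.0, -0.258, -0.966]]
-> (0.589, 0.053, 0.0415) tool shift [0.0003, -0.0012, 0.0818]
```

Emit:
{"op": "drive_tool", "data": {
  "series": [
    [0, -0.0008, 0.025, 0, 0, 0, 1],
    [0, 0, 0.028, 0, 0, 0, 1],
    [0, 0, 0.028, 0, 0, 0, 1],
    [0, 0, 0, 0, 0, 0, 1],
    [0, 0, 0, 0, 0, 0, 1]
  ]
}}

```text
time: 96.48
position: [0.589, 0.0532, 0.042]
tool_rot: [0.705, 0.697, -0.092, 0.093]
ft_force: [-0.5, 0.0, 0.9]
grip_width: 0.0868
```

Emit:
{"op": "drive_tool", "data": {
  "series": [
    [0, 0, 0, 0, 0, 0, 0.15],
    [0, 0, 0, 0, 0, 0, 0.15],
    [0, 0, 0, 0, 0, 0, 0.15],
    [0, 0, 0, 0, 0, 0, 0.15],
    [0, 0, 0, 0, 0, 0, 0.15]
  ]
}}

```text
time: 97.1
position: [0.5878, 0.0528, 0.0406]
tool_rot: [0.705, 0.697, -0.093, 0.092]
ft_force: [0.0, -0.3, 1.0]
grip_width: 0.0447
```

Emit:
{"op": "drive_tool", "data": {
  "series": [
    [0, 0, 0, 0, 0, 0, 0.15],
    [0, 0, 0, 0, 0, 0, 0.15],
    [0, 0, 0, 0, 0, 0, 0.15],
    [0, 0, 0, 0, 0, 0, 0.15]
  ]
}}

```text
time: 97.6
position: [0.5887, 0.0528, 0.0405]
tool_rot: [0.705, 0.697, -0.092, 0.092]
ft_force: [3.7, -0.0, -2.7]
grip_width: 0.0279
```

Gripped; pull the tray out by 200 mm.

Emit:
{"op": "drive_tool", "data": {
  "series": [
    [0.0077, 0, -0.0021, 0, 0, 0, 0.15],
    [0.0145, 0, -0.0039, 0, 0, 0, 0.15],
    [0.0193, 0, -0.0052, 0, 0, 0, 0.15],
    [0.0193, 0, -0.0052, 0, 0, 0, 0.15],
    [0.0193, 0, -0.0052, 0, 0, 0, 0.15]
  ]
}}

```text
time: 98.22
position: [0.5893, 0.1371, 0.0406]
tool_rot: [0.705, 0.697, -0.092, 0.092]
ft_force: [5.4, -2.3, -4.8]
grip_width: 0.0273
```

Emit:
{"op": "drive_tool", "data": {
  "series": [
    [0.0193, 0, -0.0052, 0, 0, 0, 0.15],
    [0.0193, 0, -0.0052, 0, 0, 0, 0.15],
    [0.0193, 0, -0.0052, 0, 0, 0, 0.15],
    [0.0193, 0, -0.0052, 0, 0, 0, 0.15],
    [0.0145, 0, -0.0039, 0, 0, 0, 0.15]
  ]
}}

```text
time: 98.85
position: [0.59, 0.2322, 0.0406]
tool_rot: [0.704, 0.698, -0.093, 0.092]
ft_force: [5.8, -2.0, -5.5]
grip_width: 0.0271
```

Emit:
{"op": "drive_tool", "data": {
  "series": [
    [0.0097, 0, -0.0026, 0, 0, 0, 0.15],
    [0.0058, 0, -0.0016, 0, 0, 0, 0.15],
    [0.0039, 0, -0.001, 0, 0, 0, 0.15],
    [0.002, 0, -0.0005, 0, 0, 0, 0.15],
    [0, 0, 0, 0, 0, 0, 0.15]
  ]
}}

```text
time: 99.48
position: [0.5901, 0.2527, 0.0406]
tool_rot: [0.705, 0.697, -0.093, 0.092]
ft_force: [5.1, -2.7, -4.5]
grip_width: 0.0269
```

Run:
```python
from h import *
to()
```

```text
at [0.5901 0.2527 0.0406] F [ 5.1 -2.7 -4.5] w 0.0269 q [0.35, 0.83, 1.42, -0.29, 1.01, 0.53]
axes x,y,z [[0.01, 0.966, -0.26], [1.0, -0.011, 0.0], [-0.003, -0.259, -0.966]]
```

Emit:
{"op": "drive_tool", "data": {
  "series": [
    [0.0015, 0, -0.0004, 0, 0, 0, 0.15],
    [0, 0, 0, 0, 0, 0, 0.15],
    [0, 0, 0, 0, 0, 0, 0.15]
  ]
}}

```text
time: 99.85
position: [0.5901, 0.2527, 0.0406]
tool_rot: [0.705, 0.697, -0.094, 0.093]
ft_force: [5.6, -4.4, -5.0]
grip_width: 0.027
```

Emit:
{"op": "drive_tool", "data": {
  "series": [
    [-0.001, 0, 0.0003, 0, 0, 0, 1],
    [0, 0, 0, 0, 0, 0, 1],
    [0, 0, 0, 0, 0, 0, 1],
    [0, 0, 0, 0, 0, 0, 1],
    [0, 0, 0, 0, 0, 0, 1]
  ]
}}

```text
time: 100.48
position: [0.5899, 0.2536, 0.0408]
tool_rot: [0.705, 0.697, -0.093, 0.092]
ft_force: [1.0, 0.1, 0.1]
grip_width: 0.0696
```

Emit:
{"op": "drive_tool", "data": {
  "series": [
    [0, 0, 0, 0, 0, 0, 1],
    [0, 0, 0, 0, 0, 0, 1],
    [0, 0, -0.03, 0, 0, 0, 1],
    [0, 0, -0.05, 0, 0, 0, 1],
    [0, 0, -0.05, 0, 0, 0, 1]
  ]
}}

```text
time: 101.1
position: [0.5902, 0.2871, 0.1672]
tool_rot: [0.705, 0.697, -0.093, 0.092]
ft_force: [1.0, 1.1, -0.2]
grip_width: 0.0867
```

Emit:
{"op": "drive_tool", "data": {
  "series": [
    [0.05, 0, -0.03, 0, 0, 0, 1],
    [0.05, 0, -0.03, 0, 0, 0, 1],
    [0.03, 0, 0, 0, 0, 0, 1],
    [0, 0, 0, 0, 0, 0, 1],
    [0, 0, 0, 0, 0, 0, 1]
  ]
}}

```text
time: 101.72
position: [0.5917, 0.4271, 0.1901]
tool_rot: [0.705, 0.697, -0.094, 0.092]
ft_force: [0.5, -0.6, -0.2]
grip_width: 0.0867
```

Run:
```python
from h import *
to()
t,_=robot.camera("top");s,_=robot.camera("scene");cv2.imwrite("pics/end_t.png",t);cv2.imwrite("pics/end_s.png",s)
# pattern in nest (top z .084), grip, tape check
u,v=px(np.array([.586,.141,.084]));u0,v0=int(u)-16,int(v)-24
h=cv2.cvtColor(cv2.resize(t[v0:v0+49,u0:u0+33],None,fx=4,fy=4,interpolation=cv2.INTER_CUBIC),cv2.COLOR_BGR2HSV)
def sub(a,b,m=25): return (cv2.absdiff(a,b).max(2)>m).sum()
t0=cv2.imread("pics/top0.png");s14=cv2.imread("pics/s14.png")
now=cv2.resize(s[150:290,290:450],None,fx=2.5,fy=2.5);ref=s14[:,:400]
d=cv2.absdiff(now,ref).max(2);m=d[160:300,110:260];print("scene nest region vs before press: mean diff",m.mean(),"px>40:",(m>40).sum(),"of",m.size)
tn=cv2.resize(t[110:250,220:340],None,fx=2.5,fy=2.5);rf=s14[:,400:];m=cv2.absdiff(tn,rf).max(2)[100:230,155:240];print("top nest",m.mean(),(m>40).sum(),m.size)
u,v=px(np.array([.4505,-.1725,.31]));c=t[int(v)-12:int(v)+12,int(u)-20:int(u)+20]
h=cv2.cvtColor(c,cv2.COLOR_BGR2HSV);k=((h[...,0]>100)&(h[...,0]<125)&(h[...,1]>140)).astype(np.uint8);n,l,st,ce=cv2.connectedComponentsWithStats(k)
j=np.argmax(st[1:,4])+1;print("grip",st[j],(w(ce[j][0]+int(u)-20,ce[j][1]+int(v)-12,.315)+[.0039,-.0008,0]).round(4))
m=cv2.absdiff(tn,rf).max(2)[230:310,220:300];print("box",m.mean())
```

```text
at [0.5917 0.4271 0.1901] F [ 0.5 -0.6 -0.2] w 0.0867 q [0.56, 0.79, 1.02, -0.22, 1.48, 0.61]
axes x,y,z [[0.011, 0.965, -0.26], [1.0, -0.011, -0.001], [-0.004, -0.26, -0.965]]
scene nest region vs before press: mean diff 16.14152380952381 px>40: 3274 of 21000
top nest 27.491764705882353 3843 11050
grip [  8  11  26   5 122] [ 0.4538 -0.1733  0.315 ]
box 13.77125
```

Run:
```python
from h import *
s14=cv2.imread("pics/s14.png");t=cv2.imread("pics/end_t.png");s=cv2.imread("pics/end_s.png")
now=cv2.resize(s[150:290,290:450],None,fx=2.5,fy=2.5);tn=cv2.resize(t[110:250,220:340],None,fx=2.5,fy=2.5)
def m(ref,new,x0,y0,x1,y1):
    T=cv2.cvtColor(ref,6)[y0:y1,x0:x1];I=cv2.cvtColor(new,6)[y0-12:y1+12,x0-12:x1+12]
    r=cv2.matchTemplate(I,T,cv2.TM_CCOEFF_NORMED);_,v,_,p=cv2.minMaxLoc(r);return round(v,3),((np.array(p)-12)/2.5).tolist()
print("scene stack",m(s14[:,:400],now,122,165,212,268),"scene tray+knob",m(s14[:,:400],now,205,175,280,245),"scene press",m(s14[:,:400],now,12,100,110,230))
print("top stack",m(s14[:,400:],tn,160,112,222,222),"fish",m(s14[:,400:],tn,172,130,210,205),"offcut/box",m(s14[:,400:],tn,225,232,285,300))
```

```text
scene stack (0.823, [0.0, 0.4]) scene tray+knob (0.92, [0.0, 0.0]) scene press (0.998, [0.0, 0.0])
top stack (0.562, [0.0, 0.0]) fish (0.295, [0.4, 0.8]) offcut/box (0.547, [0.0, 0.0])
```

Emit:
{"op": "drive_tool", "data": {
  "series": [
    [0.05, -0.05, -0.03, 0, 0, 0, 1],
    [0.05, -0.06, -0.03, 0, 0, 0, 1],
    [0.05, -0.06, -0.03, 0, 0, 0, 1],
    [0.04, -0.06, 0, 0, 0, 0, 1],
    [0, 0, 0, 0, 0, 0, 1]
  ]
}}

```text
time: 102.45
position: [0.407, 0.5947, 0.2183]
tool_rot: [0.703, 0.699, -0.094, 0.091]
ft_force: [0.4, -1.4, -0.2]
grip_width: 0.0867
```

Run:
```python
from h import *
t,_=robot.camera("top");s,_=robot.camera("scene");cv2.imwrite("pics/end2_t.png",t);cv2.imwrite("pics/end2_s.png",s)
s14=cv2.imread("pics/s14.png")
now=cv2.resize(s[150:290,290:450],None,fx=2.5,fy=2.5);tn=cv2.resize(t[110:250,220:340],None,fx=2.5,fy=2.5)
def m(ref,new,x0,y0,x1,y1):
    T=cv2.cvtColor(ref,6)[y0:y1,x0:x1];I=cv2.cvtColor(new,6)[y0-12:y1+12,x0-12:x1+12]
    r=cv2.matchTemplate(I,T,cv2.TM_CCOEFF_NORMED);_,v,_,p=cv2.minMaxLoc(r);return round(v,3),((np.array(p)-12)/2.5).tolist()
print("scene stack",m(s14[:,:400],now,122,165,212,268),"knob",m(s14[:,:400],now,205,175,280,245))
print("top stack",m(s14[:,400:],tn,160,112,222,222),"fish",m(s14[:,400:],tn,172,130,210,205),"box",m(s14[:,400:],tn,225,232,285,300))
to()
```

```text
scene stack (0.916, [0.0, 0.4]) knob (0.999, [0.0, 0.0])
top stack (0.865, [0.0, 0.0]) fish (0.713, [0.0, 0.4]) box (0.921, [0.0, 0.0])
at [0.4117 0.5923 0.2188] F [ 0.9 -1.2 -0.1] w 0.0867 q [0.88, 0.78, 0.96, -0.16, 1.61, 0.9]
axes x,y,z [[0.011, 0.966, -0.26], [1.0, -0.011, 0.001], [-0.002, -0.26, -0.966]]
```

```bash
python3 -c "
from rig import robot
print(robot.hand_in())"
```

```text
the job is handed in; nothing more can be done
None
```

I put the offcut in the green box, then stacked the backer, all four blanks and the fish pattern in the nest. I slid the tray home, held the lever on its stop for about 1.5 s, eased it up at about 0.3 rad/s and pulled the tray back out. The job was handed in at about 102 s of the 210 s; `hand_in` reports no verdict.

**Passed checks:**
- **Tray:** it felt both end stops, with 0.200 m of travel by the arm's readings.
- **Lever:** the grip reads the same place in the top camera as before the press.
- **Knob and box:** the knob matches its pre-press picture exactly (0.999). The box region also shows no shift (0.92).
- **Robot:** the arm ended clear of everything.

**Weaker or missing checks:**
- **Pack:** it was last seen neat before pressing. Afterwards it was only compared by image matching, because I had used up my picture views. The stack showed at most 0.4 px of shift (about 1–2 mm), but the match was weaker: 0.87–0.92 for the stack and 0.71 for the fish outline. I put that down to shadow and slight settling.
- **Pad force:** it was not measured. I only have the grip force at the stop, about 12–13 N vertically.
- **Bystanders:** I did not measure them at the end.

**Two slips on the way, both mended:**
- The first grip on the offcut missed because I lifted before the fingers had closed.
- The top camera read about 4 mm low in x. I set the backer down once on the bench to measure that and corrected for it.

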